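Load slats into a screw press and clamp them

ROBOT

A 7-joint arm with a two-finger parallel gripper is mounted at the origin on the work surface; the furniture and walls round the work are solid. World frame = base frame: x ahead of the robot, y to its left, z up, the work surface at z = 0. Lengths are in m, angles in rad, forces in N, time in s.
With the tool pointing down it reaches from about 0.4 to 0.85 m from the base axis. Payload 10.4 kg.
Tool frame: the origin (TCP) lies at the centre of the arm's flange, where the gripper is bolted on; the fingertips stand 173 mm ahead of it and the grasp point (between the pads) lies 155 mm ahead of it (manip.nose_length is the distance from the TCP to the fingertips, in m); z points along the fingers, x is the direction in which the jaws open and shut, and the axes are right-handed (so a half turn about z gives the same grasp; the last joint's range is limited). The gripper opens to 85 mm and grips with 20 to 120 N. Pads are 22 mm wide; open, the fingers measure 114 mm over their backs; the gripper's body (76 mm by 85 mm) begins 54 mm behind the grasp point. The pads swing forward as they close: fully open they stand 13 mm farther back than shut.
Start: joints at [-1.357, 0.332, -0.065, 1.46, 0.022, 1.35, -0.088], TCP at [0.147, 0.608, 0.405] pointing down, gripper open.
Joint ranges: [-2.6, 2.6], [-0.5, 2.12], [-1.47, 1.34], [0.16, 2.42], [-1.27, 4.41], [0.06, 2.06], [-2.6, 2.6]. Speed limits (rad/s): [2.22, 2.22, 2.79, 2.79, 3.14, 3.14, 3.14].

INTERFACE

Orientations are given as a unit quaternion [x, y, z, w].
In Python, from workcell import status, cams, order, manip gives the robot as it stands.
- The arm moves only by the tool servo_tool, never from a script. Its argument "motion" is a list that holds one entry, the list of rows, each a list of 6 numbers: the shift along the tool's x, y, z in units of 50 mm (1.0 is 50 mm), then the turn, a rotation vector about the tool's x, y, z in units of 5 degrees (1.0 is 5 degrees). In form: [[[x, y, z, ax, ay, az], ...]]. A call has 1 to 12 rows; each row shifts and turns the pose as measured when the row begins, along the tool's axes as they then stand; what a row does not reach is not made up. A row lasts 1/10 s, in which the tool goes at most 50 mm and 8.59 degrees, less where a joint would pass 70% of its speed; a pose out of reach is approached as far as the arm can. A call is refused whole if a number of a shift passes 1 or a number of a turn 1, either way. A call with a gripper value outside its range is refused whole. "jaw" is the closure in counts, from 0 (fully open) to 255 (shut), set as the call begins (left out, the last holds). The fingers move at their own pace and stop on an object; "force" is the grip in N (left out, the last holds). Time passes only in rows, so rows that do not move let the fingers close. It gives the time, the measured TCP pose, the force and the opening at its end, in the units of the state.
- status.get_obs(): the state, without advancing time (a new reading comes with each control period).
- cams.camera(name): name is "side" or "top"; returns a dict with "color" (480x640x3 uint8, red, green, blue), "vertical_fov" (degrees; the focal length in pixels is half the picture's height over the tangent of half this angle, whatever the lens; pixels are square), "cx", "cy" (the principal point, pixels), "extrinsics" (4x4, takes a point from camera to world coordinates). Camera axes: x right, y down, z forward; pixel columns grow to the right and rows downward; lengths in m; the calibration is good to about 2 mm. A picture is of the moment at which its call begins. There is no depth.
- order.hand_in(): hands the job in, once; it reports no verdict.
The state is a dict: "clock": time; "joint_pos": joint angles; "joint_velocities": joint speeds; "tau": joint torques, N m; "position": TCP position; "ee_rot": TCP orientation; "ft_force": force on the tool from outside, world axes, zero at the start; "torque": the same for the moment, N m; "grip_width": opening from 0.0 (shut) to 1.0 (fully open).
Only numpy, scipy, OpenCV 4.12 (cv2) and the standard library are available. Lean on these libraries where they do the work, as an engineer would, in place of code of your own. Each camera call takes 0.05 s, during which the arm holds its last target.

TASK

Crank the bench press fully open, then slide every slat that is lying about flat along a lane of its own, in under its beam and home against the wooden end stop, one slat to a lane. When all are home, crank the beam down until it bears firmly on the slats and holds them, and leave everything released; do not disturb the tape measure and the sanding block.

Things in the scene. Friction and masses are not known exactly. Their poses are not given: they have to be found in the camera images.
- press: small screw press fixed on the table; plywood bed 220 x 256 x 12 mm, x -145..75, y -128..128. Origin on its underside; x runs along the lanes away from the robot to the end stop, y left, z up. Columns of 16 mm at x 25, y +-116 carry a fixed steel bridge, x 5..45, z 105..123. Crank axis upright at x 25, y 0
- stop (a point): middle of the wooden end stop's face, at the bed's top: x 60, y 0, z 12 mm in the press frame; the stop is 22 mm high and crosses all lanes. Three lanes 42 mm wide, centred on press y = 62, 0, -62 mm, are parted by four aluminium guides 20 mm wide and 12 mm high on the bed, press x -50..58 mm, with round noses
- beam_face (a point): centre of the underside of the pressing beam, 40 mm wide (press x 5..45) and 24 thick, across all lanes (press y -106..106); it is 14 mm (crank 0) to 44 mm (fully open) above the bed, 14 + 1.91 x crank (rad) mm; the slats go in below it
- crank (a joint): crank turn, rad, 0 (beam lowest) to 15.71 (2.5 turns, fully open, at its stop); grows anticlockwise seen from above, raising the beam 12 mm a turn. Starts at 0.3 to 2, too low for a slat. The beam touches a 26 mm slat at 6.28. Friction 0.12 N m (about 3 N at the knob); stays where it is left
- knob (a point): middle of the crank's upright black knob, 20 mm in diameter, 45 mm high, spinning freely on the crank arm; it points to press -x at 0 and whole turns, and runs on a circle of 45 mm radius about the crank axis, this point 162 mm above the press origin; the knob spans z 140..185 mm, the arm below it 130..138 mm, the hub on the axis ends at 141 mm
- lane_1 (a point): point on the bed's top where a slat's origin lies when home in the left lane (press x -35, y 62, z 12 mm), left as seen by the robot; the slat then lies along the press's x, its near 80 mm stick out of the guides and its near 135 mm lie clear in front of the beam
- lane_2 (a point): the same for the middle lane (press y 0)
- lane_3 (a point): the same for the right lane (press y -62 mm)
- slat_1: plain pale wooden slat, a rounded box 190 long (its x) x 36 wide (y) x 26 thick (z) mm, 0.13 kg; all slats are alike and either end may go first; origin: centre of its underside. May be absent (2 or 3 slats are there). Starts on a thin cork mat (3 mm) in front of the robot
- slat_2: plain pale wooden slat, a rounded box 190 long (its x) x 36 wide (y) x 26 thick (z) mm, 0.13 kg; all slats are alike and either end may go first; origin: centre of its underside. May be absent (2 or 3 slats are there). Starts on the same mat, beside slat_1
- slat_3: plain pale wooden slat, a rounded box 190 long (its x) x 36 wide (y) x 26 thick (z) mm, 0.13 kg; all slats are alike and either end may go first; origin: centre of its underside. May be absent (2 or 3 slats are there). Starts on the bare table to the robot's left, crosswise
- tape_measure: tape measure, 36 x 94 x 69 mm, to be left alone; origin: centre of its underside
- sanding_block: dark sanding block, 67 x 122 x 32 mm, beyond the press, to be left alone; origin: centre of its underside

How it is judged:
By the outcome, as a careful person would: the job done as asked, in the order asked, and still so for the second after the job is handed in, with the robot touching nothing.
Of slat_1, slat_2, slat_3 only 2 to 3 are there at a start; the rules pass over those that are not, and their reading is None.
At some moment in a run one of slat_1, slat_2 may be knocked a few centimetres aside while the robot is not near it.
Once in a run the grip may slacken for a moment while it holds something.
It also fails if it takes over 210 s, if anything falls off the work surface, if the arm or the gripper's body presses on something with over 40 N, if the wrist force passes 120 N, or if a joint passes its speed limit or range.

## Working session

There is one attempt and no reset: what is moved stays moved. The work goes in short steps, Python scripts to look and compute and a tool call to move; the robot and the scene stay as the last step left them, time stands still between calls to the robot, and variables do not carry over. Pictures are saved under pics/ and viewed, and the job is handed in when it is done.

Besides the shell and the picture viewer there is one more tool, called as name(argument=value, ...) on one line, values as JSON. servo_tool: Moves the arm, as the interface text tells. Its arguments: {"type":"object","properties":{"motion":{"type":"array","items":{"type":"array","items":{"type":"array","items":{"type":"number"}}}},"jaw":{"type":"number"},"force":{"type":"number"}},"required":["motion"]}

```bash
ls -la; mkdir -p pics
python3 - <<'E'
from workcell import status,cams,order,manip
import cv2,numpy as np
o=status.get_obs();print(o)
for n in("side","top"):
    c=cams.camera(n);cv2.imwrite(f"pics/{n}0.png",c["color"][:,:,::-1]);print(n,c["vertical_fov"],c["cx"],c["cy"],np.round(c["extrinsics"],4).tolist())
print(manip.nose_length,[a for a in dir(manip) if a[0]!='_'])
E
```

```text
total 12
drwxr-xr-x  3 agent agent 4096 Dec  7 01:31 .
drwxr-xr-x 23 root  root  4096 Dec  7 01:31 ..
drwxr-xr-x  2 agent agent 4096 Dec  7 01:31 pics
{'clock': 0.0, 'joint_pos': array([-1.35659078,  0.33287216, -0.06472357,  1.46095248,  0.02162645,
        1.34991408, -0.08853218]), 'joint_velocities': array([ 0.00052748, -0.00074167,  0.00125026,  0.00077512,  0.0007788 ,
        0.0024143 ,  0.00046124]), 'tau': array([-1.21642021e-03, -6.25452089e+01,  4.81491478e-02, -3.91605091e+01,
        1.61021564e-02,  1.00887939e-02,  1.98259005e-05]), 'position': array([0.14657881, 0.60743012, 0.40391032]), 'ee_rot': array([ 7.85678441e-01,  6.18634676e-01, -5.41604031e-04,  4.81506899e-04]), 'ft_force': array([0.04067773, 0.2445363 , 0.35332961]), 'torque': array([0.005199  , 0.00215338, 0.00510581]), 'grip_width': 1.002187673822942}
side 56.01119727705264 321.1915883463748 232.0320425217083 [[-0.2673, 0.7076, -0.6541, 1.1645], [0.9636, 0.1898, -0.1884, 0.1049], [-0.0092, -0.6807, -0.7325, 0.9035], [0.0, 0.0, 0.0, 1.0]]
top 44.595754205770824 320.481056581275 246.97990016636902 [[0.1576, -0.9165, 0.3677, -0.1441], [-0.9875, -0.1477, 0.0552, -0.1701], [0.0037, -0.3718, -0.9283, 1.6494], [0.0, 0.0, 0.0, 1.0]]
0.1734 ['MotionError', 'nose_length']
```

View pics/side0.png

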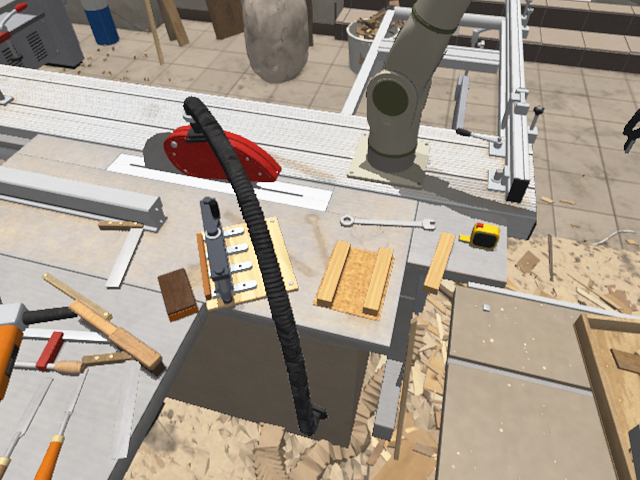

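View pics/top0.png

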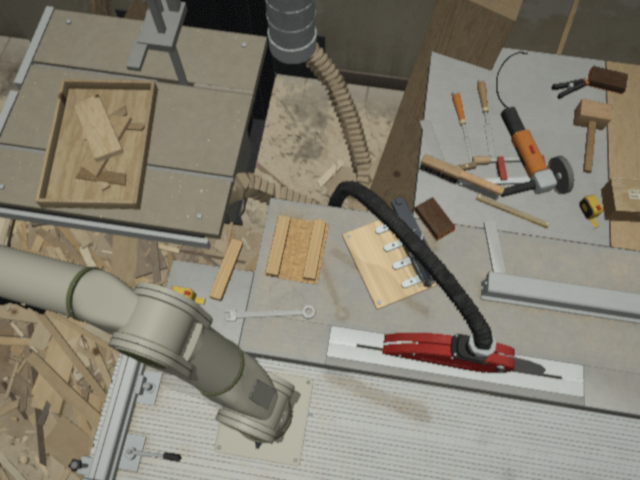

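```bash
cat > h.py <<'E'
from workcell import status,cams,order,manip
import cv2,numpy as np
from scipy.spatial.transform import Rotation as R
from scipy.optimize import least_squares
def K(c):
    f=c["color"].shape[0]/2/np.tan(np.radians(c["vertical_fov"])/2);return f,c["cx"],c["cy"]
def proj(c,P):
    f,cx,cy=K(c);T=np.linalg.inv(c["extrinsics"]);P=np.atleast_2d(P);q=P@T[:3,:3].T+T[:3,3]
    return np.c_[f*q[:,0]/q[:,2]+cx,f*q[:,1]/q[:,2]+cy]
def ray(c,p):
    f,cx,cy=K(c);E=c["extrinsics"];d=E[:3,:3]@np.array([(p[0]-cx)/f,(p[1]-cy)/f,1]);return E[:3,3],d
def onz(c,p,z):
    o,d=ray(c,p);return o+d*(z-o[2])/d[2]
def tri(c1,p1,c2,p2):
    o1,d1=ray(c1,p1);o2,d2=ray(c2,p2);s=np.linalg.lstsq(np.c_[d1,-d2],o2-o1,rcond=None)[0]
    a=o1+s[0]*d1;b=o2+s[1]*d2;return (a+b)/2,np.linalg.norm(a-b)
def crop(n,name,x0,y0,w,h,s,c=None):
    c=c or cams.camera(n);im=c["color"][y0:y0+h,x0:x0+w,::-1]
    cv2.imwrite("pics/"+name,cv2.resize(im,None,fx=s,fy=s,interpolation=cv2.INTER_CUBIC));return c
E
python3 - <<'E'
from h import *
crop("side","s1.png",150,180,190,150,4)
crop("side","s2.png",300,200,200,130,4)
crop("top","t1.png",330,180,130,130,5)
crop("top","t2.png",160,200,190,130,4)
E
```

```text
(no output)
```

View pics/s1.png

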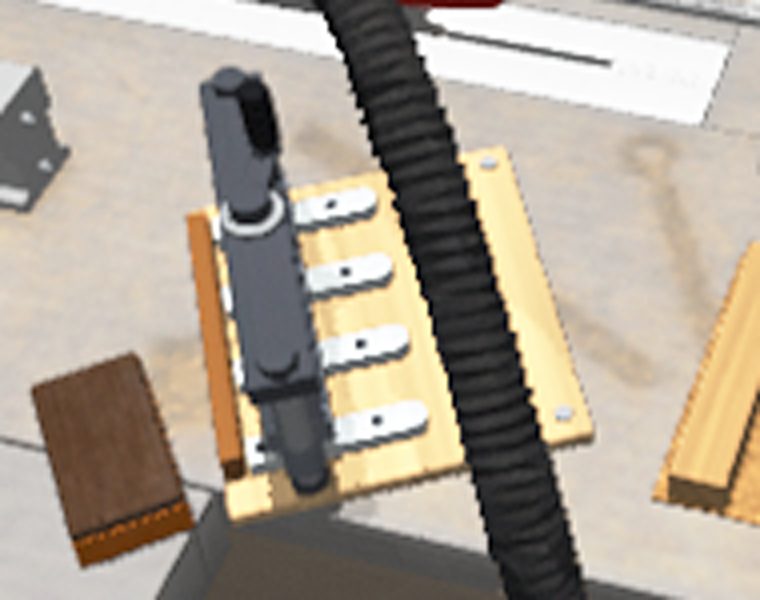

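View pics/s2.png

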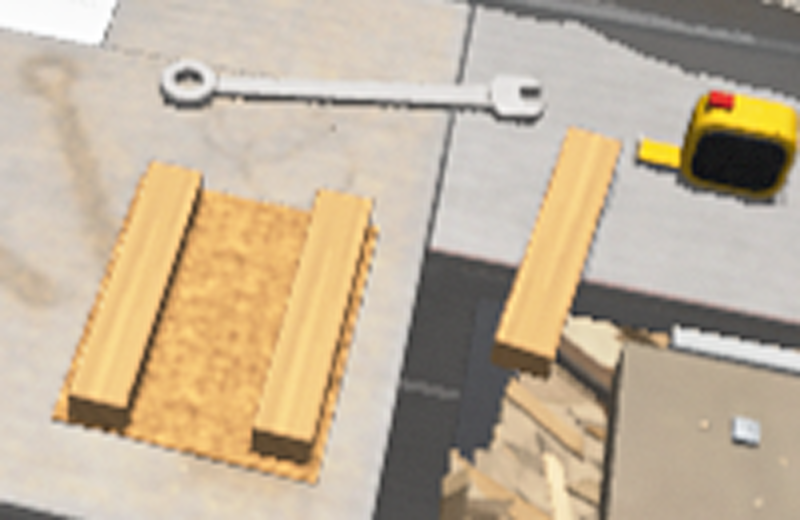

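View pics/t1.png

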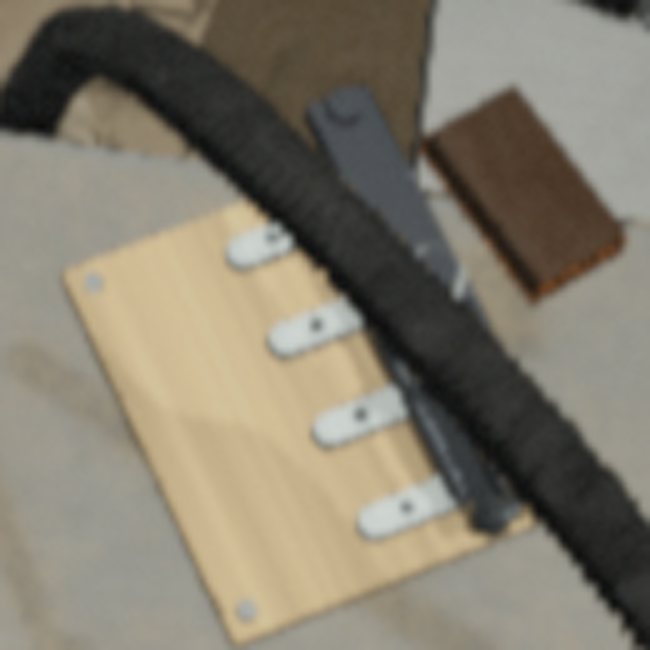

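View pics/t2.png

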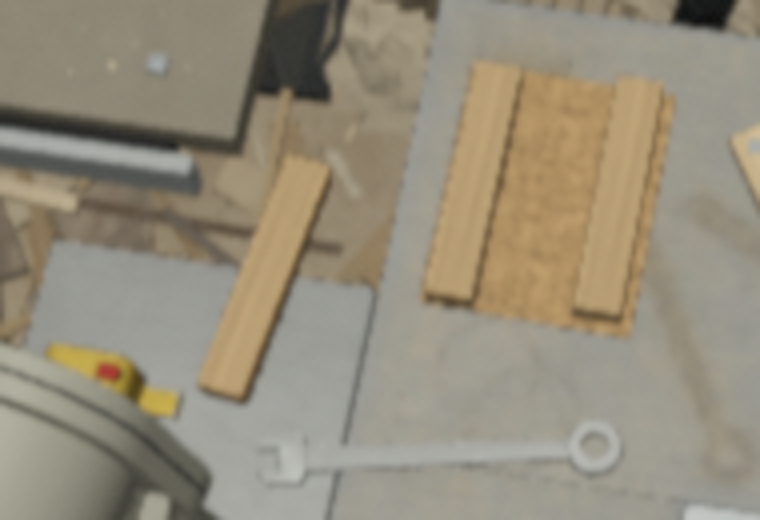

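```bash
cat > press.py <<'E'
from h import *
T=lambda p:(330+p[0]/5-.4,180+p[1]/5-.4)
S=lambda p:(150+p[0]/4-.4,180+p[1]/4-.4)
c1=cams.camera("side");c2=cams.camera("top")
tp=[((63,270),(-145,128,12)),((235,643),(-145,-128,12)),((228,250),(-50,93,24)),((267,345),(-50,31,24)),((312,435),(-50,-31,24)),((358,526),(-50,-93,24))]
sp=[((502,148),(-145,-128,12)),((592,435),(-145,128,12)),((230,520),(75,128,6)),((427,415),(-50,93,24)),((410,337),(-50,31,24)),((393,265),(-50,-31,24)),((378,197),(-50,-93,24))]
def P(v,q):
    q=np.array(q)/1e3;c,s=np.cos(v[2]),np.sin(v[2]);return np.array([v[0]+c*q[0]-s*q[1],v[1]+s*q[0]+c*q[1],q[2]])
def res(v):
    r=[proj(c2,P(v,q))[0]-T(p) for p,q in tp]+[proj(c1,P(v,q))[0]-S(p) for p,q in sp];return np.concatenate(r)
if __name__=="__main__":
    s=least_squares(res,[.6,-.3,-1]);print(s.x,np.round(s.fun.reshape(-1,2),1).tolist())
    A=[(62,160),(-40,300)]
    # slats, top z
    t2=lambda p:(160+p[0]/4-.4,200+p[1]/4-.4)
    s2=lambda p:(300+p[0]/4-.4,200+p[1]/4-.4)
    for nm,z,tq,sq in [("L",.029,[(475,62),(522,68),(472,302),(426,293)],[(320,190),(373,200),(309,445),(253,432)]),
      ("Rr",.029,[(619,77),(663,82),(621,318),(574,308)],[(152,162),(203,172),(129,408),(70,395)]),
      ("s3",.026,[(287,155),(331,166),(243,400),(199,386)],[(569,127),(621,141),(552,360),(495,345)])]:
        a=np.array([onz(c2,t2(p),z) for p in tq]);b=np.array([onz(c1,s2(p),z) for p in sq])
        print(nm,"top",a.round(3)[:,:2].tolist(),a.mean(0).round(4),"\n  side",b.round(3)[:,:2].tolist(),b.mean(0).round(4))
    for p,q in [((480,345),(190,103)),((337,195),(310,425))]: print(tri(c2,p,c1,q))
    # hose over bed: epipolar
    for p in [(345,187),(370,195),(390,210),(410,232),(430,255),(450,280),(470,310)]:
        o,d=ray(c2,p);print(p,[(z,proj(c1,o+d*(z-o[2])/d[2])[0].round().tolist()) for z in (.1,.2,.3,.4,.5,.6,.7)])
E
python3 press.py
```

```text
[ 0.52643884 -0.31950645 -1.02463117] [[-0.5, -0.8], [-0.4, -0.1], [0.0, 0.6], [0.7, -0.8], [0.4, -0.7], [0.2, -0.4], [1.1, -0.7], [0.5, -0.5], [-0.1, 1.1], [-0.2, -0.9], [-0.3, -0.6], [-0.2, -0.5], [-0.2, -0.2]]
L top [[0.581, 0.07], [0.581, 0.033], [0.39, 0.036], [0.392, 0.071]] [0.4859 0.0524 0.029 ] 
  side [[0.396, 0.039], [0.395, 0.073], [0.586, 0.068], [0.586, 0.035]] [0.4909 0.0535 0.029 ]
Rr top [[0.586, -0.041], [0.587, -0.075], [0.395, -0.073], [0.397, -0.038]] [ 0.4913 -0.0568  0.029 ] 
  side [[0.4, -0.071], [0.4, -0.037], [0.589, -0.037], [0.589, -0.073]] [ 0.4945 -0.0546  0.029 ]
s3 top [[0.484, 0.195], [0.48, 0.161], [0.292, 0.186], [0.297, 0.219]] [0.3881 0.1902 0.026 ] 
  side [[0.296, 0.187], [0.3, 0.221], [0.489, 0.195], [0.487, 0.161]] [0.3927 0.1913 0.026 ]
(array([ 0.22262858, -0.51593992,  0.25562542]), np.float64(0.020309820648528272))
(array([ 0.79305122, -0.06213783, -0.21169969]), np.float64(0.049020816779967495))
(345, 187) [(0.1, [285.0, 305.0]), (0.2, [288.0, 256.0]), (0.3, [292.0, 203.0]), (0.4, [296.0, 145.0]), (0.5, [300.0, 81.0]), (0.6, [305.0, 10.0
[... 353 characters left out ...]
67.0, -76.0])]
(410, 232) [(0.1, [218.0, 247.0]), (0.2, [222.0, 204.0]), (0.3, [227.0, 157.0]), (0.4, [233.0, 106.0]), (0.5, [239.0, 50.0]), (0.6, [246.0, -13.0]), (0.7, [253.0, -83.0])]
(430, 255) [(0.1, [205.0, 224.0]), (0.2, [209.0, 183.0]), (0.3, [214.0, 139.0]), (0.4, [220.0, 91.0]), (0.5, [226.0, 37.0]), (0.6, [233.0, -22.0]), (0.7, [241.0, -89.0])]
(450, 280) [(0.1, [194.0, 202.0]), (0.2, [199.0, 164.0]), (0.3, [204.0, 122.0]), (0.4, [209.0, 76.0]), (0.5, [216.0, 25.0]), (0.6, [223.0, -32.0]), (0.7, [230.0, -95.0])]
(470, 310) [(0.1, [187.0, 179.0]), (0.2, [191.0, 143.0]), (0.3, [196.0, 104.0]), (0.4, [202.0, 61.0]), (0.5, [208.0, 13.0]), (0.6, [215.0, -41.0]), (0.7, [223.0, -102.0])]
```

Run:
```python
from press import *
from scipy.interpolate import CubicSpline
v=[0.52644,-.31951,-1.02463]
sh=np.array([(190,103),(215,118),(233,150),(248,190),(262,235),(275,290),(288,350),(303,415)])  # by row
f=lambda r:np.interp(r,sh[:,1],sh[:,0])
for p in [(336,200),(345,187),(355,187),(370,195),(380,202),(390,211),(400,221),(410,233),(420,245),(430,256),(440,270),(450,283),(460,297),(470,313),(480,330)]:
    o,d=ray(c2,p);best=None
    for z in np.arange(-.3,.6,.005):
        X=o+d*(z-o[2])/d[2];q=proj(c1,X)[0]
        if 100<q[1]<430:
            e=abs(q[0]-f(q[1]))
            if best is None or e<best[0]: best=(e,X,q)
    if best:
        X=best[1];c,s=np.cos(v[2]),np.sin(v[2]);dx,dy=X[:2]-v[:2]
        print(p,round(best[0],1),X.round(3),best[2].round(),"press",round(c*dx+s*dy,3),round(-s*dx+c*dy,3))
for n,q in dict(axis=(25,0,141),l1=(-35,62,12),l2=(-35,0,12),l3=(-35,-62,12)).items():print(n,P(v,q).round(3))
```

```text
(336, 200) 0.1 [ 0.731 -0.09  -0.115] [295. 380.] press -0.09 0.294
(345, 187) 0.3 [ 0.697 -0.118  0.05 ] [283. 328.] press -0.083 0.251
(355, 187) 0.0 [ 0.649 -0.15   0.15 ] [273. 280.] press -0.081 0.193
(370, 195) 0.4 [ 0.584 -0.194  0.24 ] [259. 224.] press -0.077 0.114
(380, 202) 0.1 [ 0.55  -0.222  0.275] [250. 198.] press -0.071 0.071
(390, 211) 0.2 [ 0.516 -0.249  0.3  ] [243. 176.] press -0.066 0.028
(400, 221) 0.0 [ 0.483 -0.276  0.32 ] [236. 157.] press -0.06 -0.015
(410, 233) 0.8 [ 0.45  -0.303  0.33 ] [229. 142.] press -0.054 -0.057
(420, 245) 0.4 [ 0.422 -0.33   0.33 ] [223. 133.] press -0.045 -0.095
(430, 256) 0.8 [ 0.395 -0.356  0.335] [217. 122.] press -0.037 -0.131
(440, 270) 1.0 [ 0.365 -0.383  0.33 ] [211. 115.] press -0.029 -0.171
(450, 283) 1.8 [ 0.34  -0.411  0.32 ] [206. 112.] press -0.018 -0.207
(460, 297) 0.1 [ 0.314 -0.44   0.305] [201. 110.] press -0.007 -0.244
(470, 313) 0.8 [ 0.283 -0.47   0.29 ] [197. 107.] press 0.002 -0.286
(480, 330) 0.7 [ 0.251 -0.501  0.27 ] [193. 105.] press 0.012 -0.33
axis [ 0.539 -0.341  0.141]
l1 [ 0.561 -0.257  0.012]
l2 [ 0.508 -0.29   0.012]
l3 [ 0.455 -0.322  0.012]
```

```bash
cat >> h.py <<'E'
V=[0.52644,-.31951,-1.02463]
def PW(x,y,z,v=V):
    c,s=np.cos(v[2]),np.sin(v[2]);return np.array([v[0]+(c*x-s*y)/1e3,v[1]+(s*x+c*y)/1e3,z/1e3])
def WP(X,v=V):
    c,s=np.cos(v[2]),np.sin(v[2]);d=np.array(X)[:2]-v[:2];return np.array([c*d[0]+s*d[1],-s*d[0]+c*d[1],X[2]])*1e3
def RT(ang,tilt=0):
    """tool x at world yaw ang deg, tool down; tilt deg about tool x: + => flange leans to tool -y?"""
    a=np.radians(ang);x=np.array([np.cos(a),np.sin(a),0]);z=np.array([0,0,-1.]);y=np.cross(z,x)
    return R.from_matrix(np.c_[x,y,z])*R.from_rotvec([np.radians(tilt),0,0])
def cur():
    o=status.get_obs();return np.array(o["position"]),R.from_quat(o["ee_rot"]),o
def plan(wps,vmax=.045,amax=5.,p=None,r=None):
    """wps: list of (TCP pos,R). prints rows"""
    if p is None:p,r,_=cur()
    rows=[]
    for P1,R1 in wps:
        rv=(r.inv()*R1).as_rotvec(degrees=True)
        n=max(1,int(np.ceil(np.linalg.norm(P1-p)/vmax-1e-6)),int(np.ceil(np.abs(rv).max()/amax-1e-6)))
        for k in range(n):
            q=p+(P1-p)/(n-k);rv=(r.inv()*R1).as_rotvec()/(n-k);rr=r*R.from_rotvec(rv)
            d=r.inv().apply(q-p)/.05
            rows.append([*np.round(d,2).tolist(),*np.round(np.degrees(rv)/5,2).tolist()]);p,r=q,rr
    print(len(rows),"rows");
    for i in range(0,len(rows),12):print(str([rows[i:i+12]]).replace(" ","").replace("0.0,","0,").replace("-0,","0,"))
def st():
    p,r,o=cur();m=r.as_matrix();g=p+.155*m[:,2]
    print("t",round(o["clock"],2),"p",p.round(4),"x-ang",round(float(np.degrees(np.arctan2(m[1,0],m[0,0]))),1),"z",m[:,2].round(3),"F",np.round(o["ft_force"],1),"w",round(o["grip_width"],3),"\n grasp",g.round(4),"press",WP(g).round(1),"q",np.round(o["joint_pos"],2).tolist())
E
python3 - <<'E'
from h import *
st()
plan([(np.array([.30,.45,.5]),RT(60)),(np.array([.46,.1,.58]),RT(40)),(PW(-60,0,590),RT(31.3))])
c1=cams.camera("side");c2=cams.camera("top")
print(onz(c1,(300+640/4,200+150/4),.0),onz(c1,(300+690/4,200+180/4),0),onz(c1,(300+785/4,200+195/4),0))
E
```

```text
t 0.5 p [0.1466 0.6076 0.4047] x-ang 76.4 z [ 0. -0. -1.] F [-0.1 -0.  -0.1] w 0.999 
 grasp [0.1466 0.6076 0.2497] press [-989.5  157.   249.7] q [-1.36, 0.33, -0.06, 1.46, 0.02, 1.35, -0.09]
24 rows
[[[-0.39,0.62,-0.32,0,0,0.55],[-0.36,0.64,-0.32,0,0,0.55],[-0.33,0.65,-0.32,0,0,0.55],[-0.3,0.67,-0.32,0,0,0.55],[-0.27,0.68,-0.32,0,0,0.55],[-0.23,0.7,-0.32,0,0,0.55],[-0.5,0.7,-0.18,0,0,0.44],[-0.47,0.72,-0.18,0,0,0.44],[-0.44,0.73,-0.18,0,0,0.44],[-0.41,0.75,-0.18,0,0,0.44],[-0.38,0.77,-0.18,0,0,0.44],[-0.35,0.78,-0.18,0,0,0.44]]]
[[[-0.32,0.79,-0.18,0,0,0.44],[-0.29,0.8,-0.18,0,0,0.44],[-0.26,0.81,-0.18,0,0,0.44],[-0.47,0.68,-0.02,0,0,0.19],[-0.45,0.69,-0.02,0,0,0.19],[-0.44,0.69,-0.02,0,0,0.19],[-0.43,0.7,-0.02,0,0,0.19],[-0.42,0.71,-0.02,0,0,0.19],[-0.41,0.71,-0.02,0,0,0.19],[-0.4,0.72,-0.02,0,0,0.19],[-0.38,0.73,-0.02,0,0,0.19],[-0.37,0.73,-0.02,0,0,0.19]]]
[0.2802301  0.23892141 0.        ] [0.29898528 0.27257602 0.        ] [ 2.96248494e-01  3.33279186e-01 -1.11022302e-16]
```

servo_tool(motion=[[[-0.39, 0.62, -0.4, 0, 0, 0.55], [-0.36, 0.64, -0.4, 0, 0, 0.55], [-0.33, 0.65, -0.4, 0, 0, 0.55], [-0.3, 0.67, -0.4, 0, 0, 0.55], [-0.27, 0.68, -0.4, 0, 0, 0.55], [-0.23, 0.7, -0.4, 0, 0, 0.55], [-0.5, 0.7, -0.3, 0, 0, 0.44], [-0.47, 0.72, -0.3, 0, 0, 0.44], [-0.44, 0.73, -0.3, 0, 0, 0.44], [-0.41, 0.75, -0.3, 0, 0, 0.44], [-0.38, 0.77, -0.3, 0, 0, 0.44], [-0.35, 0.78, -0.3, 0, 0, 0.44]]])

```text
clock: 1.8
position: [0.4095, 0.203, 0.6204]
ee_rot: [0.92, 0.392, -0.001, -0.0]
ft_force: [0.3, 1.1, 0.4]
grip_width: 1.005
```

Run:
```python
from h import *
st()
plan([(np.array([.46,.1,.59]),RT(40)),(PW(-60,0,590),RT(31.3))])
```

```text
t 1.8 p [0.4095 0.203  0.6204] x-ang 46.2 z [-0.002 -0.001 -1.   ] F [0.3 1.1 0.4] w 1.005 
 grasp [0.4092 0.2028 0.4654] press [-507.3  171.1  465.4] q [-0.91, -0.08, 0.32, 1.47, 0.03, 1.75, 0.22]
12 rows
[[[-0.26,0.72,0.2,0,0.01,0.41],[-0.24,0.73,0.2,0,0.01,0.41],[-0.21,0.74,0.2,0,0.01,0.41],[-0.47,0.68,0,0,0,0.19],[-0.45,0.69,0,0,0,0.19],[-0.44,0.69,0,0,0,0.19],[-0.43,0.7,0,0,0,0.19],[-0.42,0.71,0,0,0,0.19],[-0.41,0.71,0,0,0,0.19],[-0.4,0.72,0,0,0,0.19],[-0.38,0.73,0,0,0,0.19],[-0.37,0.73,0,0,0,0.19]]]
```

servo_tool(motion=[[[-0.26, 0.72, 0.2, 0, 0, 0.41], [-0.24, 0.73, 0.2, 0, 0, 0.41], [-0.21, 0.74, 0.2, 0, 0, 0.41], [-0.47, 0.68, 0, 0, 0, 0.19], [-0.45, 0.69, 0, 0, 0, 0.19], [-0.44, 0.69, 0, 0, 0, 0.19]]])

```text
clock: 2.4
position: [0.4728, -0.0346, 0.5923]
ee_rot: [0.949, 0.315, 0.002, -0.001]
ft_force: [1.0, -0.3, -0.4]
grip_width: 1.005
```

Run:
```python
from h import *
st()
c=cams.camera("side");im=c["color"][:,:,::-1].copy()
s=5;x0,y0,w,h=170,170,150,120
big=cv2.resize(im[y0:y0+h,x0:x0+w],None,fx=s,fy=s,interpolation=cv2.INTER_CUBIC)
cv2.imwrite("pics/k1.png",big)
for a in np.arange(0,2.6,.25):
    for z,col in((140,(0,0,255)),(185,(0,255,0))):
        q=proj(c,PW(25-45*np.cos(a),-45*np.sin(a),z))[0];cv2.circle(big,tuple(int(i) for i in (q-[x0,y0]+.5)*s),3,col,-1)
q=proj(c,PW(25,0,141))[0];cv2.circle(big,tuple(int(i) for i in (q-[x0,y0]+.5)*s),4,(255,0,0),-1)
cv2.imwrite("pics/k2.png",big)
```

```text
t 2.4 p [ 0.4728 -0.0346  0.5923] x-ang 36.7 z [ 0.004  0.004 -1.   ] F [ 1.  -0.3 -0.4] w 1.005 
 grasp [ 0.4734 -0.034   0.4373] press [-271.5  103.   437.3] q [-0.68, -0.08, 0.61, 1.52, 0.04, 1.69, 0.58]
```

View pics/k1.png

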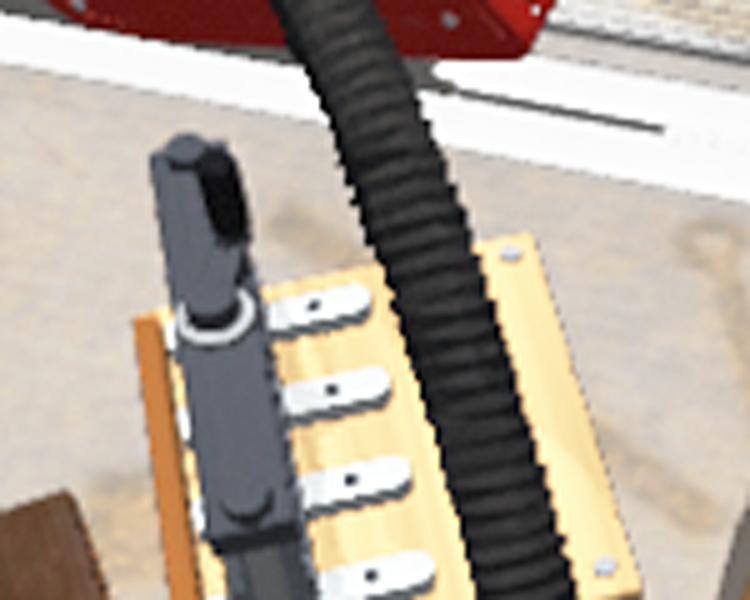

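View pics/k2.png

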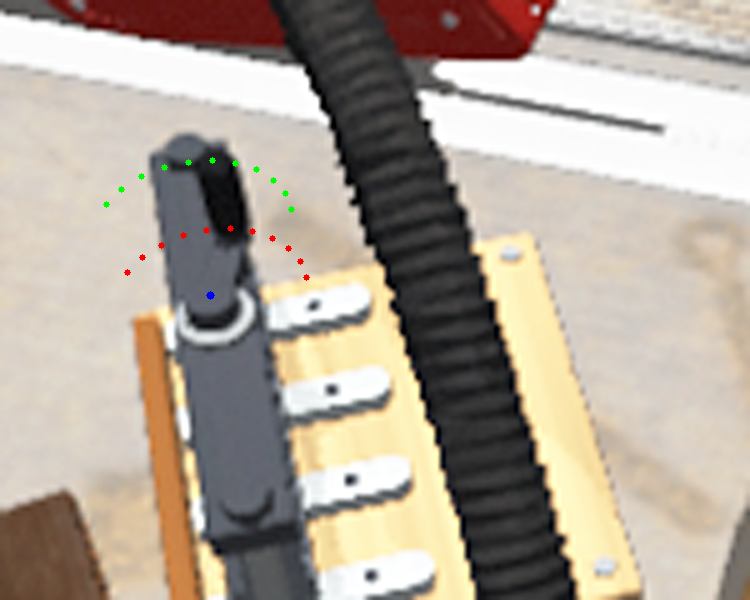

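```bash
cat >> h.py <<'E'
def G(x,y,z,ang=31.3,tilt=0):
    r=RT(ang,tilt);return PW(x,y,z)-.155*r.as_matrix()[:,2],r
E
python3 - <<'E'
from h import *
plan([G(10.5,-42.5,420,31.3,15),G(10.5,-42.5,420,31.3,15)])
p,r=G(10.5,-42.5,420,31.3,15)
plan([G(10.5,-42.5,230,31.3,15)],p=p,r=r)
E
```

```text
9 rows
[[[-0.42,0.76,0.06,0.38,0.01,0.12],[-0.41,0.76,0.03,0.38,0.01,0.12],[-0.4,0.77,0.01,0.38,0.01,0.12],[-0.39,0.77,-0.02,0.38,0.01,0.12],[-0.38,0.77,-0.05,0.38,0.01,0.12],[-0.38,0.78,-0.07,0.38,0.01,0.12],[-0.37,0.78,-0.1,0.38,0.01,0.12],[-0.36,0.78,-0.12,0.38,0.01,0.12],[0,0,0,0,0,0.0]]]
5 rows
[[[0,0.2,0.73,0,0,0.0],[0,0.2,0.73,0,0,0.0],[0,0.2,0.73,0,0,0.0],[0,0.2,0.73,0,0,0.0],[0,0.2,0.73,0,0,0.0]]]
```

servo_tool(motion=[[[-0.42, 0.76, 0.06, 0.38, 0, 0.12], [-0.41, 0.76, 0.03, 0.38, 0, 0.12], [-0.4, 0.77, 0.01, 0.38, 0, 0.12], [-0.39, 0.77, -0.02, 0.38, 0, 0.12], [-0.38, 0.77, -0.05, 0.38, 0, 0.12], [-0.38, 0.78, -0.07, 0.38, 0, 0.12], [-0.37, 0.78, -0.1, 0.38, 0, 0.12], [-0.36, 0.78, -0.12, 0.38, 0, 0.12], [0, 0, 0, 0, 0, 0]]], jaw=100)

```text
clock: 3.35
position: [0.5181, -0.3955, 0.5641]
ee_rot: [0.953, 0.269, -0.038, -0.134]
ft_force: [-0.3, -0.5, 0.4]
grip_width: 0.607
```

Run:
```python
from h import *
st()
plan([G(10.5,-42.5,420,31.3,15),G(10.5,-42.5,230,31.3,15)])
crop("side","s3.png",100,0,400,300,2)
crop("top","t3.png",200,120,400,300,2)
```

```text
t 3.35 p [ 0.5181 -0.3955  0.5641] x-ang 31.5 z [-0.144  0.234 -0.961] F [-0.3 -0.5  0.4] w 0.607 
 grasp [ 0.4957 -0.3592  0.4151] press [ 17.9 -46.9 415.1] q [0.14, 0.59, 0.9, 0.97, -0.51, 2.02, 1.39]
6 rows
[[[0.08,-0.22,-0.05,-0.19,0.02,0.04],[0,0.2,0.73,0,0,0.0],[0,0.2,0.73,0,0,0.0],[0,0.2,0.73,0,0,0.0],[0,0.2,0.73,0,0,0.0],[0,0.2,0.73,0,0,0.0]]]
```

View pics/s3.png

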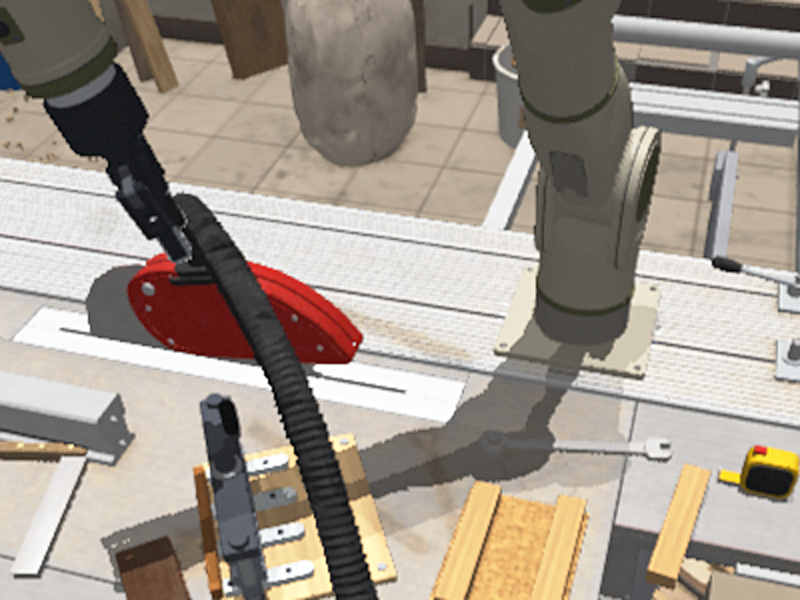

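View pics/t3.png

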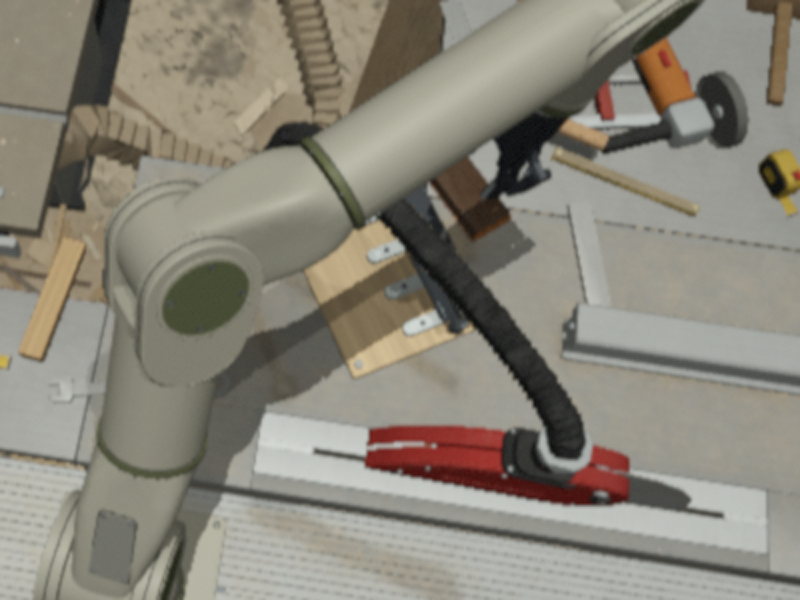

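servo_tool(motion=[[[0.08, -0.22, 0, -0.19, 0.02, 0.04], [0, 0.2, 0.73, 0, 0, 0], [0, 0.2, 0.73, 0, 0, 0], [0, 0.2, 0.73, 0, 0, 0], [0, 0.2, 0.73, 0, 0, 0], [0, 0, 0, 0, 0, 0]]])

```text
clock: 4.05
position: [0.523, -0.3689, 0.4212]
ee_rot: [0.952, 0.281, -0.027, -0.121]
ft_force: [-0.4, 0.9, -0.2]
grip_width: 0.607
```

Run:
```python
from h import *
st()
plan([G(10.5,-42.5,230,31.3,15),G(10.5,-42.5,172,31.3,15)])
crop("side","s4.png",100,50,300,240,2)
crop("top","t4.png",300,150,200,150,4)
```

```text
t 4.05 p [ 0.523  -0.3689  0.4212] x-ang 32.7 z [-0.12   0.215 -0.969] F [-0.4  0.9 -0.2] w 0.607 
 grasp [ 0.5044 -0.3355  0.271 ] press [  2.3 -27.1 271. ] q [0.0, 0.57, 0.88, 1.32, -0.48, 1.69, 1.43]
3 rows
[[[-0.3,0.39,0.75,0.15,-0.1,0.32],[0,0.15,0.56,0,0,-0.0],[0,0.15,0.56,0,0,0.0]]]
```

View pics/s4.png

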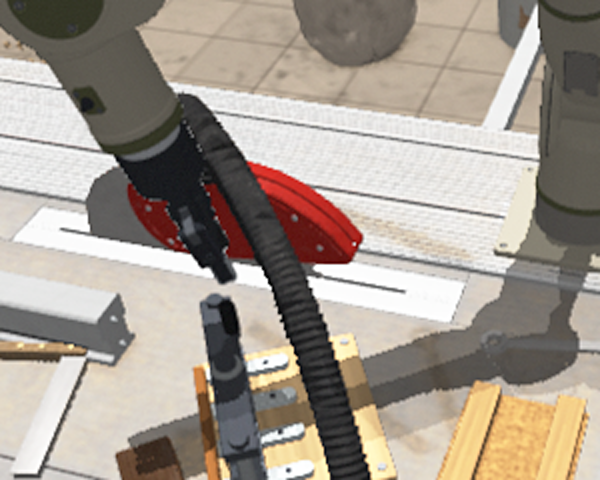

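View pics/t4.png

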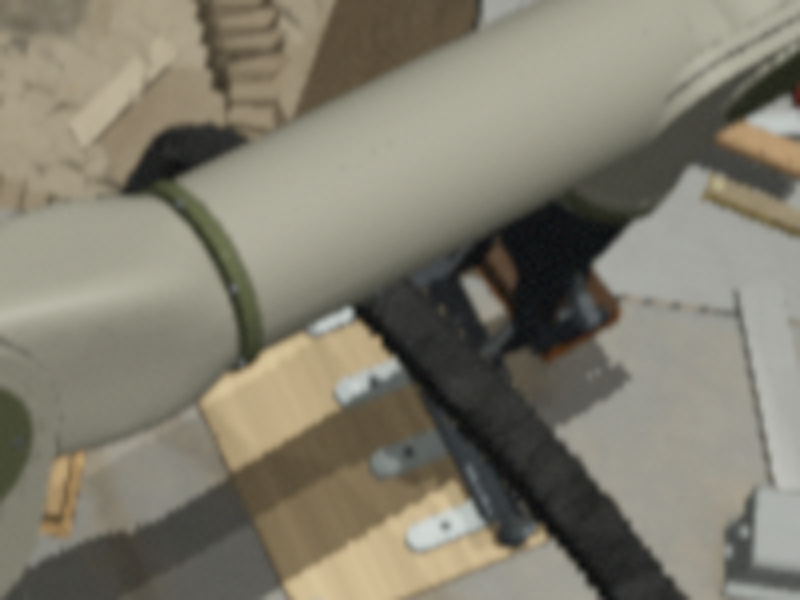

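servo_tool(motion=[[[-0.3, 0.2, 0, 0.15, -0.1, 0.3], [0, 0.05, 0.3, 0, 0, 0], [0, 0.1, 0.3, 0, 0, 0], [0, 0, 0, 0, 0, 0]]])

```text
clock: 4.55
position: [0.5151, -0.3886, 0.3975]
ee_rot: [0.956, 0.268, -0.031, -0.12]
ft_force: [0.1, 0.1, 0.2]
grip_width: 0.606
```

Run:
```python
from h import *
st()
plan([G(10.5,-42.5,230,31.3,15),G(10.5,-42.5,170,31.3,15)],vmax=.025)
crop("side","s5.png",170,100,150,120,5)
```

```text
t 4.55 p [ 0.5151 -0.3886  0.3975] x-ang 31.3 z [-0.123  0.213 -0.969] F [0.1 0.1 0.2] w 0.606 
 grasp [ 0.496  -0.3556  0.2473] press [ 15.1 -44.8 247.3] q [0.04, 0.6, 0.88, 1.34, -0.49, 1.66, 1.45]
4 rows
[[[0.06,0.04,0.36,0.16,-0.06,0.01],[0,0.1,0.39,0,0,0.0],[0,0.1,0.39,0,0,0.0],[0,0.1,0.39,0,0,0.0]]]
```

View pics/s5.png

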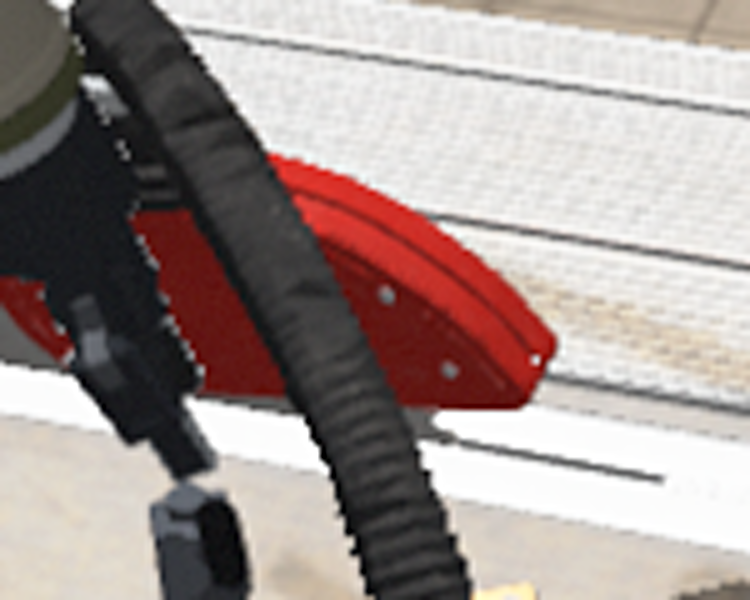

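servo_tool(motion=[[[0.06, -0.05, 0.4, 0.1, -0.06, 0], [0, 0.1, 0.39, 0, 0, 0], [0, 0.1, 0.39, 0, 0, 0], [0, 0.1, 0.39, 0, 0, 0], [0, 0, 0, 0, 0, 0]]])

```text
clock: 5.1
position: [0.5146, -0.3806, 0.3192]
ee_rot: [0.955, 0.268, -0.033, -0.122]
ft_force: [-0.5, -1.0, -0.8]
grip_width: 0.608
```

Run:
```python
from h import *
st()
crop("side","s6.png",170,130,150,120,5)
crop("top","t6.png",380,180,100,75,6)
```

```text
t 5.1 p [ 0.5146 -0.3806  0.3192] x-ang 31.4 z [-0.129  0.215 -0.968] F [-0.5 -1.  -0.8] w 0.608 
 grasp [ 0.4946 -0.3473  0.1691] press [  7.2 -41.6 169.1] q [0.03, 0.64, 0.85, 1.45, -0.52, 1.52, 1.48]
```

View pics/s6.png

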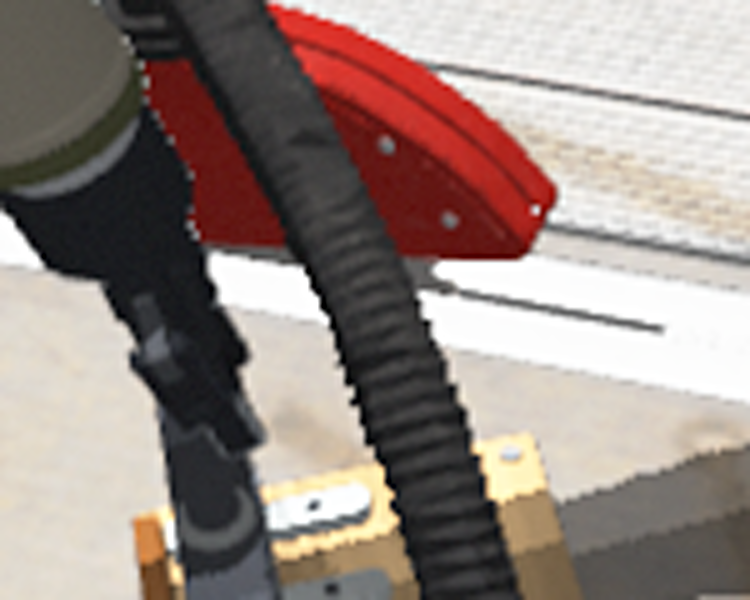

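View pics/t6.png

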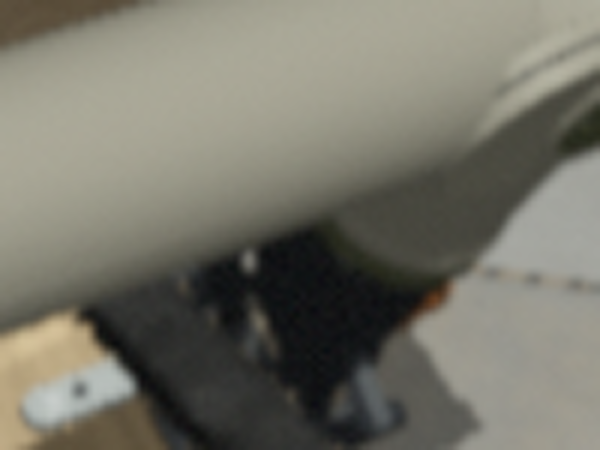

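servo_tool(motion=[[[0, 0.06, 0, 0, 0, 0], [0, 0, 0, 0, 0, 0], [0, 0, 0, 0, 0, 0], [0, 0, 0, 0, 0, 0], [0, 0, 0, 0, 0, 0], [0, 0, 0, 0, 0, 0]]], jaw=255, force=40)

```text
clock: 5.8
position: [0.5161, -0.3851, 0.3242]
ee_rot: [0.955, 0.268, -0.031, -0.119]
ft_force: [-1.1, -0.8, -3.8]
grip_width: 0.221
```

```bash
cat >> h.py <<'E'
def crank(a1,n,rad=45,z=None,a0=None,ang=31.3,tilt=13):
    """print rows moving grasp round circle from current to crank angle a1 (rad), n rows; corrects first row to circle"""
    p,r,o=cur();g=WP(p+.155*r.as_matrix()[:,2])
    z=g[2] if z is None else z
    A=np.arctan2(-g[1],25-g[0]) if a0 is None else a0
    print("now a mod 2pi",round(float(A)%(2*np.pi),3),"rad",round(float(np.hypot(g[1],g[0]-25)),1))
    rows=[];m=r.as_matrix();P0=p+.155*m[:,2]
    for a in np.linspace(A,a1,n+1)[1:]:
        P1=PW(25-rad*np.cos(a),-rad*np.sin(a),z);rows.append([*np.round(m.T@(P1-P0)/.05,2).tolist(),0,0,0]);P0=P1
    for i in range(0,len(rows),12):print(str([rows[i:i+12]]).replace(" ",""))
E
python3 - <<'E'
from h import *
st();crank(1.25+np.pi,12)
E
```

```text
t 5.8 p [ 0.5161 -0.3851  0.3242] x-ang 31.3 z [-0.124  0.211 -0.969] F [-1.1 -0.8 -3.8] w 0.221 
 grasp [ 0.4968 -0.3524  0.174 ] press [ 12.7 -42.4 174. ] q [0.03, 0.65, 0.85, 1.43, -0.52, 1.53, 1.48]
now a mod 2pi 1.288 rad 44.1
[[[-0.05,0.22,-0.06,0,0,0],[0.02,0.22,-0.06,0,0,0],[0.08,0.21,-0.05,0,0,0],[0.14,0.18,-0.05,0,0,0],[0.18,0.14,-0.04,0,0,0],[0.21,0.09,-0.02,0,0,0],[0.23,0.04,-0.01,0,0,0],[0.23,-0.02,0.01,0,0,0],[0.22,-0.08,0.02,0,0,0],[0.19,-0.13,0.03,0,0,0],[0.15,-0.17,0.04,0,0,0],[0.1,-0.2,0.05,0,0,0]]]
```

servo_tool(motion=[[[-0.05, 0.22, -0.06, 0, 0, 0], [0.02, 0.22, -0.06, 0, 0, 0], [0.08, 0.21, -0.05, 0, 0, 0], [0.14, 0.18, -0.05, 0, 0, 0], [0.18, 0.14, -0.04, 0, 0, 0], [0.21, 0.09, -0.02, 0, 0, 0]]])

```text
clock: 6.4
position: [0.563, -0.4232, 0.3241]
ee_rot: [0.957, 0.263, -0.038, -0.12]
ft_force: [-4.3, -5.1, -1.3]
grip_width: 0.221
```

Run:
```python
from h import *
st();crank(1.25+np.pi+.8,12)
```

```text
t 6.4 p [ 0.563  -0.4232  0.3241] x-ang 30.8 z [-0.136  0.209 -0.968] F [-4.3 -5.1 -1.3] w 0.221 
 grasp [ 0.5419 -0.3908  0.174 ] press [ 68.9 -23.8 174. ] q [0.13, 0.78, 0.82, 1.22, -0.57, 1.61, 1.45]
now a mod 2pi 2.645 rad 50.0
[[[0.22,-0.02,0.0,0,0,0],[0.19,0.03,-0.01,0,0,0],[0.19,-0.01,0.0,0,0,0],[0.18,-0.05,0.01,0,0,0],[0.17,-0.08,0.02,0,0,0],[0.15,-0.12,0.03,0,0,0],[0.12,-0.14,0.04,0,0,0],[0.09,-0.17,0.04,0,0,0],[0.05,-0.18,0.05,0,0,0],[0.01,-0.18,0.05,0,0,0],[-0.03,-0.18,0.05,0,0,0],[-0.07,-0.17,0.04,0,0,0]]]
```

servo_tool(motion=[[[0.2, 0.03, 0, 0, 0, 0], [0.19, 0.01, 0, 0, 0, 0], [0.19, -0.03, 0, 0, 0, 0], [0.18, -0.07, 0.01, 0, 0, 0], [0.16, -0.1, 0.02, 0, 0, 0], [0.14, -0.13, 0.03, 0, 0, 0]]])

```text
clock: 7.0
position: [0.6017, -0.3925, 0.3253]
ee_rot: [0.96, 0.258, -0.037, -0.106]
ft_force: [7.3, -8.3, -6.1]
grip_width: 0.219
```

Run:
```python
from h import *
st();crank(1.25+np.pi+1.6,10)
```

```text
t 7.0 p [ 0.6017 -0.3925  0.3253] x-ang 30.2 z [-0.126  0.185 -0.975] F [ 7.3 -8.3 -6.1] w 0.219 
 grasp [ 0.5822 -0.3637  0.1742] press [ 66.8  24.7 174.2] q [0.08, 0.8, 0.82, 1.19, -0.59, 1.6, 1.37]
now a mod 2pi 3.676 rad 48.5
[[[0.38,-0.67,0.15,0,0,0],[-0.2,-0.7,0.16,0,0,0],[-0.68,-0.31,0.08,0,0,0],[-0.68,0.3,-0.06,0,0,0],[-0.21,0.7,-0.16,0,0,0],[0.4,0.61,-0.15,0,0,0],[0.74,0.1,-0.03,0,0,0],[0.56,-0.48,0.1,0,0,0],[-0.01,-0.73,0.17,0,0,0],[-0.57,-0.47,0.12,0,0,0]]]
```

```bash
sed -i 's/def crank(a1,n,rad=45,/def crank(da,n,rad=45,cx=30,/; s/np.arctan2(-g\[1\],25-g\[0\])/np.arctan2(-g[1],cx-g[0])/; s/g\[0\]-25)/g[0]-cx)/; s/PW(25-rad/PW(cx-rad/; s/np.linspace(A,a1,n+1)/np.linspace(A,A+da,n+1)/' h.py
python3 - <<'E'
from h import *
crank(3,12)
E
```

```text
now a mod 2pi 3.733 rad 44.3
[[[0.17,-0.14,0.03,0,0,0],[0.12,-0.18,0.04,0,0,0],[0.07,-0.21,0.05,0,0,0],[0.02,-0.22,0.05,0,0,0],[-0.04,-0.22,0.05,0,0,0],[-0.09,-0.2,0.05,0,0,0],[-0.14,-0.17,0.04,0,0,0],[-0.18,-0.13,0.03,0,0,0],[-0.21,-0.09,0.02,0,0,0],[-0.22,-0.03,0.01,0,0,0],[-0.22,0.02,-0.0,0,0,0],[-0.21,0.07,-0.01,0,0,0]]]
```

servo_tool(motion=[[[0.17, -0.14, 0.03, 0, 0, 0], [0.12, -0.18, 0.04, 0, 0, 0], [0.07, -0.21, 0.05, 0, 0, 0], [0.02, -0.22, 0.05, 0, 0, 0], [-0.04, -0.22, 0.05, 0, 0, 0], [-0.09, -0.2, 0.05, 0, 0, 0], [-0.14, -0.17, 0.04, 0, 0, 0]]])

```text
clock: 7.7
position: [0.5708, -0.3288, 0.3253]
ee_rot: [0.96, 0.258, -0.036, -0.101]
ft_force: [3.1, -10.2, -6.9]
grip_width: 0.221
```

Run:
```python
from h import *
st();crank(3,12)
```

```text
t 7.7 p [ 0.5708 -0.3288  0.3253] x-ang 30.2 z [-0.121  0.176 -0.977] F [  3.1 -10.2  -6.9] w 0.221 
 grasp [ 0.552  -0.3015  0.1739] press [ -2.1  31.2 173.9] q [-0.07, 0.66, 0.85, 1.4, -0.54, 1.51, 1.34]
now a mod 2pi 5.511 rad 44.8
[[[-0.18,-0.13,0.03,0,0,0],[-0.21,-0.08,0.02,0,0,0],[-0.22,-0.03,0.01,0,0,0],[-0.22,0.03,-0.0,0,0,0],[-0.21,0.08,-0.01,0,0,0],[-0.18,0.13,-0.02,0,0,0],[-0.14,0.17,-0.03,0,0,0],[-0.1,0.2,-0.04,0,0,0],[-0.04,0.22,-0.05,0,0,0],[0.01,0.22,-0.05,0,0,0],[0.07,0.21,-0.05,0,0,0],[0.12,0.19,-0.04,0,0,0]]]
```

servo_tool(motion=[[[-0.18, -0.11, 0.03, 0.08, 0, 0.05], [-0.21, -0.06, 0.02, 0.08, 0, 0.05], [-0.22, -0.01, 0.01, 0.08, 0, 0.05], [-0.22, 0.05, 0, 0.08, 0, 0.05], [-0.21, 0.1, -0.01, 0.08, 0, 0], [-0.18, 0.14, -0.02, 0, 0, 0], [-0.14, 0.17, -0.03, 0, 0, 0]]])

```text
clock: 8.4
position: [0.5177, -0.3691, 0.324]
ee_rot: [0.959, 0.253, -0.036, -0.119]
ft_force: [-6.1, 4.8, 6.2]
grip_width: 0.218
```

Run:
```python
from h import *
st();crank(3,12)
```

```text
t 8.4 p [ 0.5177 -0.3691  0.324 ] x-ang 29.6 z [-0.13   0.211 -0.969] F [-6.1  4.8  6.2] w 0.218 
 grasp [ 0.4976 -0.3364  0.1738] press [ -0.6 -33.4 173.8] q [-0.01, 0.63, 0.87, 1.46, -0.52, 1.53, 1.43]
now a mod 2pi 0.829 rad 45.2
[[[-0.12,0.18,-0.05,0,0,0],[-0.07,0.21,-0.05,0,0,0],[-0.02,0.22,-0.06,0,0,0],[0.04,0.21,-0.06,0,0,0],[0.09,0.2,-0.05,0,0,0],[0.14,0.17,-0.04,0,0,0],[0.18,0.13,-0.04,0,0,0],[0.21,0.09,-0.02,0,0,0],[0.22,0.03,-0.01,0,0,0],[0.22,-0.02,0.0,0,0,0],[0.21,-0.07,0.02,0,0,0],[0.19,-0.12,0.03,0,0,0]]]
```

servo_tool(motion=[[[-0.12, 0.18, -0.05, 0, 0, -0.08], [-0.07, 0.21, -0.05, 0, 0, -0.08], [-0.02, 0.22, -0.06, 0, 0, -0.08], [0.04, 0.21, -0.06, 0, 0, -0.08], [0.09, 0.2, -0.05, 0, 0, 0], [0.14, 0.17, -0.04, 0, 0, 0], [0.18, 0.13, -0.04, 0, 0, 0], [0.21, 0.09, -0.02, 0, 0, 0], [0.22, 0.03, -0.01, 0, 0, 0]]])

```text
clock: 9.3
position: [0.5794, -0.4218, 0.3235]
ee_rot: [0.956, 0.264, -0.039, -0.125]
ft_force: [-3.0, -3.6, -1.5]
grip_width: 0.219
```

Run:
```python
from h import *
st();crank(3,12)
```

```text
t 9.3 p [ 0.5794 -0.4218  0.3235] x-ang 30.9 z [-0.141  0.218 -0.966] F [-3.  -3.6 -1.5] w 0.219 
 grasp [ 0.5575 -0.3881  0.1738] press [ 74.7  -9.1 173.8] q [0.14, 0.81, 0.81, 1.17, -0.59, 1.64, 1.44]
now a mod 2pi 2.942 rad 45.6
[[[0.23,0.0,-0.0,0,0,0],[0.22,-0.04,0.01,0,0,0],[0.2,-0.09,0.02,0,0,0],[0.17,-0.14,0.04,0,0,0],[0.13,-0.17,0.05,0,0,0],[0.09,-0.2,0.05,0,0,0],[0.03,-0.21,0.06,0,0,0],[-0.02,-0.22,0.06,0,0,0],[-0.08,-0.2,0.06,0,0,0],[-0.13,-0.18,0.05,0,0,0],[-0.17,-0.14,0.04,0,0,0],[-0.2,-0.1,0.03,0,0,0]]]
```

servo_tool(motion=[[[0.23, 0, 0, 0, 0, 0], [0.22, -0.04, 0.01, 0, 0, 0], [0.2, -0.09, 0.02, 0, 0, 0], [0.17, -0.14, 0.04, 0, 0, 0], [0.13, -0.17, 0.05, 0, 0, 0], [0.09, -0.2, 0.05, 0, 0, 0], [0.03, -0.21, 0.06, 0, 0, 0], [-0.02, -0.22, 0.06, 0, 0, 0], [-0.08, -0.2, 0.06, 0, 0, 0], [-0.13, -0.18, 0.05, 0, 0, 0]]])

```text
clock: 10.3
position: [0.577, -0.3338, 0.324]
ee_rot: [0.957, 0.262, -0.042, -0.117]
ft_force: [1.0, -11.0, -3.7]
grip_width: 0.221
```

Run:
```python
from h import *
st();crank(3,12)
```

```text
t 10.3 p [ 0.577  -0.3338  0.324 ] x-ang 30.7 z [-0.142  0.202 -0.969] F [  1.  -11.   -3.7] w 0.221 
 grasp [ 0.5549 -0.3025  0.1738] press [  0.2  33.2 173.8] q [-0.04, 0.69, 0.84, 1.36, -0.55, 1.56, 1.35]
now a mod 2pi 5.444 rad 44.6
[[[-0.16,-0.15,0.04,0,0,0],[-0.2,-0.09,0.03,0,0,0],[-0.22,-0.04,0.02,0,0,0],[-0.22,0.01,0.0,0,0,0],[-0.21,0.06,-0.01,0,0,0],[-0.19,0.11,-0.03,0,0,0],[-0.16,0.16,-0.04,0,0,0],[-0.11,0.19,-0.05,0,0,0],[-0.06,0.21,-0.05,0,0,0],[-0.01,0.22,-0.06,0,0,0],[0.05,0.21,-0.05,0,0,0],[0.1,0.19,-0.05,0,0,0]]]
```

servo_tool(motion=[[[-0.16, -0.15, 0.04, 0, 0, 0], [-0.2, -0.09, 0.03, 0, 0, 0], [-0.22, -0.04, 0.02, 0, 0, 0], [-0.22, 0.01, 0, 0, 0, 0], [-0.21, 0.06, -0.01, 0, 0, 0], [-0.19, 0.11, -0.03, 0, 0, 0], [-0.16, 0.16, -0.04, 0, 0, 0], [-0.11, 0.19, -0.05, 0, 0, 0], [-0.06, 0.21, -0.05, 0, 0, 0], [-0.01, 0.22, -0.06, 0, 0, 0]]])

```text
clock: 11.3
position: [0.5237, -0.3955, 0.323]
ee_rot: [0.954, 0.265, -0.045, -0.13]
ft_force: [-8.6, 1.2, 1.6]
grip_width: 0.218
```

Run:
```python
from h import *
st();crank(2,8)
```

```text
t 11.3 p [ 0.5237 -0.3955  0.323 ] x-ang 31.2 z [-0.156  0.224 -0.962] F [-8.6  1.2  1.6] w 0.218 
 grasp [ 0.4996 -0.3608  0.1739] press [ 21.3 -44.4 173.9] q [0.06, 0.69, 0.85, 1.38, -0.53, 1.58, 1.48]
now a mod 2pi 1.377 rad 45.3
[[[-0.01,0.22,-0.06,0,0,0],[0.04,0.21,-0.06,0,0,0],[0.09,0.2,-0.06,0,0,0],[0.14,0.17,-0.05,0,0,0],[0.18,0.13,-0.04,0,0,0],[0.21,0.08,-0.03,0,0,0],[0.22,0.03,-0.01,0,0,0],[0.22,-0.03,0.0,0,0,0]]]
```

servo_tool(motion=[[[-0.01, 0.22, -0.06, 0, 0, 0], [0.04, 0.21, -0.06, 0, 0, 0], [0.09, 0.2, -0.06, 0, 0, 0], [0.14, 0.17, -0.05, 0, 0, 0], [0.18, 0.13, -0.04, 0, 0, 0], [0.21, 0.08, -0.03, 0, 0, 0], [0.21, 0.03, -0.01, 0, 0, 0]]])

```text
clock: 12.0
position: [0.5851, -0.4235, 0.3222]
ee_rot: [0.954, 0.262, -0.049, -0.135]
ft_force: [-3.8, -2.5, 0.8]
grip_width: 0.223
```

Run:
```python
from h import *
st();crank(.5,4)
```

```text
t 12.0 p [ 0.5851 -0.4235  0.3222] x-ang 30.9 z [-0.165  0.232 -0.959] F [-3.8 -2.5  0.8] w 0.223 
 grasp [ 0.5596 -0.3875  0.1736] press [ 75.3  -7.  173.6] q [0.16, 0.83, 0.81, 1.14, -0.59, 1.68, 1.43]
now a mod 2pi 2.988 rad 45.9
[[[0.11,-0.01,-0.0,0,0,0],[0.11,-0.01,-0.0,0,0,0],[0.11,-0.02,0.0,0,0,0],[0.11,-0.03,0.01,0,0,0]]]
```

Push on to the stop and feel the force.

servo_tool(motion=[[[0.11, -0.01, 0, 0, 0, 0], [0.11, -0.01, 0, 0, 0, 0], [0.11, -0.02, 0, 0, 0, 0], [0.15, -0.02, 0, 0, 0, 0], [0.15, -0.02, 0, 0, 0, 0]]])

```text
clock: 12.5
position: [0.5961, -0.4172, 0.3222]
ee_rot: [0.957, 0.249, -0.065, -0.13]
ft_force: [-22.4, -12.7, 0.8]
grip_width: 0.219
```

Run:
```python
from h import *
st();crank(.5,4)
crop("side","s7.png",170,150,150,120,5)
```

```text
t 12.5 p [ 0.5961 -0.4172  0.3222] x-ang 29.7 z [-0.189  0.217 -0.958] F [-22.4 -12.7   0.8] w 0.219 
 grasp [ 0.5668 -0.3836  0.1737] press [ 75.7   1.2 173.7] q [0.14, 0.85, 0.82, 1.11, -0.59, 1.69, 1.38]
now a mod 2pi 3.168 rad 45.7
[[[0.11,-0.03,0.0,0,0,0],[0.11,-0.03,0.0,0,0,0],[0.1,-0.04,0.01,0,0,0],[0.1,-0.05,0.01,0,0,0]]]
```

View pics/s7.png

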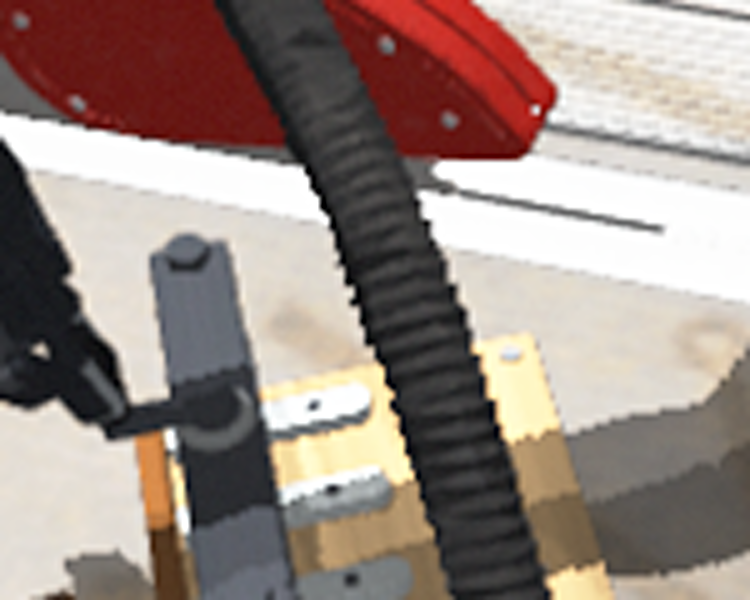

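servo_tool(motion=[[[-0.1, 0, 0, 0, 0, 0], [0, 0, 0, 0, 0, 0], [0, 0, 0, 0, 0, 0], [0, 0, 0, 0, 0, 0]]], jaw=70)

```text
clock: 12.95
position: [0.5913, -0.4188, 0.3219]
ee_rot: [0.957, 0.249, -0.066, -0.131]
ft_force: [-0.3, 0.3, -0.2]
grip_width: 0.724
```

Run:
```python
from h import *
st()
p,r,o=cur()
plan([(p+[0,0,.28],r),(PW(-200,60,560),RT(60))])
```

```text
t 12.95 p [ 0.5913 -0.4188  0.3219] x-ang 29.6 z [-0.191  0.219 -0.957] F [-0.3  0.3 -0.2] w 0.724 
 grasp [ 0.5617 -0.3848  0.1736] press [ 74.1  -3.8 173.6] q [0.14, 0.85, 0.82, 1.12, -0.58, 1.69, 1.39]
15 rows
[[[-0.05,-0.23,-0.77,0,0,0.0],[-0.05,-0.23,-0.77,0,0,0.0],[-0.05,-0.23,-0.77,0,0,0.0],[-0.05,-0.23,-0.77,0,0,0.0],[-0.05,-0.23,-0.77,0,0,0.0],[-0.05,-0.23,-0.77,0,0,0.0],[-0.05,-0.23,-0.77,0,0,0.0],[0.12,-0.74,0.32,-0.43,-0.03,-0.77],[0.17,-0.74,0.29,-0.43,-0.03,-0.77],[0.22,-0.74,0.27,-0.43,-0.03,-0.77],[0.27,-0.73,0.24,-0.43,-0.03,-0.77],[0.32,-0.72,0.21,-0.43,-0.03,-0.77]]]
[[[0.37,-0.7,0.18,-0.43,-0.03,-0.77],[0.42,-0.68,0.16,-0.43,-0.03,-0.77],[0.46,-0.66,0.13,-0.43,-0.03,-0.77]]]
```

servo_tool(motion=[[[-0.05, -0.23, -0.77, 0, 0, 0], [-0.05, -0.23, -0.77, 0, 0, 0], [-0.05, -0.23, -0.77, -0.5, 0, 0], [-0.05, -0.2, -0.8, -0.5, 0, 0], [-0.05, -0.17, -0.82, -0.5, 0, 0], [-0.05, -0.1, -0.85, -0.5, 0, 0], [-0.05, -0.05, -0.9, -0.4, 0, 0], [0, 0, 0, 0, 0, 0]]])

```text
clock: 13.75
position: [0.6002, -0.4131, 0.6072]
ee_rot: [0.963, 0.262, -0.04, -0.035]
ft_force: [0.9, -0.4, -0.4]
grip_width: 0.728
```

Run:
```python
from h import *
st()
plan([(PW(-200,60,560),RT(60)),(np.array([.458,-.056,.4]),RT(90))])
```

```text
t 13.75 p [ 0.6002 -0.4131  0.6072] x-ang 30.6 z [-0.096  0.047 -0.994] F [ 0.9 -0.4 -0.4] w 0.728 
 grasp [ 0.5853 -0.4058  0.4531] press [104.3   5.5 453.1] q [0.33, 0.74, 0.67, 0.55, -0.44, 2.04, 1.23]
14 rows
[[[0.11,-0.78,0.18,-0.15,0.05,-0.74],[0.16,-0.78,0.17,-0.15,0.05,-0.74],[0.21,-0.77,0.16,-0.15,0.05,-0.74],[0.26,-0.75,0.16,-0.15,0.05,-0.74],[0.31,-0.74,0.15,-0.15,0.05,-0.74],[0.35,-0.72,0.14,-0.15,0.05,-0.74],[0.4,-0.7,0.13,-0.15,0.05,-0.74],[0.44,-0.67,0.12,-0.15,0.05,-0.74],[0.15,-0.15,0.53,0,0,-1.0],[0.16,-0.13,0.53,0,0,-1.0],[0.17,-0.12,0.53,0,0,-1.0],[0.18,-0.1,0.53,0,0,-1.0]]]
[[[0.19,-0.09,0.53,0,0,-1.0],[0.2,-0.07,0.53,0,0,-1.0]]]
```

servo_tool(motion=[[[0.11, -0.78, 0.1, -0.15, 0.05, -0.74], [0.16, -0.78, 0.1, -0.15, 0.05, -0.74], [0.21, -0.77, 0.1, -0.15, 0.05, -0.74], [0.26, -0.75, 0.1, -0.15, 0.05, -0.74], [0.31, -0.74, 0.1, -0.15, 0.05, -0.74], [0.35, -0.72, 0.1, -0.15, 0.05, -0.74], [0.4, -0.7, 0.1, -0.15, 0.05, -0.74], [0.44, -0.67, 0.1, -0.15, 0.05, -0.74], [0, 0, 0, 0, 0, 0]]])

```text
clock: 14.65
position: [0.4708, -0.1067, 0.5669]
ee_rot: [0.857, 0.515, -0.001, -0.005]
ft_force: [0.3, -0.3, 0.4]
grip_width: 0.727
```

Run:
```python
from h import *
st()
c=cams.camera("side");cv2.imwrite("pics/s8.png",c["color"][:,:,::-1])
crop("side","s9.png",170,190,180,140,4,c)
```

```text
t 14.65 p [ 0.4708 -0.1067  0.5669] x-ang 62.0 z [-0.006  0.007 -1.   ] F [ 0.3 -0.3  0.4] w 0.727 
 grasp [ 0.4698 -0.1056  0.4119] press [-212.2   62.8  411.9] q [-0.42, -0.05, 0.53, 1.55, 0.02, 1.64, 1.2]
```

View pics/s8.png

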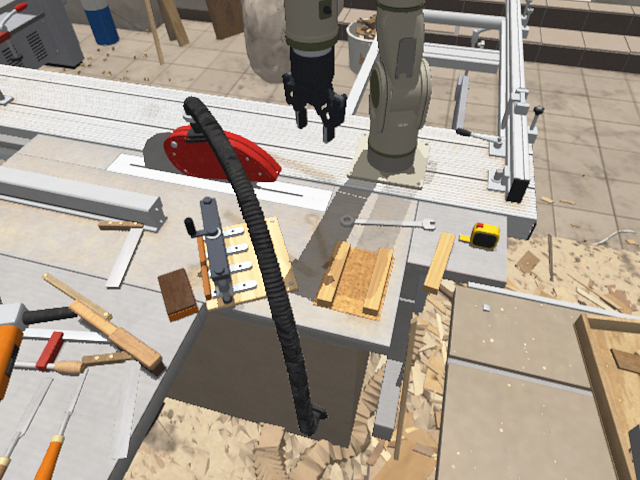

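View pics/s9.png

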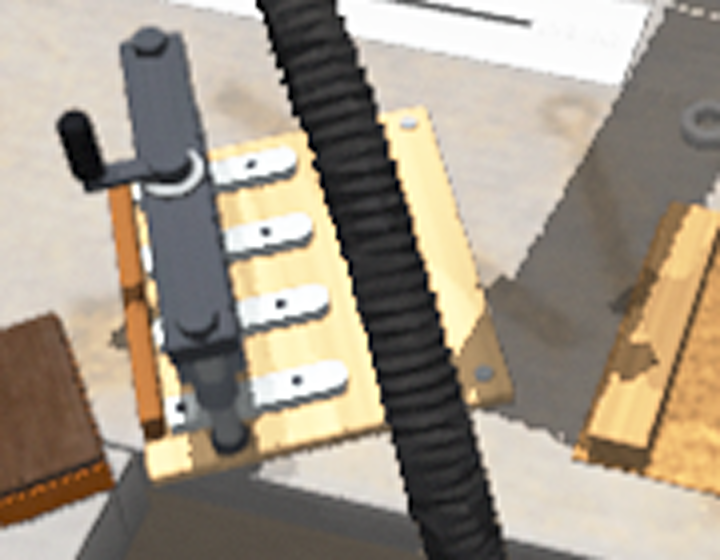

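Run:
```python
from h import *
plan([(np.array([.458,-.0557,.26]),RT(89.5))],vmax=.048)
```

```text
7 rows
[[[0.11,-0.1,0.88,-0.01,-0.01,-0.79],[0.12,-0.09,0.88,-0.01,-0.01,-0.79],[0.13,-0.08,0.88,-0.01,-0.01,-0.79],[0.13,-0.07,0.88,-0.01,-0.01,-0.79],[0.14,-0.07,0.88,-0.01,-0.01,-0.79],[0.14,-0.06,0.88,-0.01,-0.01,-0.79],[0.15,-0.05,0.88,-0.01,-0.01,-0.79]]]
```

servo_tool(motion=[[[0.11, -0.1, 0.88, 0, 0, -0.79], [0.12, -0.09, 0.88, 0, 0, -0.79], [0.13, -0.08, 0.88, 0, 0, -0.79], [0.13, -0.07, 0.88, 0, 0, -0.79], [0.14, -0.07, 0.88, 0, 0, -0.79], [0.14, -0.06, 0.88, 0, 0, -0.79], [0.15, -0.05, 0.7, 0, 0, -0.79], [0, 0, 0, 0, 0, 0]]])

```text
clock: 15.5
position: [0.4566, -0.0598, 0.2571]
ee_rot: [0.71, 0.704, 0.002, -0.005]
ft_force: [-1.1, -0.3, 0.2]
grip_width: 0.726
```

Run:
```python
from h import *
st()
plan([(np.array([.458,-.0557,.177]),RT(89.5))],vmax=.048)
crop("side","s10.png",290,200,130,120,5)
```

```text
t 15.5 p [ 0.4566 -0.0598  0.2571] x-ang 89.6 z [-0.005  0.009 -1.   ] F [-1.1 -0.3  0.2] w 0.726 
 grasp [ 0.4559 -0.0583  0.1022] press [-259.8   75.4  102.2] q [-0.44, 0.12, 0.5, 2.07, -0.08, 0.97, 1.67]
2 rows
[[[0.03,0.02,0.8,-0.03,-0.05,0.01],[0.04,0.02,0.8,-0.03,-0.05,0.01]]]
```

View pics/s10.png

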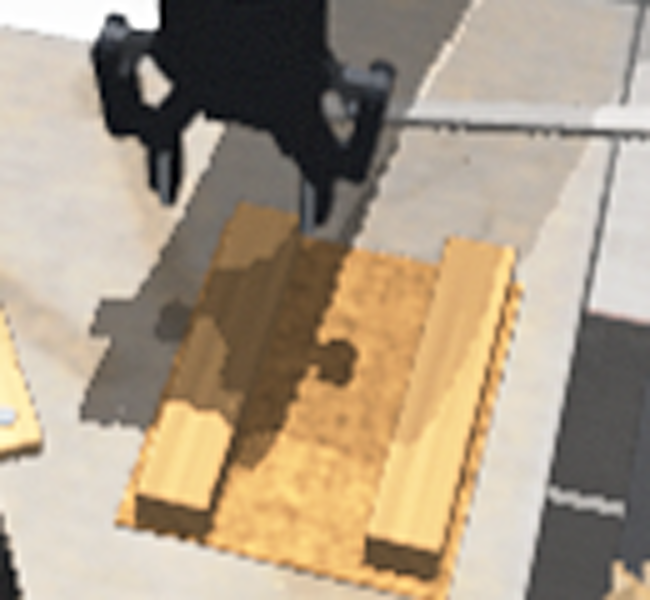

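servo_tool(motion=[[[0.04, 0.03, 0.5, -0.03, -0.05, 0], [0.04, 0.02, 0.6, -0.03, -0.05, 0], [0, 0, 0.46, 0, 0, 0], [0, 0, 0, 0, 0, 0]]])

```text
clock: 15.95
position: [0.4664, -0.06, 0.188]
ee_rot: [0.716, 0.698, 0.006, 0.005]
ft_force: [0.6, 0.3, -0.3]
grip_width: 0.727
```

servo_tool(motion=[[[0, 0, 0, 0, 0, 0], [0, 0, 0, 0, 0, 0], [0, 0, 0, 0, 0, 0], [0, 0, 0, 0, 0, 0], [0, 0, 0, 0, 0, 0]]], jaw=255, force=70)

```text
clock: 16.45
position: [0.4696, -0.0616, 0.1949]
ee_rot: [0.718, 0.696, 0.01, 0.008]
ft_force: [0.6, 0.4, -2.0]
grip_width: 0.396
```

Run:
```python
from h import *
st()
# placing: lane3 slat origin at press -120 -> grasp offset -35 (grasp z at bed = now +9)
p,r,o=cur()
plan([(p+[0,0,.06],r),(PW(-245,-62,250),RT(31.3))])
```

```text
t 16.45 p [ 0.4696 -0.0616  0.1949] x-ang 88.3 z [ 0.025  0.002 -1.   ] F [ 0.6  0.4 -2. ] w 0.396 
 grasp [ 0.4735 -0.0613  0.04  ] press [-248.1   88.9   40. ] q [-0.41, 0.25, 0.49, 2.1, -0.17, 0.81, 1.72]
14 rows
[[[0,0.01,-0.6,0,0,0.0],[0,0.01,-0.6,0,0,0.0],[-0.14,-0.2,0,0.02,-0.01,0.95],[-0.16,-0.19,0,0.02,-0.01,0.95],[-0.17,-0.18,0,0.02,-0.01,0.95],[-0.19,-0.16,0,0.02,-0.01,0.95],[-0.2,-0.14,0,0.02,-0.01,0.95],[-0.21,-0.13,0.01,0.02,-0.01,0.95],[-0.22,-0.11,0.01,0.02,-0.01,0.95],[-0.23,-0.09,0.01,0.02,-0.01,0.95],[-0.24,-0.07,0.01,0.02,-0.01,0.95],[-0.24,-0.05,0.01,0.02,-0.01,0.95]]]
[[[-0.24,-0.03,0.01,0.02,-0.01,0.95],[-0.25,-0.01,0.01,0.02,-0.01,0.95]]]
```

servo_tool(motion=[[[0, 0, 0.02, 0, 0, 0], [0, -0.1, 0.1, 0, 0.1, 0], [0.05, -0.1, 0.2, -0.1, 0, -0.1], [0.05, -0.1, 0.2, -0.1, 0, -0.1], [0, 0, 0.02, 0, 0, 0]]], jaw=70)

```text
clock: 16.95
position: [0.4564, -0.0566, 0.1698]
ee_rot: [0.712, 0.702, 0.022, 0.012]
ft_force: [-16.8, -3.5, 45.5]
grip_width: 0.726
```

Run:
```python
from h import *
st()
plan([(np.array([.460,-.0557,.177]),RT(89.5))],vmax=.048)
```

```text
t 16.95 p [ 0.4564 -0.0566  0.1698] x-ang 89.2 z [ 0.049  0.014 -0.999] F [-16.8  -3.5  45.5] w 0.726 
 grasp [ 0.464  -0.0545  0.015 ] press [-258.8   84.3   15. ] q [-0.4, 0.27, 0.47, 2.15, -0.21, 0.72, 1.76]
1 rows
[[[0.02,0.08,-0.14,0.56,-0.16,-0.06]]]
```

servo_tool(motion=[[[0.02, 0.05, -0.14, 0.3, -0.1, 0], [0, 0, 0, 0.2, 0, 0], [0, 0, 0.02, 0, 0, 0]]])

```text
clock: 17.25
position: [0.458, -0.0561, 0.1759]
ee_rot: [0.712, 0.702, 0.004, -0.001]
ft_force: [0.4, 0.3, -0.6]
grip_width: 0.734
```

Run:
```python
from h import *
st()
plan([(np.array([.460,-.0557,.177]),RT(89.5))],vmax=.048)
```

```text
t 17.25 p [ 0.458  -0.0561  0.1759] x-ang 89.2 z [ 0.004  0.007 -1.   ] F [ 0.4  0.3 -0.6] w 0.734 
 grasp [ 0.4586 -0.055   0.021 ] press [-261.2   79.4   21. ] q [-0.41, 0.27, 0.48, 2.13, -0.19, 0.78, 1.74]
1 rows
[[[0.01,0.04,-0.02,0.05,-0.08,-0.07]]]
```

Good pose; close.

servo_tool(motion=[[[0, 0, 0, 0, 0, 0], [0, 0, 0, 0, 0, 0], [0, 0, 0, 0, 0, 0], [0, 0, 0, 0, 0, 0]]], jaw=255, force=70)

```text
clock: 17.65
position: [0.4575, -0.0577, 0.1758]
ee_rot: [0.713, 0.701, 0.004, -0.001]
ft_force: [-0.7, 1.0, 4.7]
grip_width: 0.41
```

Run:
```python
from h import *
st()
p,r,o=cur()
plan([(p+[0,0,.06],r),(PW(-245,-62,250),RT(31.3))])
crop("side","s11.png",290,180,130,120,5)
```

```text
t 17.65 p [ 0.4575 -0.0577  0.1758] x-ang 89.1 z [ 0.004  0.006 -1.   ] F [-0.7  1.   4.7] w 0.41 
 grasp [ 0.4581 -0.0568  0.0208] press [-260.    78.1   20.8] q [-0.41, 0.27, 0.48, 2.13, -0.18, 0.78, 1.74]
14 rows
[[[0,0,-0.6,0,0,0.0],[0,0,-0.6,0,0,0.0],[-0.14,-0.18,-0.03,0,-0.01,0.96],[-0.16,-0.17,-0.03,0,-0.01,0.96],[-0.17,-0.16,-0.03,0,-0.01,0.96],[-0.18,-0.14,-0.02,0,-0.01,0.96],[-0.2,-0.13,-0.02,0,-0.01,0.96],[-0.21,-0.11,-0.02,0,-0.01,0.96],[-0.21,-0.09,-0.02,0,-0.01,0.96],[-0.22,-0.07,-0.02,0,-0.01,0.96],[-0.23,-0.05,-0.02,0,-0.01,0.96],[-0.23,-0.03,-0.02,0,-0.01,0.96]]]
[[[-0.23,-0.01,-0.02,0,-0.01,0.96],[-0.23,0,-0.02,0,-0.01,0.96]]]
```

View pics/s11.png

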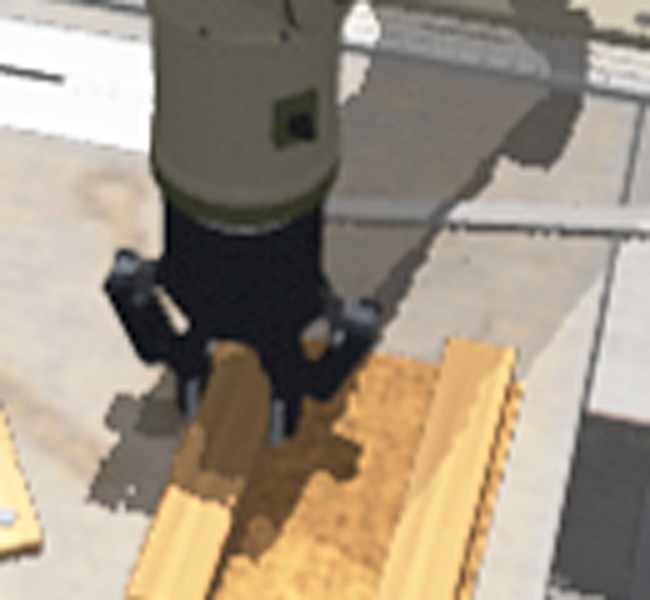

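Run:
```python
from h import *
p,r,o=cur()
plan([(p+[0,0,.05],r),(PW(-178,-62,155+20.8+9+35),RT(31.3))])
```

```text
14 rows
[[[0,0,-0.5,0,0,0.0],[0,0,-0.5,0,0,0.0],[-0.24,-0.12,0.01,0,-0.01,0.96],[-0.25,-0.1,0.01,0,-0.01,0.96],[-0.26,-0.08,0.01,0,-0.01,0.96],[-0.26,-0.06,0.01,0,-0.01,0.96],[-0.27,-0.04,0.01,0,-0.01,0.96],[-0.27,-0.02,0.01,0,-0.01,0.96],[-0.27,0.01,0.01,0,-0.01,0.96],[-0.27,0.03,0.01,0,-0.01,0.96],[-0.26,0.05,0.01,0,-0.01,0.96],[-0.26,0.07,0.01,0,-0.01,0.96]]]
[[[-0.25,0.1,0.01,0,-0.01,0.96],[-0.24,0.12,0.01,0,-0.01,0.96]]]
```

servo_tool(motion=[[[0, 0, -0.5, 0, 0, 0], [0, 0, -0.5, 0, 0, 0], [-0.24, -0.12, 0, 0, 0, 0.96], [-0.25, -0.1, 0, 0, 0, 0.96], [-0.26, -0.08, 0, 0, 0, 0.96], [-0.26, -0.06, 0, 0, 0, 0.96], [-0.27, -0.04, 0, 0, 0, 0.96], [-0.27, -0.02, 0, 0, 0, 0.96], [-0.27, 0.01, 0, 0, 0, 0.96], [-0.27, 0.03, 0, 0, 0, 0.96], [-0.26, 0.05, 0, 0, 0, 0.96]]])

```text
clock: 18.8
position: [0.3932, -0.1657, 0.2209]
ee_rot: [0.926, 0.379, 0.0, -0.005]
ft_force: [0.3, 0.9, -1.5]
grip_width: 0.408
```

Run:
```python
from h import *
st()
plan([(PW(-178,-62,155+20.8+9+35),RT(31.3))])
```

```text
t 18.8 p [ 0.3932 -0.1657  0.2209] x-ang 44.5 z [-0.003  0.009 -1.   ] F [ 0.3  0.9 -1.5] w 0.408 
 grasp [ 0.3927 -0.1643  0.0659] press [-202.   -33.7   65.9] q [-0.35, 0.11, 0.68, 2.19, -0.1, 0.88, 1.17]
3 rows
[[[-0.22,0.1,0.01,-0.03,-0.01,0.88],[-0.21,0.12,0.01,-0.03,-0.01,0.88],[-0.2,0.14,0.01,-0.03,-0.01,0.88]]]
```

servo_tool(motion=[[[-0.22, 0.1, 0, -0.03, 0, 0.88], [-0.21, 0.12, 0, -0.03, 0, 0.88], [-0.2, 0.14, 0, -0.03, 0, 0.88], [0, 0, 0, 0, 0, 0]]])

```text
clock: 19.2
position: [0.3774, -0.2016, 0.2185]
ee_rot: [0.965, 0.263, 0.0, -0.002]
ft_force: [-1.1, -0.1, -1.9]
grip_width: 0.407
```

Run:
```python
from h import *
st()
plan([(PW(-178,-62,155+20.8+9+35),RT(31.3))])
crop("side","s12.png",190,180,190,150,4)
crop("top","t12.png",300,180,160,120,5)
```

```text
t 19.2 p [ 0.3774 -0.2016  0.2185] x-ang 30.5 z [-0.001  0.003 -1.   ] F [-1.1 -0.1 -1.9] w 0.407 
 grasp [ 0.3773 -0.201   0.0635] press [-178.7  -65.9   63.5] q [-0.31, 0.12, 0.74, 2.19, -0.11, 0.87, 1.03]
1 rows
[[[0.08,0,-0.03,-0.04,-0.01,-0.16]]]
```

View pics/s12.png

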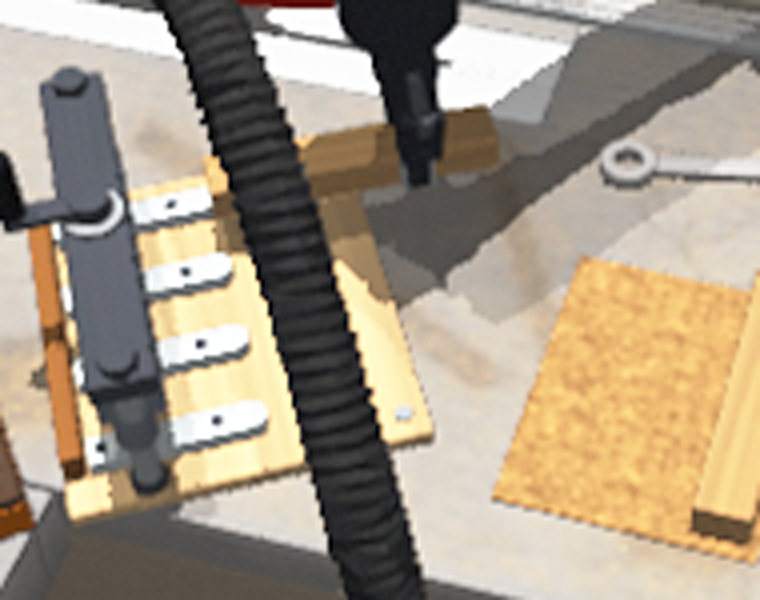

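View pics/t12.png

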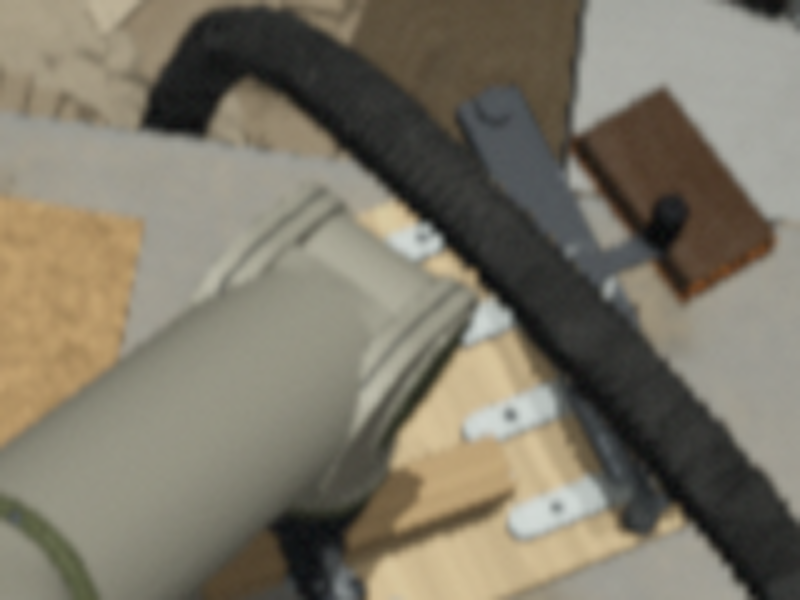

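servo_tool(motion=[[[0.07, 0, 0.2, -0.04, 0, -0.16], [0, 0, 0.2, 0, 0, 0], [0, 0, 0.2, 0, 0, 0], [0, 0, 0, 0, 0, 0]]])

```text
clock: 19.7
position: [0.3821, -0.196, 0.1852]
ee_rot: [0.961, 0.277, 0.001, -0.001]
ft_force: [0.0, 0.0, -0.9]
grip_width: 0.41
```

Run:
```python
from h import *
st()
plan([(PW(-178,-62,155+32),RT(31.3))])
c=crop("side","s13.png",200,160,150,120,5)
crop("top","t13.png",340,230,120,80,6)
```

```text
t 19.7 p [ 0.3821 -0.196   0.1852] x-ang 32.1 z [ 0.001  0.002 -1.   ] F [ 0.   0.  -0.9] w 0.41 
 grasp [ 0.3822 -0.1957  0.0302] press [-180.7  -59.    30.2] q [-0.29, 0.21, 0.71, 2.21, -0.19, 0.79, 1.11]
1 rows
[[[-0.06,0.05,-0.04,-0.01,-0.02,0.17]]]
```

View pics/t13.png

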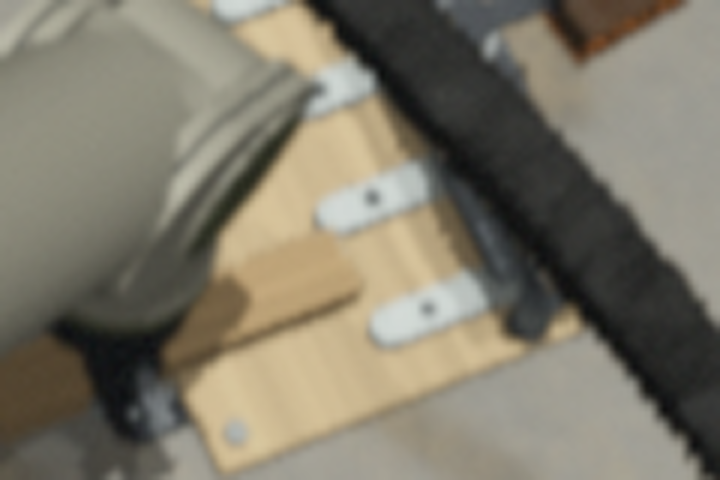

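View pics/s13.png

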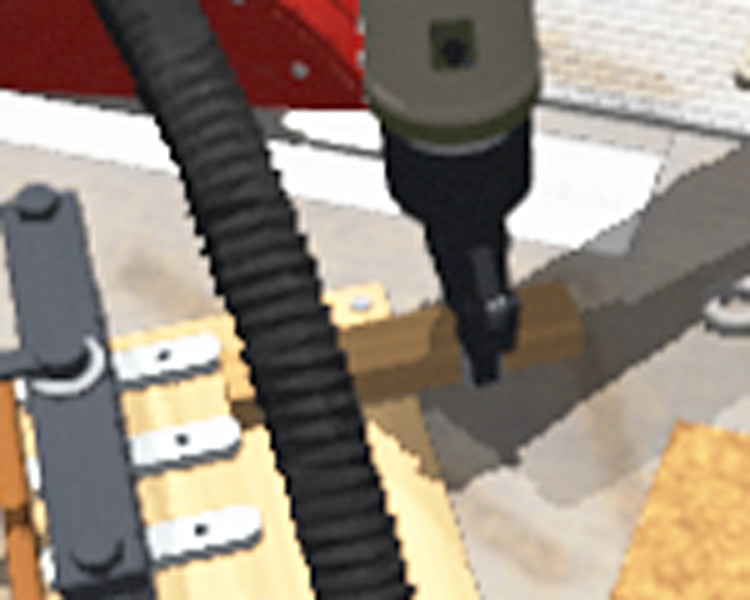

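servo_tool(motion=[[[-0.07, 0, -0.03, 0, 0, 0.17], [0, 0.1, 0.02, 0, 0, 0], [0, 0.1, 0, 0, 0, 0], [0, 0, 0, 0, 0, 0]]])

```text
clock: 20.2
position: [0.385, -0.2081, 0.1877]
ee_rot: [0.963, 0.268, 0.002, -0.0]
ft_force: [0.8, 0.3, -1.5]
grip_width: 0.407
```

Run:
```python
from h import *
st()
plan([(PW(-158,-62,155+31),RT(31.3))])
c=cams.camera("top");x0,y0,w,h,s=340,230,120,80,6
im=cv2.resize(c["color"][y0:y0+h,x0:x0+w,::-1],None,fx=s,fy=s,interpolation=cv2.INTER_CUBIC)
g=WP(cur()[0]);ox=g[0]+35
def L(pts):
    q=(proj(c,np.array([PW(*p) for p in pts]))-[x0,y0]+.5)*s;cv2.polylines(im,[q.astype(int)],False,(0,0,255),1)
L([(ox,-44,38),(ox+95,-44,38),(ox+95,-80,38),(ox,-80,38)])
for y in(-31,-93):L([(58,y+10,24),(-40,y+10,24),(-50,y,24),(-40,y-10,24),(58,y-10,24)])
cv2.imwrite("pics/t14.png",im)
```

```text
t 20.2 p [ 0.385  -0.2081  0.1877] x-ang 31.1 z [ 0.004  0.001 -1.   ] F [ 0.8  0.3 -1.5] w 0.407 
 grasp [ 0.3855 -0.2079  0.0327] press [-168.5  -62.4   32.7] q [-0.27, 0.22, 0.72, 2.19, -0.21, 0.8, 1.13]
1 rows
[[[0.02,0.21,0.03,0.01,-0.04,-0.03]]]
```

View pics/t14.png

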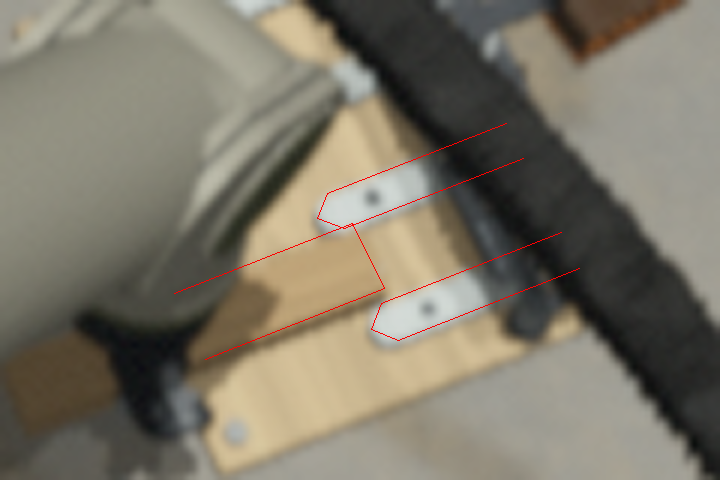

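servo_tool(motion=[[[0, 0.15, 0.03, 0, 0, 0], [0, 0.2, 0.03, 0, 0, 0], [0, 0.2, 0, 0, 0, 0], [0, 0, 0, 0, 0, 0]]])

```text
clock: 20.65
position: [0.4009, -0.2326, 0.185]
ee_rot: [0.963, 0.269, 0.002, -0.002]
ft_force: [0.6, -1.4, 0.4]
grip_width: 0.407
```

Run:
```python
from h import *
st()
crop("side","s14.png",200,180,150,120,5)
crop("top","t15.png",340,210,120,90,6)
```

```text
t 20.65 p [ 0.4009 -0.2326  0.185 ] x-ang 31.2 z [ 0.003  0.005 -1.   ] F [ 0.6 -1.4  0.4] w 0.407 
 grasp [ 0.4014 -0.2319  0.03  ] press [-139.8  -61.3   30. ] q [-0.21, 0.29, 0.71, 2.12, -0.27, 0.81, 1.21]
```

View pics/t15.png

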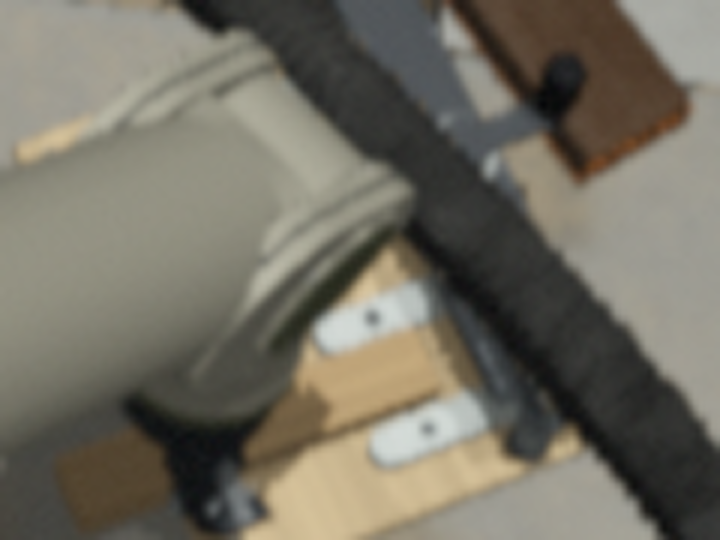

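View pics/s14.png

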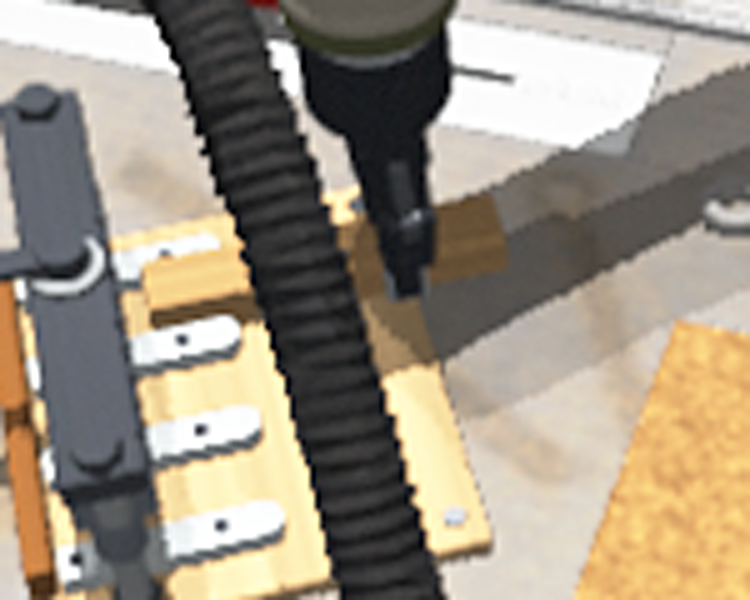

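servo_tool(motion=[[[0, 0, 0, 0, 0, 0], [0, 0, -0.05, 0, 0, 0], [0, 0, -0.05, 0, 0, 0]]], jaw=70)

```text
clock: 21.05
position: [0.4002, -0.2323, 0.1896]
ee_rot: [0.963, 0.269, 0.002, -0.002]
ft_force: [0.4, 0.8, -0.0]
grip_width: 0.727
```

Run:
```python
from h import *
st()
plan([G(-180,-62,36,31.3,-15)],vmax=.03,amax=3)
```

```text
t 21.05 p [ 0.4002 -0.2323  0.1896] x-ang 31.2 z [ 0.002  0.004 -1.   ] F [ 0.4  0.8 -0. ] w 0.727 
 grasp [ 0.4006 -0.2317  0.0346] press [-140.4  -61.9   34.6] q [-0.21, 0.28, 0.71, 2.12, -0.26, 0.82, 1.2]
6 rows
[[[0,-0.27,0.01,-0.5,-0.01,-0.0],[0,-0.27,0,-0.5,-0.01,-0.0],[0,-0.27,-0.01,-0.5,-0.01,-0.0],[0,-0.27,-0.02,-0.5,-0.01,-0.0],[0,-0.27,-0.03,-0.5,-0.01,-0.0],[0,-0.26,-0.04,-0.5,-0.01,-0.0]]]
```

servo_tool(motion=[[[0, -0.27, 0, -0.5, 0, 0], [0, -0.27, 0, -0.5, 0, 0], [0, -0.27, 0, -0.5, 0, 0], [0, -0.27, -0.02, -0.5, 0, 0], [0, -0.27, -0.03, -0.5, 0, 0], [0, -0.26, -0.04, -0.5, 0, 0], [0, 0, 0, 0, 0, 0]]])

```text
clock: 21.75
position: [0.3568, -0.161, 0.1859]
ee_rot: [0.955, 0.266, 0.04, 0.128]
ft_force: [0.0, 0.2, 0.3]
grip_width: 0.727
```

Run:
```python
from h import *
st()
plan([G(-180,-62,36,31.3,-15)],vmax=.03,amax=3)
crop("side","s15.png",200,180,150,120,5)
```

```text
t 21.75 p [ 0.3568 -0.161   0.1859] x-ang 31.2 z [ 0.145 -0.223 -0.964] F [0.  0.2 0.3] w 0.727 
 grasp [ 0.3792 -0.1955  0.0365] press [-182.5  -61.4   36.5] q [-0.54, 0.0, 0.79, 2.38, 0.33, 0.58, 0.53]
1 rows
[[[0.01,0.07,0.02,0.08,-0.09,-0.04]]]
```

View pics/s15.png

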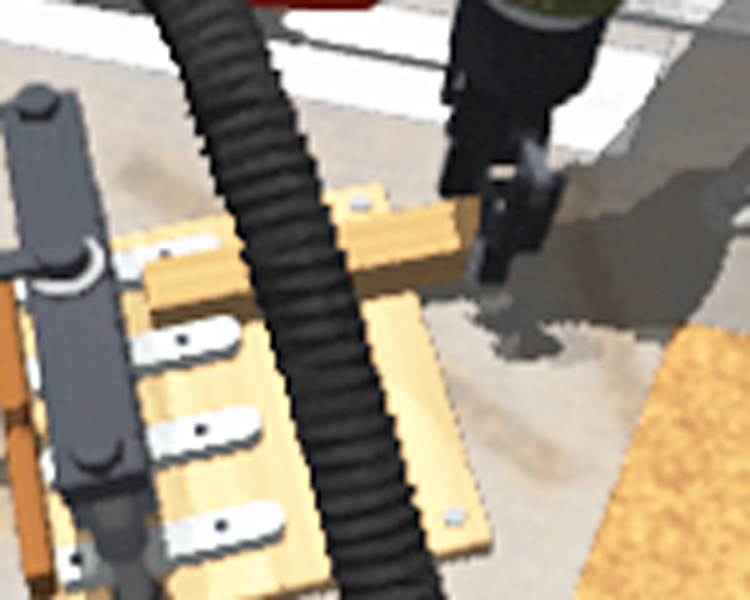

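servo_tool(motion=[[[0, 0.04, 0.02, 0, 0, 0], [0, 0, 0, 0, 0, 0], [0, 0, 0, 0, 0, 0], [0, 0, 0, 0, 0, 0], [0, 0, 0, 0, 0, 0]]], jaw=255, force=50)

```text
clock: 22.3
position: [0.3602, -0.1658, 0.1867]
ee_rot: [0.955, 0.265, 0.04, 0.127]
ft_force: [-0.0, 0.3, -2.0]
grip_width: 0.407
```

Run:
```python
from h import *
st()
p,r,o=cur();g=WP(p+.155*r.as_matrix()[:,2])
d=PW(g[0]+10,-62+(g[1]+62)*0,g[2])-PW(*g);print((r.inv().apply(PW(10,0,0)-PW(0,0,0))/.05).round(3))
```

```text
t 22.3 p [ 0.3602 -0.1658  0.1867] x-ang 31.1 z [ 0.143 -0.221 -0.965] F [-0.   0.3 -2. ] w 0.407 
 grasp [ 0.3824 -0.2     0.0372] press [-177.   -61.    37.2] q [-0.53, 0.02, 0.79, 2.37, 0.3, 0.58, 0.56]
[0.001 0.193 0.053]
```

servo_tool(motion=[[[0, 0.2, 0.05, 0, 0, 0], [0, 0.29, 0.08, 0, 0, 0], [0, 0.29, 0.08, 0, 0, 0], [0, 0.29, 0.08, 0, 0, 0], [0, 0, 0, 0, 0, 0]]])

```text
clock: 22.8
position: [0.3908, -0.2145, 0.1871]
ee_rot: [0.955, 0.266, 0.04, 0.125]
ft_force: [0.5, -0.4, -0.5]
grip_width: 0.407
```

Run:
```python
from h import *
st()
crop("side","s16.png",180,180,150,120,5)
```

```text
t 22.8 p [ 0.3908 -0.2145  0.1871] x-ang 31.2 z [ 0.142 -0.218 -0.965] F [ 0.5 -0.4 -0.5] w 0.407 
 grasp [ 0.4128 -0.2483  0.0375] press [-119.8  -60.1   37.5] q [-0.41, 0.17, 0.8, 2.26, 0.06, 0.55, 0.86]
```

View pics/s16.png

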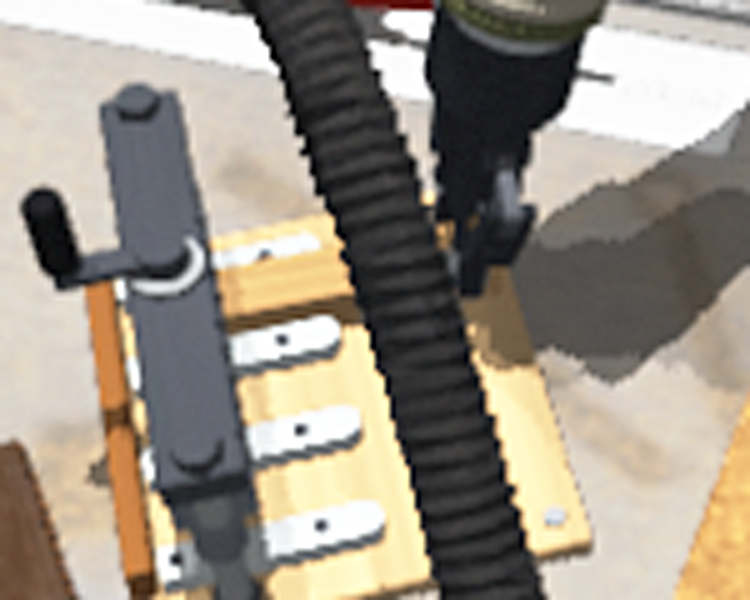

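servo_tool(motion=[[[-0.02, 0.1, 0.025, 0, 0, 0], [0, 0.1, 0.025, 0, 0, 0], [0, 0.1, 0.025, 0, 0, 0], [0, 0.08, 0.02, 0, 0, 0]]])

```text
clock: 23.25
position: [0.3972, -0.2263, 0.1859]
ee_rot: [0.956, 0.267, 0.035, 0.117]
ft_force: [-14.8, 15.2, 27.8]
grip_width: 0.407
```

Run:
```python
from h import *
st()
```

```text
t 23.25 p [ 0.3972 -0.2263  0.1859] x-ang 31.2 z [ 0.13  -0.205 -0.97 ] F [-14.8  15.2  27.8] w 0.407 
 grasp [ 0.4174 -0.2582  0.0356] press [-109.   -61.3   35.6] q [-0.36, 0.21, 0.78, 2.23, -0.01, 0.56, 0.94]
```

servo_tool(motion=[[[0, 0, -0.03, 0, 0, 0], [0, 0, 0, 0, 0, 0], [0, 0, -0.1, 0, 0, 0], [0, -0.2, -0.5, 0, 0, 0], [0, -0.3, -0.9, 0, 0, 0], [0, -0.3, -0.9, 0.5, 0, 0]]], jaw=70)

```text
clock: 23.85
position: [0.3619, -0.1712, 0.2854]
ee_rot: [0.959, 0.267, 0.023, 0.096]
ft_force: [2.4, 2.3, -1.4]
grip_width: 0.722
```

Run:
```python
from h import *
st()
c=crop("side","s17.png",180,180,150,120,5)
crop("top","t17.png",330,190,140,110,5)
cv2.imwrite("pics/s17f.png",c["color"][:,:,::-1])
```

```text
t 23.85 p [ 0.3619 -0.1712  0.2854] x-ang 31.0 z [ 0.096 -0.172 -0.98 ] F [ 2.4  2.3 -1.4] w 0.722 
 grasp [ 0.3767 -0.1979  0.1335] press [-181.7  -64.8  133.5] q [-0.56, -0.23, 0.78, 2.25, 0.38, 0.95, 0.54]
```

View pics/s17.png

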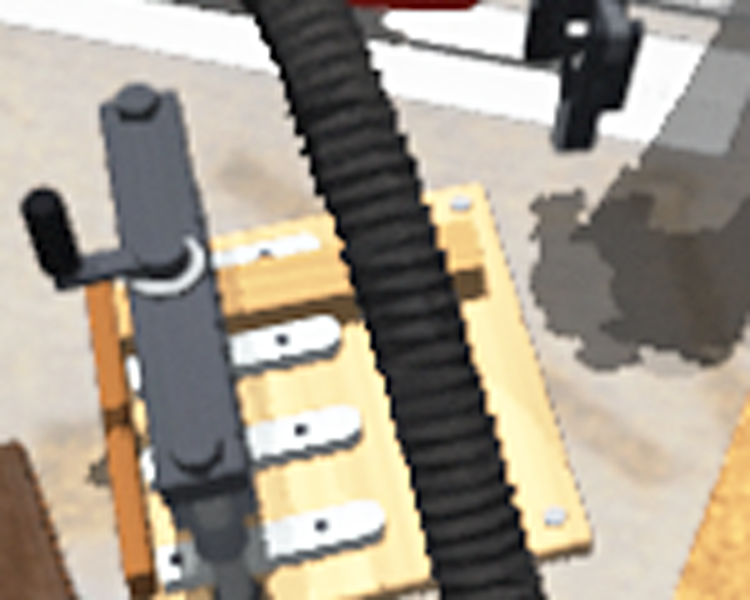

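View pics/t17.png

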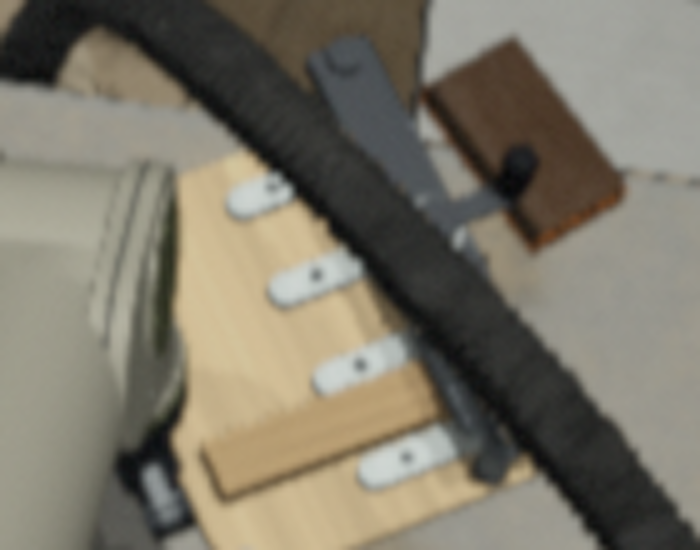

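View pics/s17f.png

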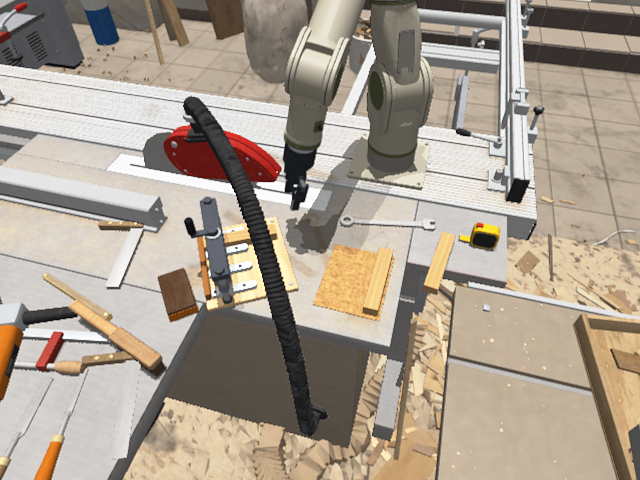

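Run:
```python
from h import *
c1=cams.camera("side");c2=cams.camera("top")
t=lambda p:(330+p[0]/5-.4,190+p[1]/5-.4)
s=lambda p:(180+p[0]/5-.4,180+p[1]/5-.4)
for p in[(203,452),(230,493)]:print(WP(onz(c2,t(p),.038)).round(1))
for p in[(470,218),(485,268)]:print(WP(onz(c1,s(p),.038)).round(1))
# slat L corners now, side full crop
crop("side","s18.png",340,225,100,100,6,c1)
crop("top","t18.png",240,200,110,90,6,c2)
plan([(np.array([.45,.0535,.29]),RT(90))])
```

```text
[-131.8  -50.2   38. ]
[-127.5  -78.9   38. ]
[-129.3  -77.    38. ]
[-129.4  -39.    38. ]
12 rows
[[[0.32,-0.24,-0.05,0.17,0.1,-0.98],[0.34,-0.21,-0.05,0.17,0.1,-0.98],[0.35,-0.18,-0.04,0.17,0.1,-0.98],[0.37,-0.15,-0.04,0.17,0.1,-0.98],[0.38,-0.12,-0.03,0.17,0.1,-0.98],[0.39,-0.09,-0.03,0.17,0.1,-0.98],[0.4,-0.06,-0.02,0.17,0.1,-0.98],[0.4,-0.02,-0.02,0.17,0.1,-0.98],[0.4,0.01,-0.01,0.17,0.1,-0.98],[0.4,0.05,-0.01,0.17,0.1,-0.98],[0.39,0.08,-0.01,0.17,0.1,-0.98],[0.39,0.11,-0.01,0.17,0.1,-0.98]]]
```

View pics/s18.png

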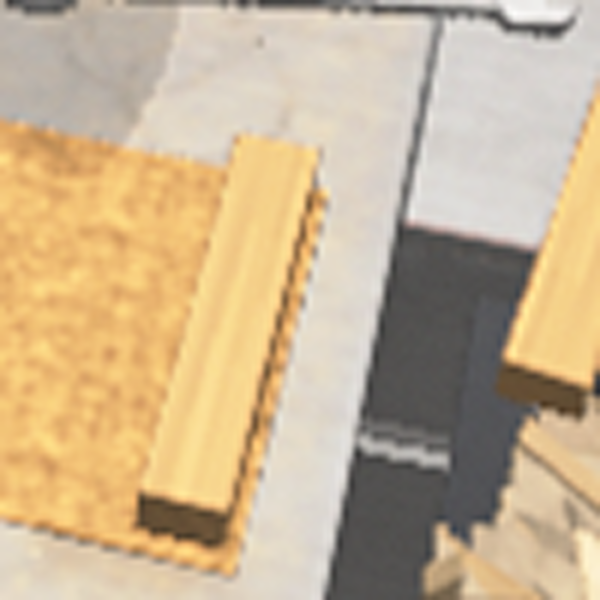

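View pics/t18.png

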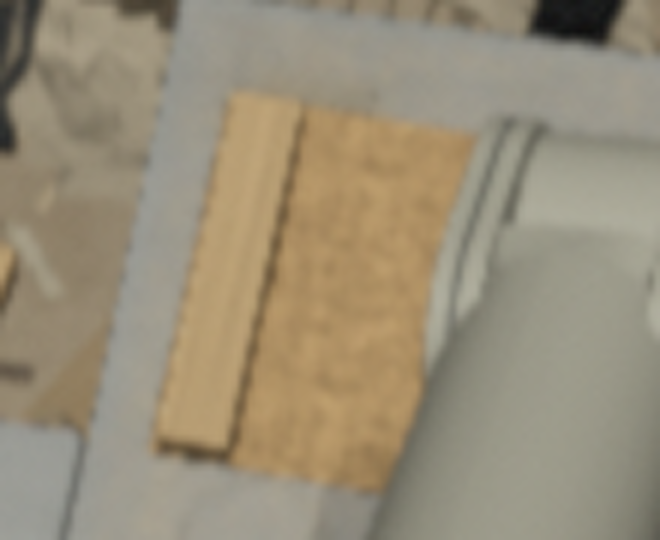

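servo_tool(motion=[[[0.32, -0.24, -0.1, 0.17, 0.1, -0.98], [0.34, -0.21, -0.1, 0.17, 0.1, -0.98], [0.35, -0.18, -0.1, 0.17, 0.1, -0.98], [0.37, -0.15, 0, 0.17, 0.1, -0.98], [0.38, -0.12, 0, 0.17, 0.1, -0.98], [0.39, -0.09, 0, 0.17, 0.1, -0.98], [0.4, -0.06, 0, 0.17, 0.1, -0.98], [0.4, -0.02, 0, 0.17, 0.1, -0.98], [0.4, 0.01, 0, 0.17, 0.1, -0.98], [0.4, 0.05, 0, 0.17, 0.1, -0.98], [0.39, 0.08, 0, 0.17, 0.1, -0.98], [0.39, 0.11, 0, 0.17, 0.1, -0.98]]])

```text
clock: 25.25
position: [0.4498, 0.0552, 0.2671]
ee_rot: [0.698, 0.716, -0.019, -0.001]
ft_force: [1.1, -0.1, 0.0]
grip_width: 0.721
```

Run:
```python
from h import *
c1=cams.camera("side");c2=cams.camera("top")
a=np.array([onz(c2,(240+x/6-.4,200+y/6-.4),.029) for x,y in[(230,93),(302,103),(230,443),(157,437)]])
b=np.array([onz(c1,(340+x/6-.4,225+y/6-.4),.029) for x,y in[(320,152),(235,133),(145,492),(222,515)]])
for q in(a,b):
    f=(q[0]+q[1])/2;n=(q[2]+q[3])/2;print(q[:,:2].round(3).tolist(),q.mean(0).round(4),np.degrees(np.arctan2(*(f-n)[1::-1])).round(2))
st()
plan([(np.array([.455,.0535,.177+.05]),RT(90))])
```

```text
[[0.58, 0.071], [0.581, 0.034], [0.395, 0.036], [0.393, 0.072]] [0.4873 0.0531 0.029 ] -0.54
[[0.396, 0.073], [0.395, 0.036], [0.583, 0.037], [0.586, 0.067]] [0.4899 0.0532 0.029 ] 179.08
t 25.35 p [0.4501 0.0568 0.267 ] x-ang 91.6 z [-0.028 -0.026 -0.999] F [-0.9 -0.7 -0.6] w 0.729 
 grasp [0.4458 0.0527 0.1121] press [-360.   124.4  112.1] q [-0.91, 0.1, 0.71, 2.08, -0.05, 1.02, 1.43]
1 rows
[[[-0.05,0.12,0.8,-0.32,0.3,0.31]]]
```

servo_tool(motion=[[[-0.05, 0.06, 0.2, -0.2, 0.2, 0.3], [0, 0.04, 0.4, -0.12, 0.1, 0.1], [0, 0, 0.4, 0, 0, 0], [0, 0, 0, 0, 0, 0]]])

```text
clock: 25.75
position: [0.4547, 0.0497, 0.2101]
ee_rot: [0.713, 0.701, -0.005, 0.003]
ft_force: [-0.4, 0.3, -0.0]
grip_width: 0.725
```

Run:
```python
from h import *
st()
plan([(np.array([.455,.0532,.177]),RT(89.5))])
```

```text
t 25.75 p [0.4547 0.0497 0.2101] x-ang 89.0 z [-0.003 -0.012 -1.   ] F [-0.4  0.3 -0. ] w 0.725 
 grasp [0.4542 0.0478 0.0551] press [-351.4  129.    55.1] q [-0.86, 0.22, 0.71, 2.12, -0.17, 0.86, 1.5]
1 rows
[[[0.08,0.01,0.66,-0.04,0.14,-0.11]]]
```

servo_tool(motion=[[[0.12, 0.02, 0.2, -0.04, 0.1, -0.08], [0, 0, 0.25, 0, 0, 0], [0, 0, 0.18, 0, 0, 0], [0, 0, 0.02, 0, 0, 0]]])

```text
clock: 26.15
position: [0.4559, 0.0523, 0.175]
ee_rot: [0.713, 0.701, -0.004, 0.003]
ft_force: [0.4, -0.5, -0.5]
grip_width: 0.726
```

Run:
```python
from h import *
st()
plan([(np.array([.455,.0532,.177]),RT(89.5))])
```

```text
t 26.15 p [0.4559 0.0523 0.175 ] x-ang 89.0 z [-0.002 -0.01  -1.   ] F [ 0.4 -0.5 -0.5] w 0.726 
 grasp [0.4556 0.0508 0.02  ] press [-353.2  131.8   20. ] q [-0.83, 0.3, 0.68, 2.14, -0.25, 0.79, 1.56]
1 rows
[[[0.02,-0.02,-0.04,-0.02,0.11,-0.1]]]
```

servo_tool(motion=[[[0, 0, -0.02, 0, 0, 0], [0, 0, 0, 0, 0, 0], [0, 0, 0, 0, 0, 0], [0, 0, 0, 0, 0, 0], [0, 0, -0.5, 0, 0, 0], [0, 0, -0.5, 0, 0, 0]]], jaw=255, force=70)

```text
clock: 26.75
position: [0.4551, 0.052, 0.2264]
ee_rot: [0.714, 0.7, -0.007, 0.003]
ft_force: [0.1, 0.8, -0.9]
grip_width: 0.408
```

Run:
```python
from h import *
st()
plan([(PW(-178,0,155+20+9+35),RT(31.3))])
```

```text
t 26.75 p [0.4551 0.052  0.2264] x-ang 88.9 z [-0.006 -0.013 -1.   ] F [ 0.1  0.8 -0.9] w 0.408 
 grasp [0.4542 0.05   0.0714] press [-353.2  130.2   71.4] q [-0.88, 0.19, 0.72, 2.11, -0.14, 0.9, 1.47]
12 rows
[[[-0.37,-0.03,0.02,0,0.01,0.96],[-0.37,0,0.02,0,0.01,0.96],[-0.37,0.03,0.02,0,0.01,0.96],[-0.36,0.06,0.02,0,0.01,0.96],[-0.36,0.09,0.02,0,0.01,0.96],[-0.35,0.12,0.02,0,0.01,0.96],[-0.33,0.15,0.01,0,0.01,0.96],[-0.32,0.18,0.01,0,0.01,0.96],[-0.3,0.21,0.01,0,0.01,0.96],[-0.29,0.23,0.01,0,0.01,0.96],[-0.27,0.25,0.01,0,0.01,0.96],[-0.24,0.27,0.01,0,0.01,0.96]]]
```

servo_tool(motion=[[[-0.37, -0.03, 0, 0, 0.01, 0.96], [-0.37, 0, 0, 0, 0.01, 0.96], [-0.37, 0.03, 0, 0, 0.01, 0.96], [-0.36, 0.06, 0, 0, 0.01, 0.96], [-0.36, 0.09, 0, 0, 0.01, 0.96], [-0.35, 0.12, 0, 0, 0.01, 0.96], [-0.33, 0.15, 0, 0, 0.01, 0.96], [-0.32, 0.18, 0, 0, 0.01, 0.96], [-0.3, 0.21, 0, 0, 0.01, 0.96], [-0.29, 0.23, 0, 0, 0.01, 0.96], [-0.27, 0.25, 0, 0, 0.01, 0.96], [0, 0, 0, 0, 0, 0]]])

```text
clock: 27.95
position: [0.4314, -0.158, 0.2323]
ee_rot: [0.957, 0.289, 0.004, 0.0]
ft_force: [0.3, -0.3, -1.2]
grip_width: 0.406
```

Run:
```python
from h import *
st()
plan([(PW(-178,0,155+20+9+35),RT(31.3)),(PW(-178,0,155+20+9+4),RT(31.3))])
```

```text
t 27.95 p [ 0.4314 -0.158   0.2323] x-ang 33.6 z [ 0.008  0.002 -1.   ] F [ 0.3 -0.3 -1.2] w 0.406 
 grasp [ 0.4326 -0.1577  0.0773] press [-187.     3.8   77.3] q [-0.65, 0.23, 1.0, 2.11, -0.25, 0.91, 1.07]
2 rows
[[[-0.06,0.18,0.27,0.03,-0.08,0.46],[0,0,0.62,0,0,0.0]]]
```

servo_tool(motion=[[[-0.07, 0.1, 0.1, 0.03, -0.08, 0.44], [0, 0, 0.3, 0, 0, 0], [0, 0, 0.3, 0, 0, 0], [0, 0, 0, 0, 0, 0]]])

```text
clock: 28.35
position: [0.4317, -0.1651, 0.1953]
ee_rot: [0.964, 0.267, -0.0, -0.0]
ft_force: [-0.5, 0.3, -1.7]
grip_width: 0.411
```

```bash
cat >> h.py <<'E'
def look(name,y,off,top=True):
    c=cams.camera("top");x0,y0,w,h,s=330,200,130,100,6
    im=cv2.resize(c["color"][y0:y0+h,x0:x0+w,::-1],None,fx=s,fy=s,interpolation=cv2.INTER_CUBIC)
    p,r,_=cur();g=WP(p+.155*r.as_matrix()[:,2]);ox=g[0]+off
    def L(pts):
        q=(proj(c,np.array([PW(*p) for p in pts]))-[x0,y0]+.5)*s;cv2.polylines(im,[q.astype(int)],False,(0,0,255),1)
    L([(ox,y+18,38),(ox+95,y+18,38),(ox+95,y-18,38),(ox,y-18,38)])
    for yy in(y+31,y-31):L([(58,yy+10,24),(-40,yy+10,24),(-50,yy,24),(-40,yy-10,24),(58,yy-10,24)])
    cv2.imwrite("pics/"+name,im)
E
python3 - <<'E'
from h import *
st()
plan([(PW(-178,0,155+20+9+4),RT(31.3))])
look("t20.png",0,34)
crop("side","s20.png",190,180,150,120,5)
E
```

```text
t 28.35 p [ 0.4317 -0.1651  0.1953] x-ang 30.9 z [-0.001  0.001 -1.   ] F [-0.5  0.3 -1.7] w 0.411 
 grasp [ 0.4316 -0.165   0.0403] press [-181.3   -0.8   40.3] q [-0.57, 0.33, 0.94, 2.13, -0.36, 0.85, 1.13]
1 rows
[[[0.02,0.06,0.15,-0.01,0.01,-0.07]]]
```

View pics/t20.png

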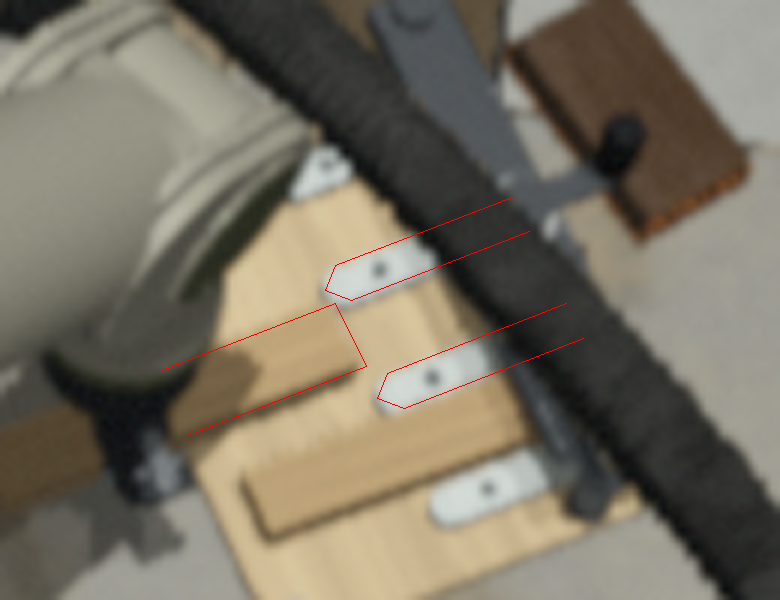

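View pics/s20.png

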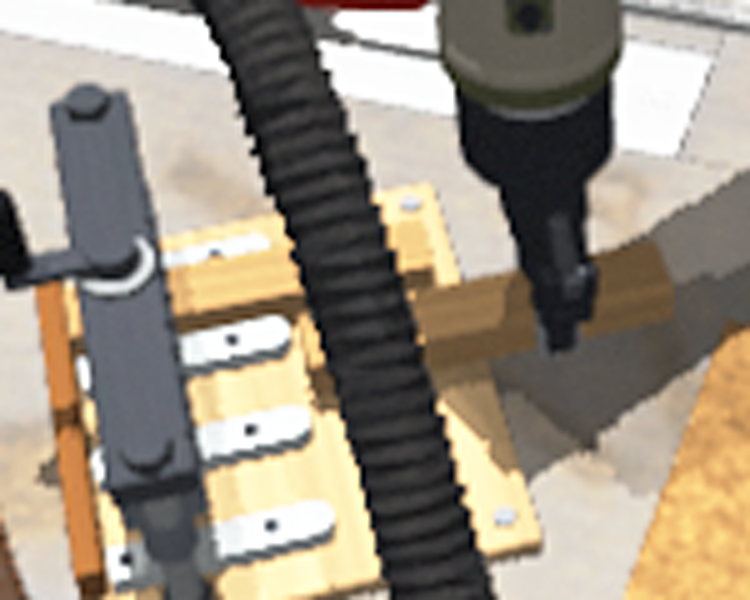

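servo_tool(motion=[[[0.02, 0.1, 0.16, 0, 0, -0.07], [0, 0.2, 0.03, 0, 0, 0], [0, 0, 0, 0, 0, 0]]])

```text
clock: 28.75
position: [0.4405, -0.1775, 0.1879]
ee_rot: [0.963, 0.269, -0.0, -0.002]
ft_force: [-0.7, -1.5, -2.0]
grip_width: 0.409
```

Run:
```python
from h import *
st()
plan([(PW(-142,0,155+29),RT(31.3))],vmax=.01)
look("t21.png",0,34)
```

```text
t 28.75 p [ 0.4405 -0.1775  0.1879] x-ang 31.2 z [-0.002  0.003 -1.   ] F [-0.7 -1.5 -2. ] w 0.409 
 grasp [ 0.4402 -0.1771  0.0329] press [-166.4    0.3   32.9] q [-0.51, 0.38, 0.91, 2.1, -0.4, 0.85, 1.18]
3 rows
[[[0,0.16,0.03,-0.01,0,-0.0],[0,0.16,0.03,-0.01,0,-0.0],[0,0.16,0.03,-0.01,0,-0.0]]]
```

View pics/t21.png

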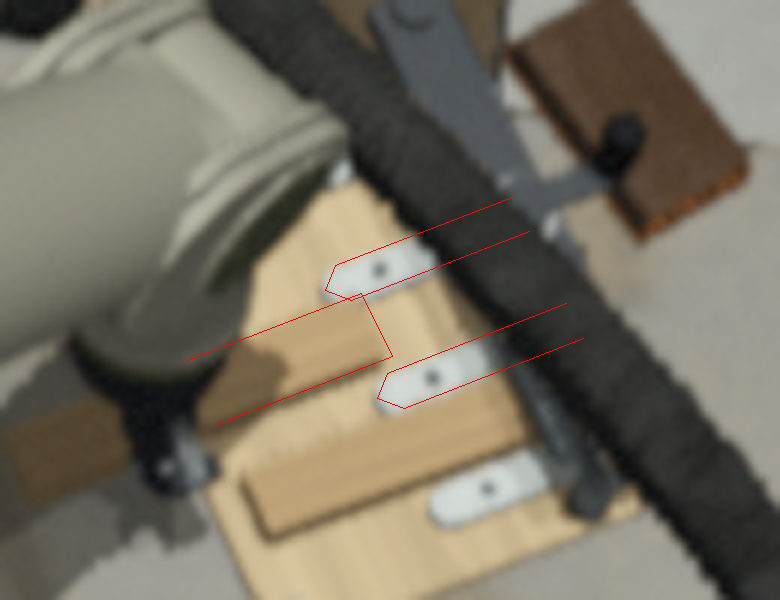

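servo_tool(motion=[[[0, 0.18, 0.03, 0, 0, 0], [0, 0.18, 0.03, 0, 0, 0], [0, 0, 0.01, 0, 0, 0]]])

```text
clock: 29.1
position: [0.4505, -0.1925, 0.1856]
ee_rot: [0.963, 0.27, 0.0, -0.004]
ft_force: [-2.1, -1.6, 2.6]
grip_width: 0.405
```

servo_tool(motion=[[[0, 0, 0, 0, 0, 0], [0, 0, 0, 0, 0, 0], [0, -0.05, -0.1, 0, 0, 0]]], jaw=70)

```text
clock: 29.4
position: [0.4511, -0.1913, 0.1916]
ee_rot: [0.963, 0.27, 0.002, -0.002]
ft_force: [-0.1, -0.3, 0.1]
grip_width: 0.729
```

Run:
```python
from h import *
st()
plan([G(-188,0,36,31.3,-15)],vmax=.03,amax=3)
```

```text
t 29.4 p [ 0.4511 -0.1913  0.1916] x-ang 31.3 z [ 0.002  0.005 -1.   ] F [-0.1 -0.3  0.1] w 0.729 
 grasp [ 0.4514 -0.1905  0.0366] press [-149.3    2.9   36.6] q [-0.47, 0.4, 0.9, 2.06, -0.42, 0.87, 1.22]
6 rows
[[[-0.01,-0.26,0.02,-0.51,-0.01,0.0],[-0.01,-0.27,0.01,-0.51,-0.01,0.0],[-0.01,-0.27,0,-0.51,-0.01,0.0],[-0.01,-0.26,-0.01,-0.51,-0.01,0.0],[-0.01,-0.26,-0.03,-0.51,-0.01,0.0],[-0.01,-0.26,-0.04,-0.51,-0.01,0.0]]]
```

servo_tool(motion=[[[-0.01, -0.26, 0, -0.51, 0, 0], [-0.01, -0.27, 0, -0.51, 0, 0], [-0.01, -0.27, 0, -0.51, 0, 0], [-0.01, -0.26, -0.02, -0.51, 0, 0], [-0.01, -0.26, -0.03, -0.51, 0, 0], [-0.01, -0.26, -0.04, -0.51, 0, 0], [0, 0, 0, 0, 0, 0]]])

```text
clock: 30.1
position: [0.4078, -0.1219, 0.1894]
ee_rot: [0.954, 0.268, 0.043, 0.13]
ft_force: [-0.2, 0.8, -1.0]
grip_width: 0.729
```

Run:
```python
from h import *
st()
plan([G(-186,0,36,31.3,-15)],vmax=.03,amax=3)
crop("side","s22.png",190,180,150,120,5)
```

```text
t 30.1 p [ 0.4078 -0.1219  0.1894] x-ang 31.5 z [ 0.152 -0.224 -0.963] F [-0.2  0.8 -1. ] w 0.729 
 grasp [ 0.4314 -0.1567  0.0402] press [-188.5    3.4   40.2] q [-1.04, 0.23, 1.24, 2.31, -0.03, 0.57, 0.74]
1 rows
[[[-0.03,0.06,0.09,0.14,-0.16,0.01]]]
```

View pics/s22.png

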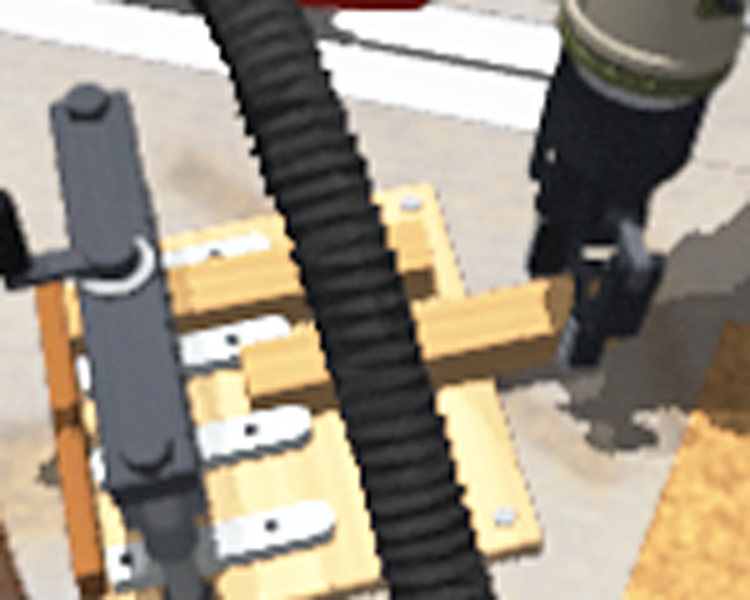

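servo_tool(motion=[[[-0.06, 0.04, 0.08, 0, 0, 0], [0, 0, 0, 0, 0, 0], [0, 0, 0, 0, 0, 0], [0, 0, 0, 0, 0, 0], [0, 0, 0, 0, 0, 0]]], jaw=255, force=50)

```text
clock: 30.65
position: [0.4085, -0.1308, 0.1873]
ee_rot: [0.955, 0.265, 0.044, 0.129]
ft_force: [0.0, 0.6, -0.9]
grip_width: 0.408
```

Run:
```python
from h import *
st()
```

```text
t 30.65 p [ 0.4085 -0.1308  0.1873] x-ang 31.1 z [ 0.152 -0.223 -0.963] F [ 0.   0.6 -0.9] w 0.408 
 grasp [ 0.432  -0.1653  0.038 ] press [-180.8   -0.6   38. ] q [-0.99, 0.24, 1.21, 2.3, -0.05, 0.56, 0.77]
```

servo_tool(motion=[[[0, 0.2, 0.06, 0, 0, 0], [0, 0.29, 0.08, 0, 0, 0], [0, 0.29, 0.08, 0, 0, 0], [0, 0.29, 0.08, 0, 0, 0], [0, 0.2, 0.055, 0, 0, 0], [0, 0, 0, 0, 0, 0]]])

```text
clock: 31.25
position: [0.4448, -0.1867, 0.1879]
ee_rot: [0.955, 0.266, 0.042, 0.123]
ft_force: [0.9, -0.9, 0.2]
grip_width: 0.406
```

Run:
```python
from h import *
st()
crop("side","s23.png",190,180,150,120,5)
```

```text
t 31.25 p [ 0.4448 -0.1867  0.1879] x-ang 31.2 z [ 0.147 -0.212 -0.966] F [ 0.9 -0.9  0.2] w 0.406 
 grasp [ 0.4676 -0.2197  0.0382] press [-115.9    1.5   38.2] q [-0.64, 0.34, 0.99, 2.18, -0.22, 0.58, 1.01]
```

View pics/s23.png

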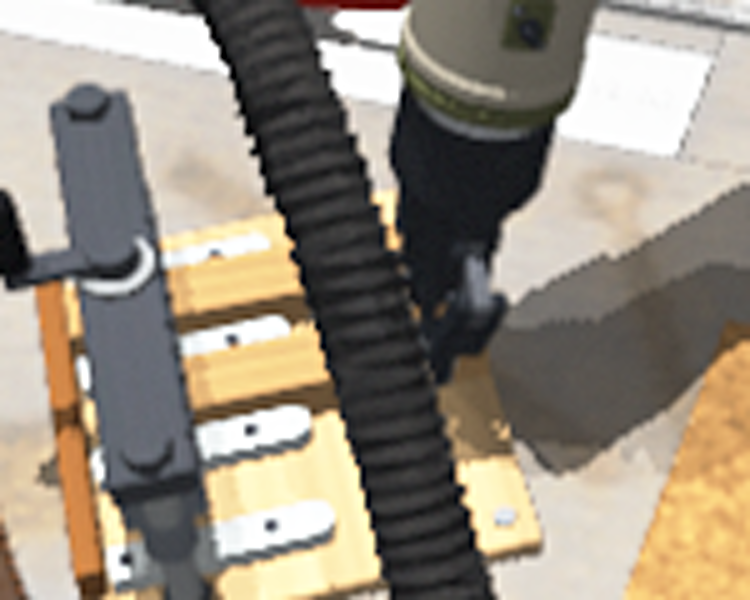

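servo_tool(motion=[[[-0.01, 0.1, 0.02, 0, 0, 0], [0, 0.1, 0.02, 0, 0, 0], [0, 0.1, 0.02, 0, 0, 0], [0, 0.09, 0.015, 0, 0, 0]]])

```text
clock: 31.7
position: [0.4531, -0.2018, 0.1875]
ee_rot: [0.956, 0.267, 0.039, 0.118]
ft_force: [-28.6, 34.7, 35.0]
grip_width: 0.412
```

Run:
```python
from h import *
st()
```

```text
t 31.7 p [ 0.4531 -0.2018  0.1875] x-ang 31.3 z [ 0.138 -0.205 -0.969] F [-28.6  34.7  35. ] w 0.412 
 grasp [ 0.4745 -0.2336  0.0374] press [-100.3    0.3   37.4] q [-0.57, 0.37, 0.95, 2.14, -0.26, 0.6, 1.07]
```

servo_tool(motion=[[[0, -0.03, -0.03, 0, 0, 0], [0, 0, 0, 0, 0, 0], [0, 0, -0.1, 0, 0, 0], [0, -0.2, -0.5, 0, 0, 0], [0, -0.3, -0.9, 0, 0, 0], [0, -0.3, -0.9, 0.5, 0, 0], [0, 0, 0, 0.5, 0, 0]]], jaw=70)

```text
clock: 32.4
position: [0.4292, -0.1591, 0.267]
ee_rot: [0.958, 0.271, 0.036, 0.083]
ft_force: [0.7, 1.5, 0.4]
grip_width: 0.726
```

Run:
```python
from h import *
st()
c1=crop("side","s24.png",180,180,150,120,5)
c2=crop("top","t24.png",330,190,140,110,5)
crop("side","s25.png",400,200,100,90,6,c1)
crop("top","t25.png",160,220,110,90,6,c2)
```

```text
t 32.4 p [ 0.4292 -0.1591  0.267 ] x-ang 31.8 z [ 0.114 -0.14  -0.984] F [0.7 1.5 0.4] w 0.726 
 grasp [ 0.4469 -0.1808  0.1146] press [-159.8    4.1  114.6] q [-0.97, 0.02, 1.23, 2.15, 0.12, 0.84, 0.73]
```

View pics/s24.png

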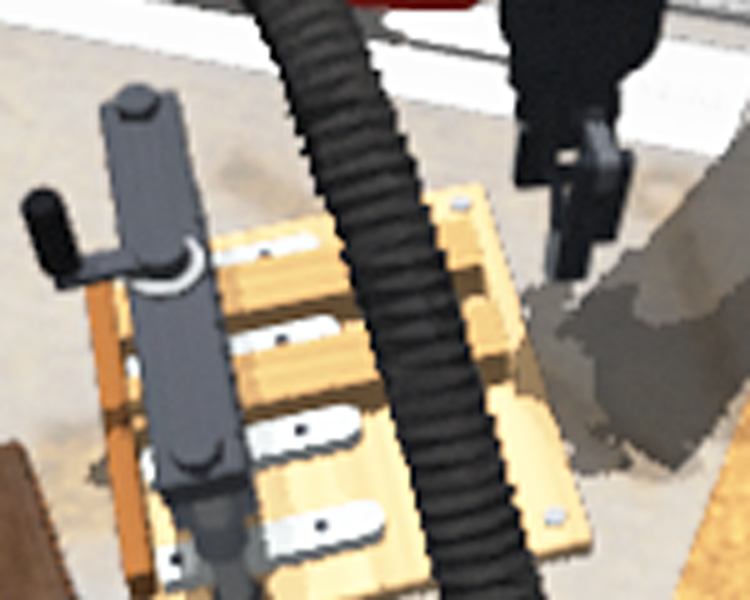

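View pics/t24.png

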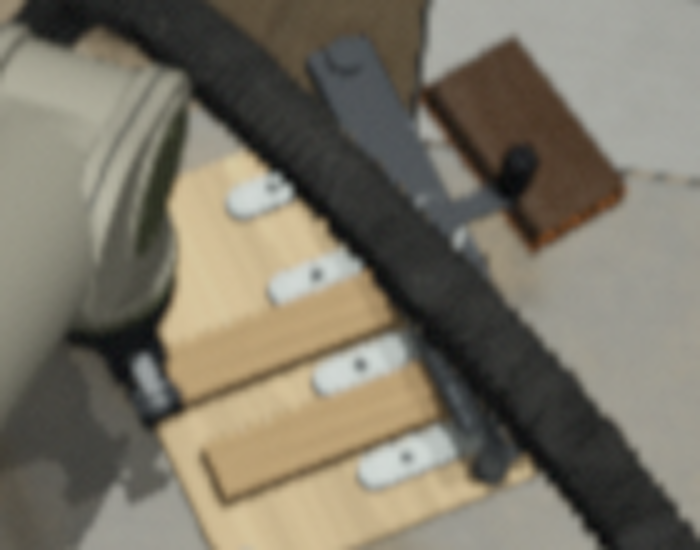

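View pics/s25.png

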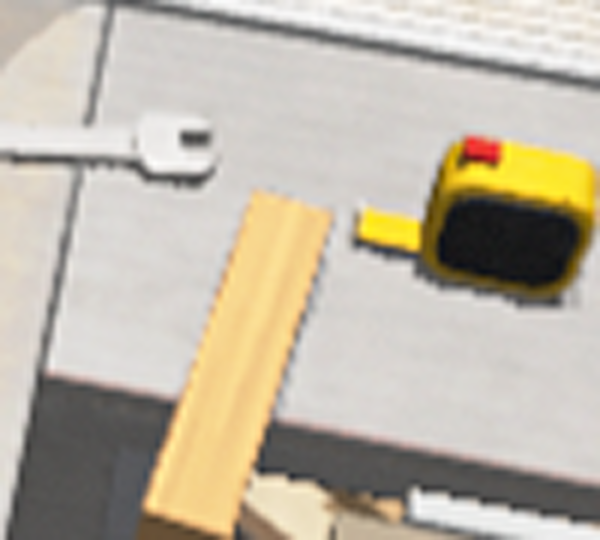

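View pics/t25.png

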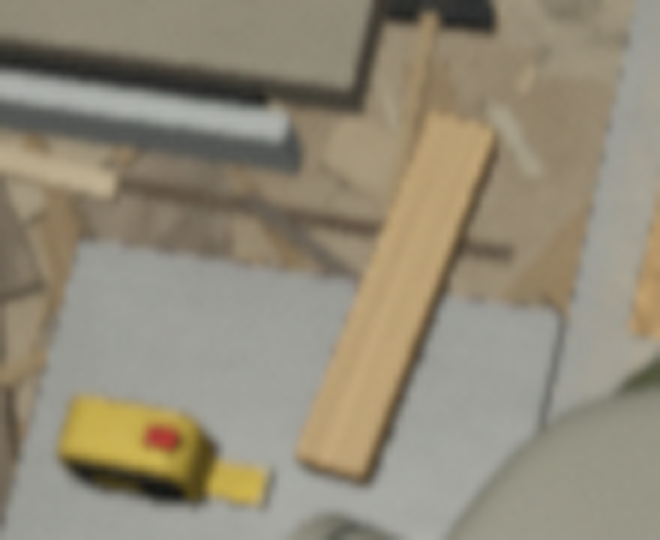

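Run:
```python
from h import *
c1=cams.camera("side");c2=cams.camera("top")
s=lambda p:(180+p[0]/5-.4,180+p[1]/5-.4)
for p in[(513,352)]:print(WP(onz(c1,s(p),.038)).round(1))
print("edge",onz(c1,(400+170/6,200+397/6),0).round(3),onz(c1,(400+270/6,200+420/6),0).round(3))
a=np.array([onz(c2,(160+x/6-.4,220+y/6-.4),.026) for x,y in[(430,110),(497,127),(365,477),(297,460)]])
b=np.array([onz(c1,(400+x/6-.4,200+y/6-.4),.026) for x,y in[(147,512),(236,537),(333,210),(253,190)]])
for q in(a,b):
    f=(q[0]+q[1])/2;n=(q[2]+q[3])/2;print(q[:,:2].round(3).tolist(),q.mean(0).round(4),np.degrees(np.arctan2(*(f-n)[1::-1])).round(2))
plan([(np.array([.40,.12,.33]),RT(82.2)),(np.array([.365,.194,.30]),RT(82.2))])
```

```text
[-131.    21.7   38. ]
edge [0.401 0.168 0.   ] [0.403 0.21  0.   ]
[[0.485, 0.196], [0.481, 0.161], [0.293, 0.186], [0.296, 0.22]] [0.3889 0.1905 0.026 ] -7.43
[[0.483, 0.163], [0.486, 0.198], [0.299, 0.222], [0.295, 0.187]] [0.391  0.1924 0.026 ] -7.36
13 rows
[[[0.22,-0.43,-0.2,0.18,0.07,-0.92],[0.26,-0.42,-0.19,0.18,0.07,-0.92],[0.29,-0.4,-0.18,0.18,0.07,-0.92],[0.32,-0.37,-0.18,0.18,0.07,-0.92],[0.35,-0.35,-0.17,0.18,0.07,-0.92],[0.38,-0.32,-0.16,0.18,0.07,-0.92],[0.41,-0.29,-0.15,0.18,0.07,-0.92],[0.43,-0.26,-0.14,0.18,0.07,-0.92],[0.45,-0.23,-0.14,0.18,0.07,-0.92],[0.47,-0.19,-0.13,0.18,0.07,-0.92],[0.48,-0.16,-0.13,0.18,0.07,-0.92],[0.69,-0.45,0.3,0,0,0.0]]]
[[[0.69,-0.45,0.3,0,0,0.0]]]
```

servo_tool(motion=[[[0.22, -0.43, -0.2, 0.18, 0.07, -0.92], [0.26, -0.42, -0.2, 0.18, 0.07, -0.92], [0.29, -0.4, -0.2, 0.18, 0.07, -0.92], [0.32, -0.37, -0.2, 0.18, 0.07, -0.92], [0.35, -0.35, -0.17, 0.18, 0.07, -0.92], [0.38, -0.32, -0.16, 0.18, 0.07, -0.92], [0.41, -0.29, -0.15, 0.18, 0.07, -0.92], [0.43, -0.26, -0.14, 0.18, 0.07, -0.92], [0.45, -0.23, -0.14, 0.18, 0.07, -0.92], [0.47, -0.19, -0.13, 0.18, 0.07, -0.92], [0.48, -0.16, -0.13, 0.18, 0.07, -0.92], [0.3, -0.2, 0, 0, 0, 0]]])

```text
clock: 33.8
position: [0.3902, 0.1397, 0.3161]
ee_rot: [0.751, 0.66, -0.025, 0.017]
ft_force: [0.1, -1.0, -0.3]
grip_width: 0.729
```

Run:
```python
from h import *
st()
plan([(np.array([.370,.194,.24]),RT(82.6))])
```

```text
t 33.8 p [0.3902 0.1397 0.3161] x-ang 82.6 z [-0.015 -0.058 -0.998] F [ 0.1 -1.  -0.3] w 0.729 
 grasp [0.3879 0.1307 0.1613] press [-456.7  115.5  161.3] q [-1.37, -0.14, 0.86, 2.12, 0.16, 1.16, 0.86]
3 rows
[[[0.37,-0.18,0.49,-0.03,0.23,0.0],[0.36,-0.18,0.49,-0.03,0.23,0.0],[0.35,-0.18,0.5,-0.03,0.23,0.0]]]
```

servo_tool(motion=[[[0.37, -0.18, 0.49, -0.03, 0.23, 0], [0.36, -0.18, 0.49, -0.03, 0.23, 0], [0.35, -0.18, 0.4, -0.03, 0.23, 0], [0, 0, 0, 0, 0, 0]]])

```text
clock: 34.2
position: [0.3696, 0.1954, 0.2378]
ee_rot: [0.753, 0.658, -0.004, 0.007]
ft_force: [-0.3, -0.1, -0.4]
grip_width: 0.724
```

Run:
```python
from h import *
st()
plan([(np.array([.370,.194,.24]),RT(82.6)),(np.array([.370,.194,.175]),RT(82.6))],vmax=.03)
crop("side","s26.png",390,150,120,120,5)
```

```text
t 34.2 p [0.3696 0.1954 0.2378] x-ang 82.4 z [ 0.004 -0.015 -1.   ] F [-0.3 -0.1 -0.4] w 0.724 
 grasp [0.3702 0.193  0.0828] press [-519.1  132.7   82.8] q [-1.44, 0.05, 0.87, 2.2, -0.02, 0.92, 0.88]
4 rows
[[[-0.03,0.01,-0.04,0.07,0.17,-0.05],[0,0,0.43,0,0,-0.0],[0,0,0.43,0,0,-0.0],[0,0,0.43,0,0,-0.0]]]
```

View pics/s26.png

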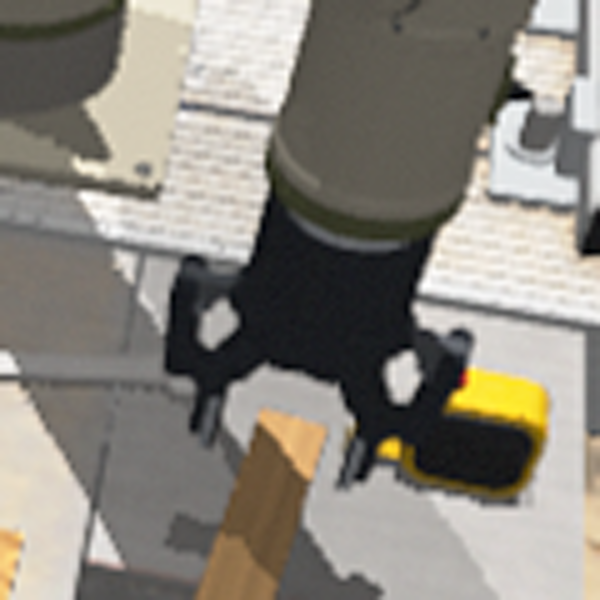

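servo_tool(motion=[[[-0.02, 0, 0.3, 0.05, 0.15, -0.05], [0, 0, 0.4, 0, 0, 0], [0, 0, 0.4, 0, 0, 0], [0, 0, 0.12, 0, 0, 0], [0, 0, 0.02, 0, 0, 0]]])

```text
clock: 34.75
position: [0.3742, 0.1885, 0.1752]
ee_rot: [0.754, 0.657, -0.003, 0.006]
ft_force: [1.1, -0.7, 1.0]
grip_width: 0.728
```

Run:
```python
from h import *
st()
plan([(np.array([.370,.194,.175]),RT(82.6))],vmax=.03)
crop("side","s27.png",390,150,120,120,5)
```

```text
t 34.75 p [0.3742 0.1885 0.1752] x-ang 82.1 z [ 0.004 -0.013 -1.   ] F [ 1.1 -0.7  1. ] w 0.728 
 grasp [0.3748 0.1865 0.0202] press [-511.2  133.3   20.2] q [-1.36, 0.23, 0.84, 2.24, -0.23, 0.76, 1.07]
1 rows
[[[0.1,-0.1,0,0.07,0.14,-0.1]]]
```

View pics/s27.png

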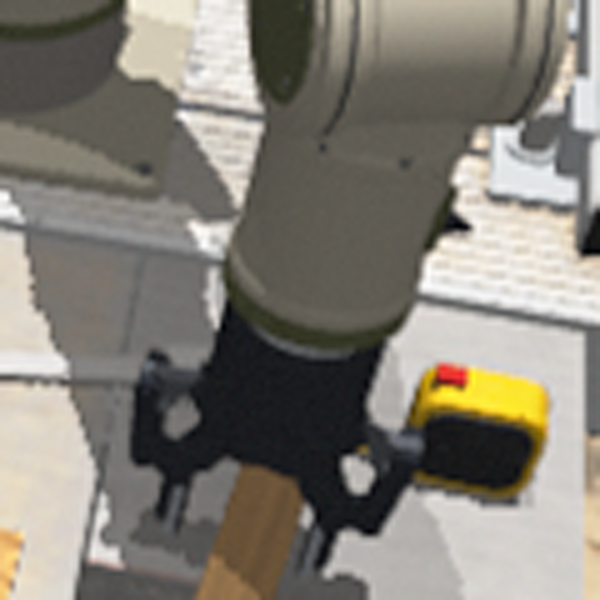

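servo_tool(motion=[[[0.13, -0.05, 0, 0, 0, -0.1], [0, 0, 0, 0, 0, 0], [0, 0, 0, 0, 0, 0], [0, 0, 0, 0, 0, 0], [0, 0, 0, 0, 0, 0]]], jaw=255, force=70)

```text
clock: 35.3
position: [0.3735, 0.197, 0.1782]
ee_rot: [0.751, 0.661, -0.0, 0.005]
ft_force: [-0.1, -0.3, -0.9]
grip_width: 0.402
```

Run:
```python
from h import *
st()
p,r,o=cur()
plan([(p+[0.0,0,.06],r),(np.array([.45,.06,.235]),RT(60)),(PW(-195,62,230),RT(31.3))])
```

```text
t 35.3 p [0.3735 0.197  0.1782] x-ang 82.7 z [ 0.007 -0.008 -1.   ] F [-0.1 -0.3 -0.9] w 0.402 
 grasp [0.3745 0.1956 0.0232] press [-519.1  137.7   23.2] q [-1.37, 0.23, 0.84, 2.23, -0.23, 0.77, 1.06]
13 rows
[[[0,0,-0.6,0,0,0.0],[0,0,-0.6,0,0,0.0],[-0.5,0.37,0.02,0.02,0.01,0.91],[-0.47,0.41,0.02,0.02,0.01,0.91],[-0.44,0.45,0.02,0.02,0.01,0.91],[-0.4,0.48,0.02,0.02,0.01,0.91],[-0.36,0.51,0.01,0.02,0.01,0.91],[-0.47,0.38,0.02,0,0,0.96],[-0.44,0.42,0.02,0,0,0.96],[-0.4,0.46,0.02,0,0,0.96],[-0.37,0.49,0.02,0,0,0.96],[-0.32,0.52,0.02,0,0,0.96]]]
[[[-0.28,0.54,0.02,0,0,0.96]]]
```

servo_tool(motion=[[[0, 0, -0.6, 0, 0, 0], [0, 0, -0.6, 0, 0, 0], [-0.5, 0.37, 0.02, 0.02, 0, 0.91], [-0.47, 0.41, 0.02, 0.02, 0, 0.91], [-0.44, 0.45, 0.02, 0.02, 0, 0.91], [-0.4, 0.48, 0.02, 0.02, 0, 0.91], [-0.36, 0.51, 0, 0.02, 0, 0.91], [-0.47, 0.38, 0, 0, 0, 0.96], [-0.44, 0.42, 0, 0, 0, 0.96], [-0.4, 0.46, 0, 0, 0, 0.96], [0, 0, 0, 0, 0, 0]]])

```text
clock: 36.4
position: [0.4647, -0.0369, 0.2396]
ee_rot: [0.926, 0.378, -0.0, 0.002]
ft_force: [0.4, 0.3, -1.6]
grip_width: 0.403
```

Run:
```python
from h import *
st()
p,r,o=cur()
plan([(PW(-185,62,220),RT(31.3))])
c=cams.camera("side");cv2.imwrite("pics/s28.png",c["color"][:,:,::-1])
```

```text
t 36.4 p [ 0.4647 -0.0369  0.2396] x-ang 44.4 z [ 0.001 -0.004 -1.   ] F [ 0.4  0.3 -1.6] w 0.403 
 grasp [ 0.465  -0.0375  0.0846] press [-272.9   94.    84.6] q [-1.02, 0.28, 1.12, 2.09, -0.3, 0.94, 1.04]
3 rows
[[[-0.34,0.53,0.13,0.02,0,0.87],[-0.3,0.55,0.13,0.02,0,0.87],[-0.26,0.57,0.13,0.02,0,0.87]]]
```

View pics/s28.png

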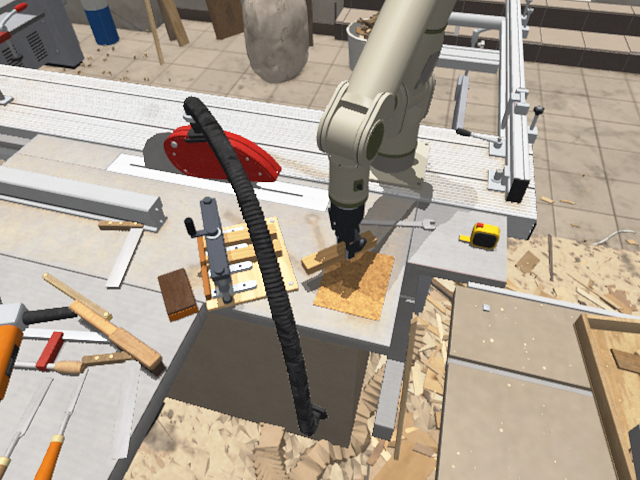

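servo_tool(motion=[[[-0.34, 0.53, 0.1, 0.02, 0, 0.87], [-0.3, 0.55, 0.1, 0.02, 0, 0.87], [-0.26, 0.5, 0.1, 0.02, 0, 0.87], [0, 0, 0, 0, 0, 0]]])

```text
clock: 36.85
position: [0.483, -0.1218, 0.2234]
ee_rot: [0.962, 0.274, -0.001, -0.002]
ft_force: [-0.2, -0.5, -0.9]
grip_width: 0.407
```

Run:
```python
from h import *
st()
p,r,o=cur()
plan([(PW(-172,62,155+36),RT(31.3))])
look("t29.png",62,16)
crop("side","s29.png",190,180,150,120,5)
```

```text
t 36.85 p [ 0.483  -0.1218  0.2234] x-ang 31.8 z [-0.003  0.004 -1.   ] F [-0.2 -0.5 -0.9] w 0.407 
 grasp [ 0.4826 -0.1211  0.0684] press [-192.3   65.6   68.4] q [-0.75, 0.43, 1.07, 2.02, -0.46, 0.96, 1.11]
1 rows
[[[-0.08,0.39,0.65,-0.06,0,0.09]]]
```

View pics/t29.png

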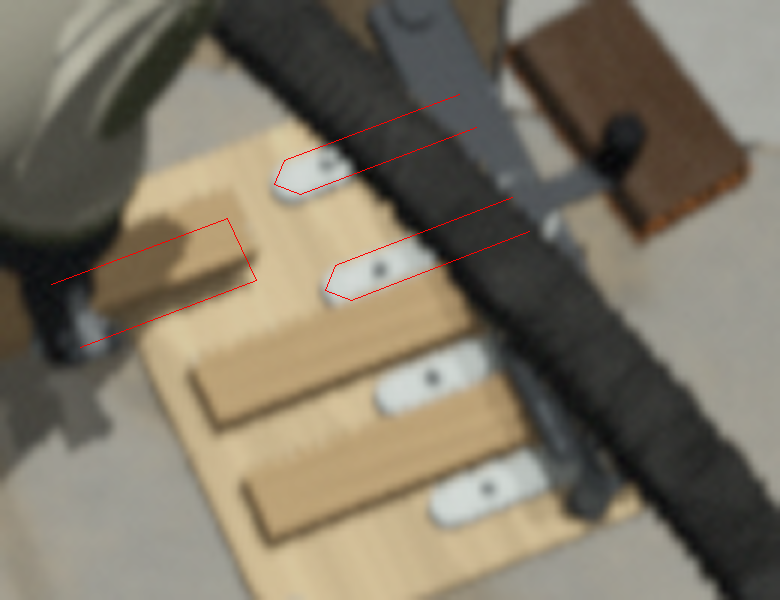

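View pics/s29.png

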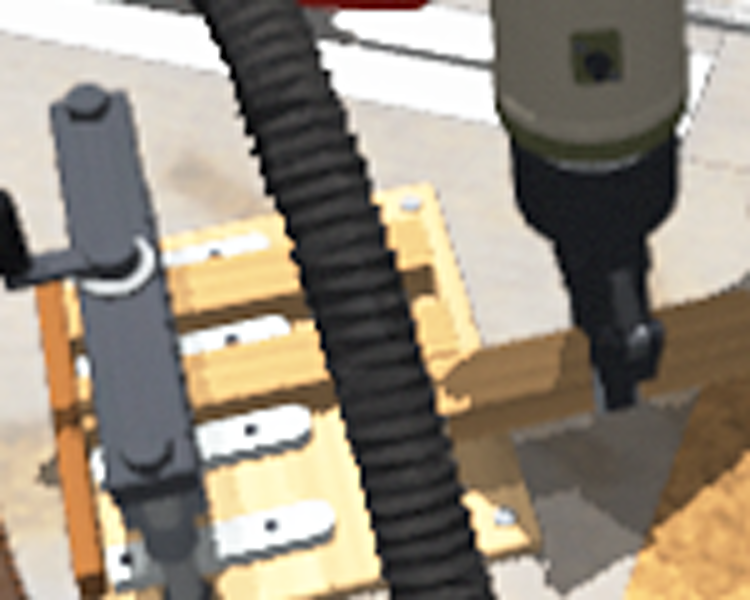

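servo_tool(motion=[[[-0.08, 0.15, 0.15, -0.05, 0, 0.09], [0, 0.1, 0.2, 0, 0, 0], [0, 0, 0.2, 0, 0, 0], [0, 0, 0, 0, 0, 0]]])

```text
clock: 37.35
position: [0.4875, -0.126, 0.1943]
ee_rot: [0.961, 0.278, 0.0, -0.003]
ft_force: [0.0, -0.4, -1.1]
grip_width: 0.406
```

Run:
```python
from h import *
st()
p,r,o=cur()
plan([(PW(-160,62,155+36),RT(31.3))])
look("t30.png",62,16)
```

```text
t 37.35 p [ 0.4875 -0.126   0.1943] x-ang 32.3 z [-0.001  0.006 -1.   ] F [ 0.  -0.4 -1.1] w 0.406 
 grasp [ 0.4874 -0.1251  0.0393] press [-186.5   67.6   39.3] q [-0.68, 0.48, 1.01, 2.03, -0.53, 0.91, 1.17]
1 rows
[[[-0.12,0.51,0.06,-0.06,-0.02,0.2]]]
```

View pics/t30.png

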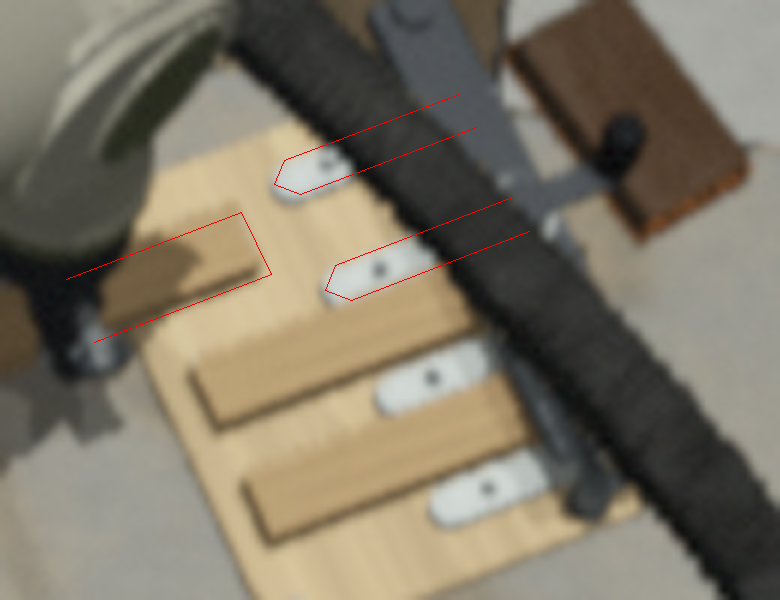

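servo_tool(motion=[[[-0.12, 0.1, 0.04, -0.05, 0, 0.22], [-0.02, 0.15, 0.02, 0, 0, 0], [0, 0, 0, 0, 0, 0]]])

```text
clock: 37.7
position: [0.4887, -0.1409, 0.1921]
ee_rot: [0.963, 0.269, 0.002, -0.001]
ft_force: [-0.5, -0.2, -1.0]
grip_width: 0.405
```

Run:
```python
from h import *
st()
p,r,o=cur()
plan([(PW(-160,62,155+36),RT(31.3))])
look("t31.png",62,16)
```

```text
t 37.7 p [ 0.4887 -0.1409  0.1921] x-ang 31.2 z [ 0.003  0.002 -1.   ] F [-0.5 -0.2 -1. ] w 0.405 
 grasp [ 0.4891 -0.1407  0.0371] press [-172.2   61.    37.1] q [-0.65, 0.5, 1.0, 2.02, -0.54, 0.91, 1.19]
1 rows
[[[0.03,0.24,0.02,0,-0.04,-0.02]]]
```

View pics/t31.png

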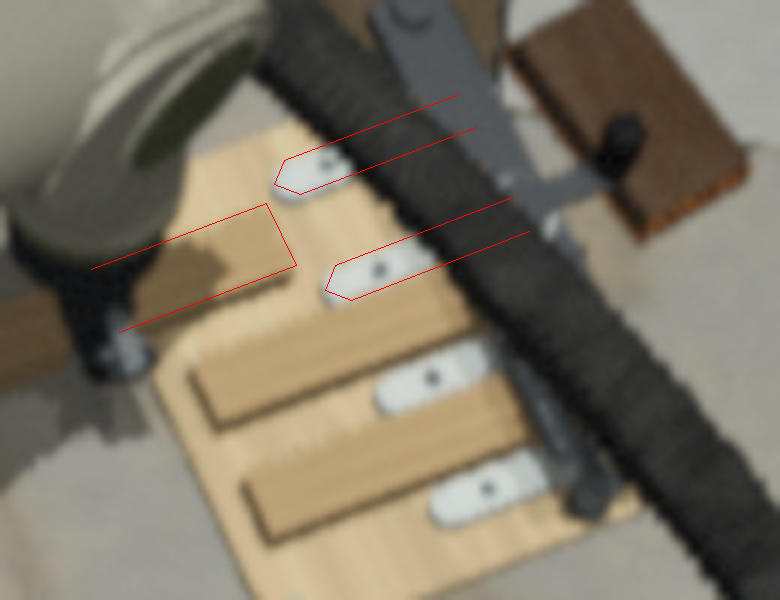

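servo_tool(motion=[[[0.03, 0.2, 0.02, 0, 0, 0], [0, 0.2, 0.02, 0, 0, 0], [0, 0, 0, 0, 0, 0]]])

```text
clock: 38.05
position: [0.5008, -0.1577, 0.1903]
ee_rot: [0.963, 0.269, 0.002, -0.001]
ft_force: [-0.3, 1.0, -1.6]
grip_width: 0.405
```

Run:
```python
from h import *
st()
look("t32.png",62,13)
crop("side","s32.png",190,150,150,120,5)
```

```text
t 38.05 p [ 0.5008 -0.1577  0.1903] x-ang 31.2 z [ 0.003  0.003 -1.   ] F [-0.3  1.  -1.6] w 0.405 
 grasp [ 0.5012 -0.1573  0.0353] press [-151.7   62.7   35.3] q [-0.59, 0.53, 0.98, 1.98, -0.56, 0.93, 1.22]
```

View pics/t32.png

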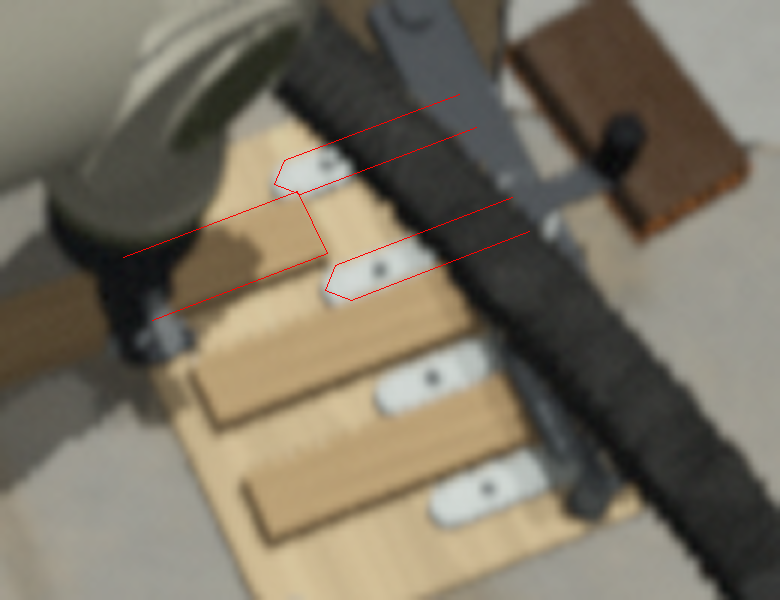

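View pics/s32.png

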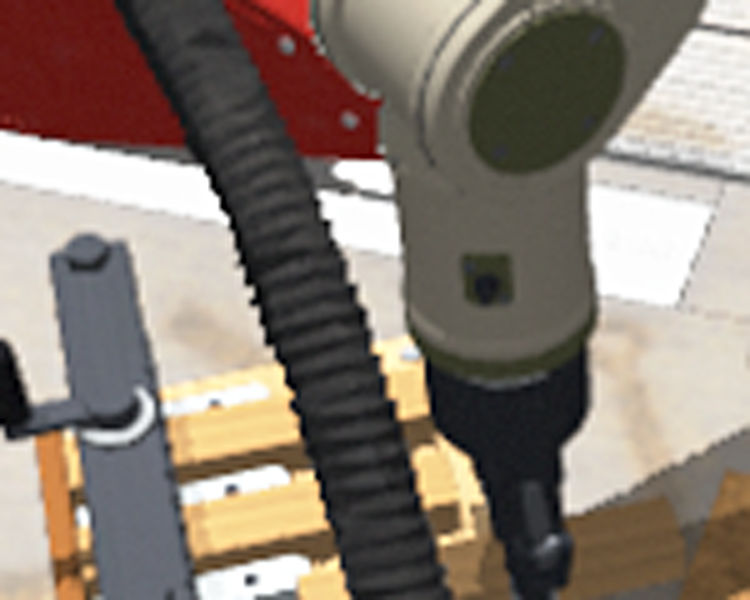

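servo_tool(motion=[[[-0.01, 0.1, 0, 0, 0, 0], [0, 0.1, 0, 0, 0, 0], [0, 0, 0, 0, 0, 0]]])

```text
clock: 38.45
position: [0.5053, -0.1656, 0.1902]
ee_rot: [0.963, 0.269, 0.001, -0.002]
ft_force: [0.6, 0.1, -1.9]
grip_width: 0.404
```

servo_tool(motion=[[[0, 0, 0, 0, 0, 0], [0, 0, 0, 0, 0, 0], [0, -0.05, -0.05, 0, 0, 0]]], jaw=70)

```text
clock: 38.75
position: [0.504, -0.1637, 0.1927]
ee_rot: [0.963, 0.269, 0.001, -0.002]
ft_force: [-0.3, -0.5, -0.3]
grip_width: 0.727
```

Run:
```python
from h import *
st()
plan([G(-200,62,37,31.3,-15)],vmax=.03,amax=3)
look("t33.png",62,11)
crop("side","s33.png",190,180,150,120,5)
```

```text
t 38.75 p [ 0.504  -0.1637  0.1927] x-ang 31.2 z [ 0.002  0.004 -1.   ] F [-0.3 -0.5 -0.3] w 0.727 
 grasp [ 0.5043 -0.1632  0.0377] press [-145.1   62.3   37.7] q [-0.57, 0.54, 0.97, 1.96, -0.56, 0.94, 1.23]
6 rows
[[[0,-0.32,0.02,-0.5,-0.01,-0.0],[0,-0.32,0.01,-0.5,-0.01,-0.0],[0,-0.32,-0.01,-0.5,-0.01,-0.0],[0,-0.32,-0.02,-0.5,-0.01,-0.0],[0,-0.32,-0.04,-0.5,-0.01,-0.0],[0,-0.31,-0.05,-0.5,-0.01,-0.0]]]
```

View pics/t33.png

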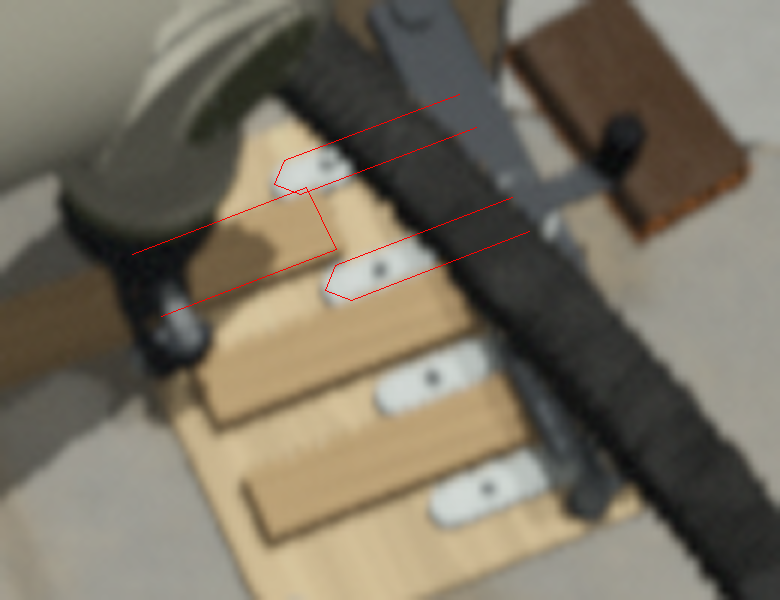

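View pics/s33.png

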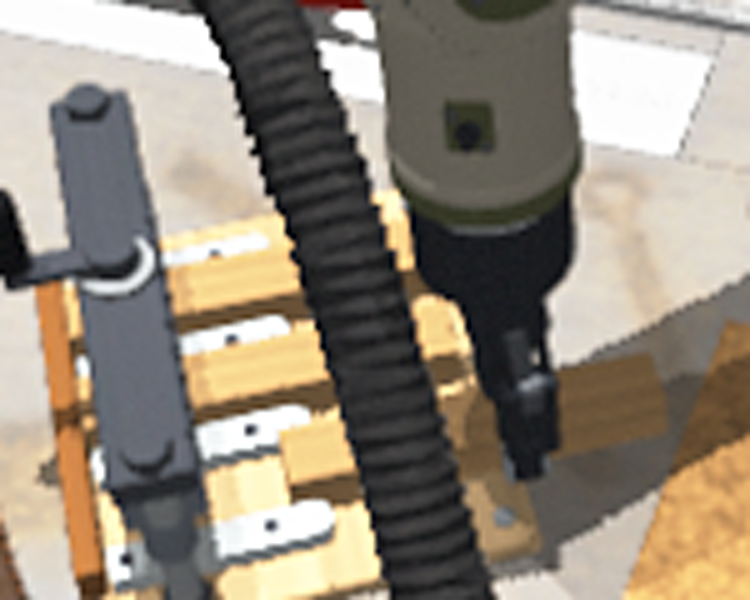

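servo_tool(motion=[[[0, -0.32, 0, -0.5, 0, 0], [0, -0.32, 0, -0.5, 0, 0], [0, -0.32, 0, -0.5, 0, 0], [0, -0.32, -0.02, -0.5, 0, 0], [0, -0.32, -0.03, -0.5, 0, 0], [0, -0.31, -0.04, -0.5, 0, 0], [0, 0, 0, 0, 0, 0]]])

```text
clock: 39.55
position: [0.4528, -0.0789, 0.1874]
ee_rot: [0.954, 0.267, 0.04, 0.128]
ft_force: [-0.5, -0.6, -0.3]
grip_width: 0.722
```

Run:
```python
from h import *
st()
plan([G(-200,62,36,31.3,-15)],vmax=.03,amax=3)
crop("side","s34.png",190,180,150,120,5)
```

```text
t 39.55 p [ 0.4528 -0.0789  0.1874] x-ang 31.3 z [ 0.145 -0.223 -0.964] F [-0.5 -0.6 -0.3] w 0.722 
 grasp [ 0.4752 -0.1135  0.038 ] press [-202.7   63.3   38. ] q [-1.1, 0.46, 1.25, 2.22, -0.38, 0.63, 0.92]
1 rows
[[[0,0.06,0.05,0.08,-0.09,-0.03]]]
```

View pics/s34.png

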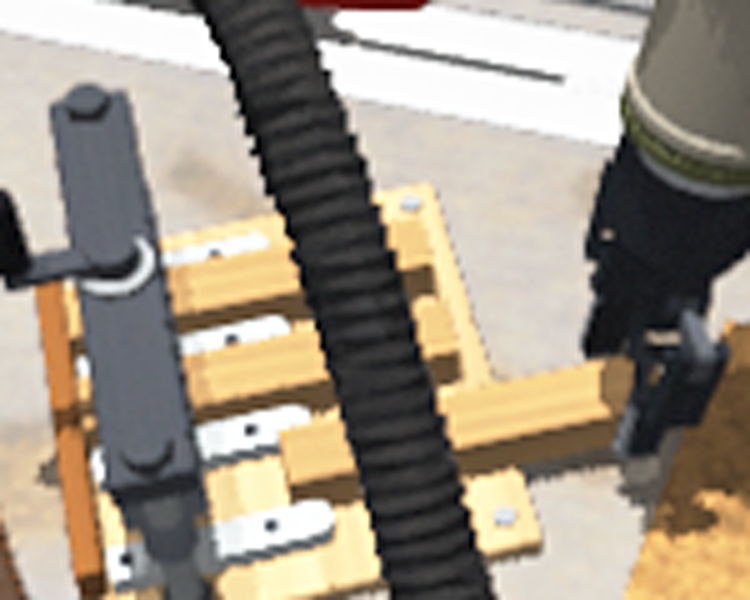

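servo_tool(motion=[[[-0.02, 0.03, 0.06, 0, 0, 0], [0, 0, 0, 0, 0, 0], [0, 0, 0, 0, 0, 0], [0, 0, 0, 0, 0, 0], [0, 0, 0, 0, 0, 0]]], jaw=255, force=50)

```text
clock: 40.1
position: [0.455, -0.0856, 0.1861]
ee_rot: [0.955, 0.264, 0.041, 0.127]
ft_force: [-0.2, 0.9, -0.4]
grip_width: 0.409
```

Run:
```python
from h import *
st()
```

```text
t 40.1 p [ 0.455  -0.0856  0.1861] x-ang 31.0 z [ 0.145 -0.221 -0.965] F [-0.2  0.9 -0.4] w 0.409 
 grasp [ 0.4774 -0.1198  0.0366] press [-196.1   61.8   36.6] q [-1.07, 0.46, 1.23, 2.21, -0.39, 0.63, 0.93]
```

servo_tool(motion=[[[0, 0.2, 0.055, 0, 0, 0], [0, 0.29, 0.08, 0, 0, 0], [0, 0.29, 0.08, 0, 0, 0], [0, 0.1, 0.03, 0, 0, 0]]])

```text
clock: 40.5
position: [0.4798, -0.1251, 0.1862]
ee_rot: [0.955, 0.265, 0.041, 0.125]
ft_force: [-0.8, 0.9, -0.1]
grip_width: 0.407
```

Run:
```python
from h import *
st()
crop("side","s35.png",190,180,150,120,5)
```

```text
t 40.5 p [ 0.4798 -0.1251  0.1862] x-ang 31.1 z [ 0.144 -0.218 -0.965] F [-0.8  0.9 -0.1] w 0.407 
 grasp [ 0.5021 -0.1589  0.0366] press [-149.9   62.6   36.6] q [-0.88, 0.49, 1.13, 2.14, -0.42, 0.63, 1.03]
```

View pics/s35.png

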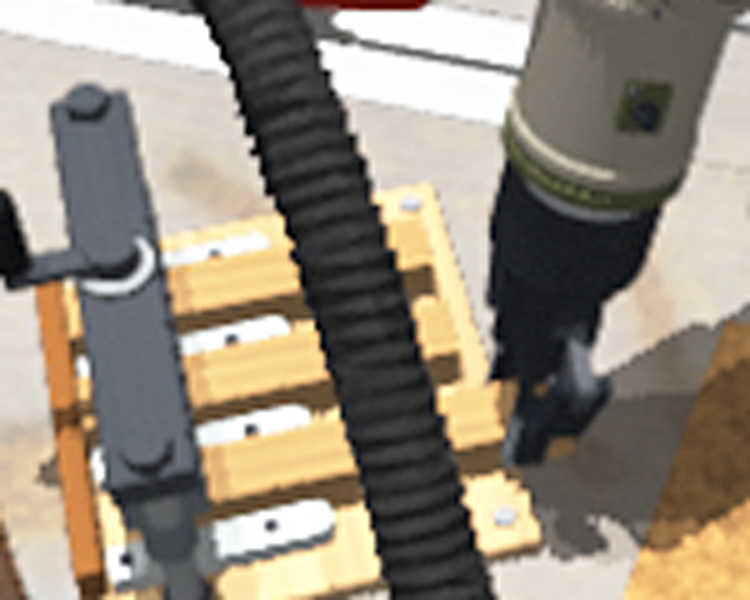

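servo_tool(motion=[[[0, 0.2, 0.05, 0, 0, 0], [0, 0.26, 0.07, 0, 0, 0], [0, 0.2, 0.05, 0, 0, 0], [0, 0.08, 0.02, 0, 0, 0], [0, 0, 0, 0, 0, 0]]])

```text
clock: 41.05
position: [0.4997, -0.1574, 0.1864]
ee_rot: [0.955, 0.265, 0.04, 0.124]
ft_force: [0.0, -0.9, -0.3]
grip_width: 0.41
```

Run:
```python
from h import *
st()
c=cams.camera("side")
crop("side","s36.png",190,180,150,120,5,c)
```

```text
t 41.05 p [ 0.4997 -0.1574  0.1864] x-ang 31.1 z [ 0.143 -0.216 -0.966] F [ 0.  -0.9 -0.3] w 0.41 
 grasp [ 0.5218 -0.191   0.0367] press [-112.2   62.8   36.7] q [-0.74, 0.52, 1.06, 2.07, -0.45, 0.65, 1.1]
```

View pics/s36.png

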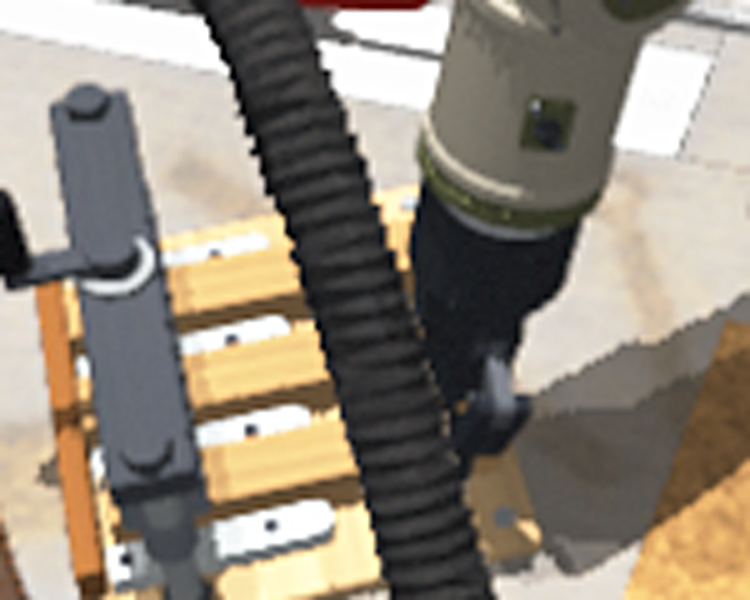

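servo_tool(motion=[[[0, 0.1, 0.02, 0, 0, 0], [0, 0.1, 0.02, 0, 0, 0], [0, 0.08, 0.01, 0, 0, 0]]])

```text
clock: 41.4
position: [0.5048, -0.1646, 0.1863]
ee_rot: [0.956, 0.267, 0.036, 0.117]
ft_force: [-19.9, 21.2, 26.5]
grip_width: 0.41
```

Run:
```python
from h import *
st()
```

```text
t 41.4 p [ 0.5048 -0.1646  0.1863] x-ang 31.3 z [ 0.132 -0.204 -0.97 ] F [-19.9  21.2  26.5] w 0.41 
 grasp [ 0.5253 -0.1963  0.036 ] press [-105.9   63.    36. ] q [-0.7, 0.53, 1.04, 2.05, -0.46, 0.67, 1.13]
```

servo_tool(motion=[[[0, -0.02, -0.02, 0, 0, 0], [0, 0, 0, 0, 0, 0], [0, 0, -0.1, 0, 0, 0], [0, -0.2, -0.5, 0, 0, 0], [0, -0.4, -0.9, 0, 0, 0], [0, -0.5, -0.9, 0.5, 0, 0], [0, -0.5, -0.9, 0.5, 0, 0], [0, 0, 0, 0, 0, 0]]], jaw=70)

```text
clock: 42.2
position: [0.4623, -0.0908, 0.2894]
ee_rot: [0.959, 0.27, 0.028, 0.084]
ft_force: [0.8, -0.3, -0.3]
grip_width: 0.727
```

Run:
```python
from h import *
st()
c1=crop("side","s37.png",180,180,150,120,5)
c2=crop("top","t37.png",330,190,140,110,5)
def ov(c,n,x0,y0,w,h,s):
    im=cv2.resize(c["color"][y0:y0+h,x0:x0+w,::-1],None,fx=s,fy=s,interpolation=cv2.INTER_CUBIC)
    for y in(62,0,-62):
        q=(proj(c,np.array([PW(*p) for p in[(-60,y+18,38),(-130,y+18,38),(-130,y-18,38),(-60,y-18,38)]]))-[x0,y0]+.5)*s
        cv2.polylines(im,[q.astype(int)],False,(0,0,255),1)
    cv2.imwrite(n,im)
ov(c1,"pics/s38.png",180,180,150,120,5);ov(c2,"pics/t38.png",330,190,140,110,5)
```

```text
t 42.2 p [ 0.4623 -0.0908  0.2894] x-ang 31.6 z [ 0.1   -0.146 -0.984] F [ 0.8 -0.3 -0.3] w 0.727 
 grasp [ 0.4778 -0.1134  0.1369] press [-201.4   65.5  136.9] q [-1.19, 0.07, 1.3, 2.09, 0.09, 0.92, 0.61]
```

View pics/s38.png

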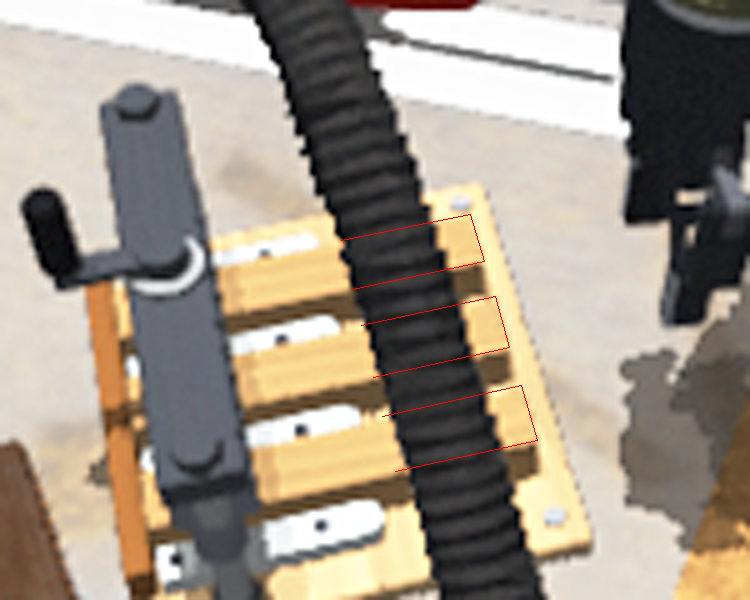

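View pics/t38.png

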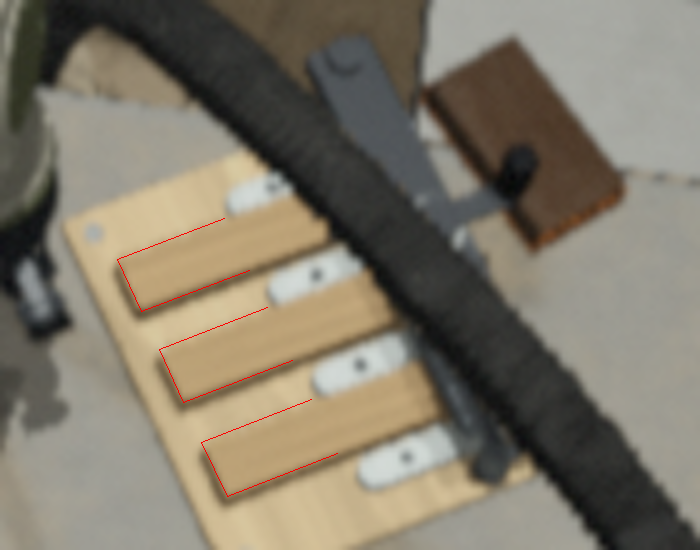

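Run:
```python
from h import *
c=cams.camera("side")
for z in(140,185):print(((proj(c,PW(70,0,z))[0]-[180,180]+.5)*5).round())
c=cams.camera("top")
for z in(140,185):print(((proj(c,PW(70,0,z))[0]-[330,190]+.5)*5).round())
p,r,o=cur()
plan([(PW(-230,65,580),RT(31.3)),(PW(72,0,590),RT(31.3))])
```

```text
[ 63. 267.]
[ 41. 199.]
[509. 188.]
[524. 155.]
14 rows
[[[0,0.15,-0.82,0.3,0,0.0],[0,0.13,-0.83,0.3,0,0.0],[0,0.1,-0.83,0.3,0,0.0],[0,0.08,-0.83,0.3,0,0.0],[0,0.06,-0.84,0.3,0,0.0],[0,0.04,-0.84,0.3,0,0.0],[0,0.02,-0.84,0.3,0,0.0],[-0.19,0.86,-0.03,0,0,-0.0],[-0.19,0.86,-0.03,0,0,-0.0],[-0.19,0.86,-0.03,0,0,-0.0],[-0.19,0.86,-0.03,0,0,-0.0],[-0.19,0.86,-0.03,0,0,-0.0]]]
[[[-0.19,0.86,-0.03,0,0,-0.0],[-0.19,0.86,-0.03,0,0,-0.0]]]
```

servo_tool(motion=[[[0, 0.15, -0.82, 0.3, 0, 0], [0, 0.13, -0.83, 0.3, 0, 0], [0, 0.1, -0.83, 0.3, 0, 0], [0, 0.08, -0.83, 0.3, 0, 0], [0, 0.06, -0.84, 0.3, 0, 0], [0, 0.04, -0.84, 0.3, 0, 0], [0, 0.02, -0.84, 0.3, 0, 0], [0, 0, -0.3, 0, 0, 0]]], jaw=100)

```text
clock: 43.2
position: [0.4647, -0.0781, 0.5878]
ee_rot: [0.963, 0.269, -0.018, 0.014]
ft_force: [0.2, -0.6, -0.4]
grip_width: 0.608
```

Run:
```python
from h import *
st()
plan([(PW(75,0,590),RT(31.3))])
```

```text
t 43.2 p [ 0.4647 -0.0781  0.5878] x-ang 31.2 z [-0.027 -0.037 -0.999] F [ 0.2 -0.6 -0.4] w 0.608 
 grasp [ 0.4604 -0.0838  0.433 ] press [-235.7   66.   433. ] q [-1.21, -0.23, 1.08, 1.54, 0.24, 1.74, 0.44]
8 rows
[[[-0.18,0.78,0.02,0.02,0.06,-0.0],[-0.18,0.78,0.01,0.02,0.06,-0.0],[-0.18,0.78,0.01,0.02,0.06,-0.0],[-0.18,0.78,0.01,0.02,0.06,-0.0],[-0.18,0.78,0.01,0.02,0.06,-0.0],[-0.18,0.78,0,0.02,0.06,-0.0],[-0.18,0.78,0,0.02,0.06,-0.0],[-0.18,0.78,0,0.02,0.06,-0.0]]]
```

servo_tool(motion=[[[-0.18, 0.78, 0, 0.02, 0.06, 0], [-0.18, 0.78, 0, 0.02, 0.06, 0], [-0.18, 0.78, 0, 0.02, 0.06, 0], [-0.18, 0.78, 0, 0.02, 0.06, 0], [-0.18, 0.78, 0, 0.02, 0.06, 0], [-0.18, 0.78, 0, 0.02, 0.06, 0], [-0.18, 0.78, 0, 0.02, 0.06, 0], [-0.18, 0.78, 0, 0.02, 0.06, 0], [0, 0, 0, 0, 0, 0]]])

```text
clock: 44.1
position: [0.5642, -0.3288, 0.5789]
ee_rot: [0.962, 0.274, -0.02, 0.005]
ft_force: [0.0, -1.2, -0.2]
grip_width: 0.613
```

Run:
```python
from h import *
st()
plan([G(70,0,330,31.3,6),G(70,0,230,31.3,13)])
```

```text
t 44.1 p [ 0.5642 -0.3288  0.5789] x-ang 31.8 z [-0.035 -0.019 -0.999] F [ 0.  -1.2 -0.2] w 0.613 
 grasp [ 0.5587 -0.3318  0.424 ] press [ 27.3  21.2 424. ] q [-0.17, 0.56, 1.12, 1.07, -0.47, 1.79, 1.33]
6 rows
[[[-0.16,0.39,0.64,0.39,0.16,0.02],[-0.17,0.41,0.62,0.39,0.16,0.02],[-0.18,0.43,0.6,0.39,0.16,0.02],[0,0.2,0.67,0.47,0,0.0],[0,0.22,0.66,0.47,0,0.0],[0,0.25,0.65,0.47,0,0.0]]]
```

servo_tool(motion=[[[-0.2, 0.5, 0, 0.2, 0.16, 0], [-0.2, 0.5, 0.1, 0.3, 0.16, 0], [-0.1, 0.3, 0.3, 0.4, 0.16, 0], [0, 0.2, 0.5, 0.4, 0, 0], [0, 0, 0, 0, 0, 0]]])

```text
clock: 44.6
position: [0.5884, -0.4143, 0.507]
ee_rot: [0.96, 0.272, -0.026, -0.065]
ft_force: [-0.4, 0.2, -0.0]
grip_width: 0.61
```

Run:
```python
from h import *
st()
plan([G(70,0,300,31.3,10),G(70,0,230,31.3,13)])
```

```text
t 44.6 p [ 0.5884 -0.4143  0.507 ] x-ang 31.7 z [-0.085  0.111 -0.99 ] F [-0.4  0.2 -0. ] w 0.61 
 grasp [ 0.5751 -0.3971  0.3535] press [ 91.6   1.3 353.5] q [0.11, 0.75, 1.0, 0.92, -0.63, 1.87, 1.41]
4 rows
[[[-0.03,-0.09,0.56,0.2,0.09,0.02],[-0.03,-0.08,0.56,0.2,0.09,0.02],[0,0.2,0.69,0.3,0,-0.0],[0,0.22,0.69,0.3,0,0.0]]]
```

servo_tool(motion=[[[-0.03, -0.15, 0.5, 0.2, 0.09, 0], [-0.03, -0.1, 0.5, 0.2, 0.09, 0], [0, 0.1, 0.6, 0.3, 0, 0], [0, 0.1, 0.5, 0.2, 0, 0], [0, 0, 0, 0, 0, 0]]])

```text
clock: 45.1
position: [0.5766, -0.4001, 0.392]
ee_rot: [0.956, 0.27, -0.034, -0.106]
ft_force: [0.4, 0.3, -0.1]
grip_width: 0.612
```

Run:
```python
from h import *
st()
plan([G(71,0,230,31.3,13),G(71,0,172,31.3,13)],vmax=.03)
crop("side","s40.png",150,130,150,120,5)
crop("top","t40.png",390,150,100,90,6)
```

```text
t 45.1 p [ 0.5766 -0.4001  0.392 ] x-ang 31.6 z [-0.123  0.185 -0.975] F [ 0.4  0.3 -0.1] w 0.612 
 grasp [ 0.5576 -0.3714  0.2409] press [ 60.5  -0.3 240.9] q [0.04, 0.77, 0.97, 1.16, -0.63, 1.72, 1.46]
3 rows
[[[-0.02,0.26,0.17,0.04,0.1,0.04],[0,0.13,0.57,0,0,0.0],[0,0.13,0.57,0,0,0.0]]]
```

View pics/s40.png

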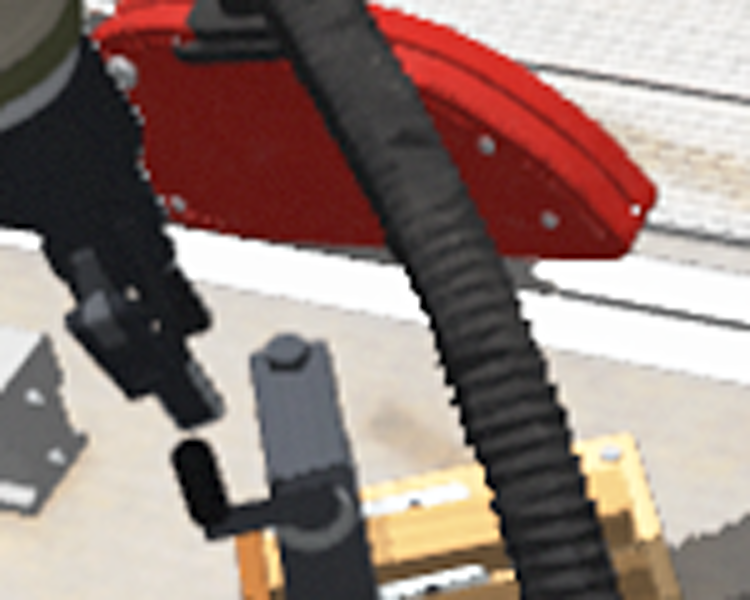

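View pics/t40.png

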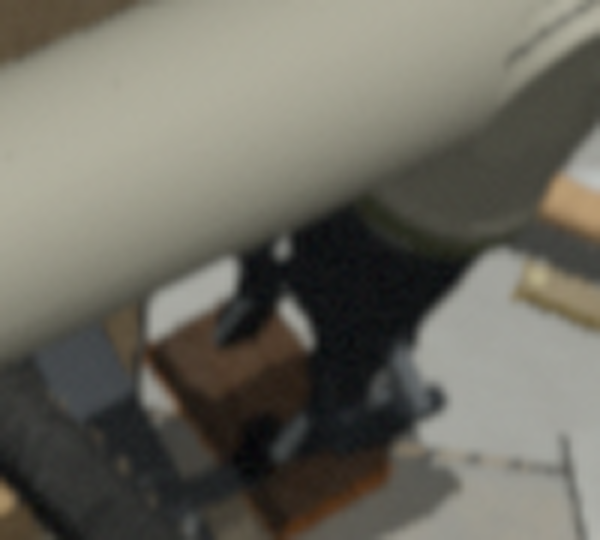

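servo_tool(motion=[[[-0.02, 0.2, 0.05, 0.04, 0.08, 0], [0, 0.08, 0.4, 0, 0, 0], [0, 0.08, 0.4, 0, 0, 0], [0, 0.08, 0.4, 0, 0, 0], [0, 0, 0.03, 0, 0, 0]]])

```text
clock: 45.7
position: [0.5819, -0.4118, 0.3345]
ee_rot: [0.957, 0.271, -0.026, -0.101]
ft_force: [0.9, 0.6, 0.9]
grip_width: 0.609
```

Run:
```python
from h import *
st()
plan([G(71,0,172,31.3,13)],vmax=.03)
crop("side","s41.png",150,130,150,120,5)
```

```text
t 45.7 p [ 0.5819 -0.4118  0.3345] x-ang 31.6 z [-0.104  0.179 -0.978] F [0.9 0.6 0.9] w 0.609 
 grasp [ 0.5658 -0.384   0.1829] press [7.550e+01 1.000e-01 1.829e+02] q [0.06, 0.82, 0.95, 1.21, -0.67, 1.62, 1.49]
1 rows
[[[0.01,0.01,0.23,0.2,-0.05,0.07]]]
```

View pics/s41.png

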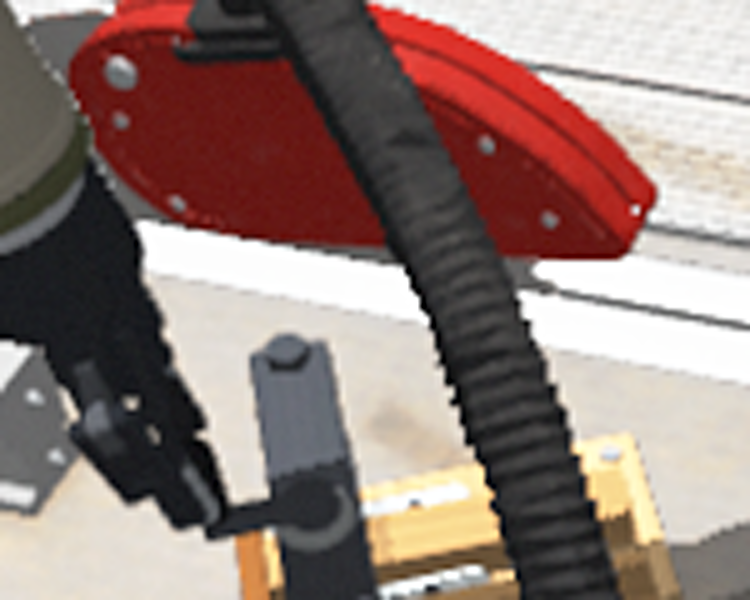

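servo_tool(motion=[[[0, -0.04, 0.1, 0.1, 0, 0], [0, 0, 0.1, 0.1, 0, 0], [0, 0, 0.02, 0, 0, 0]]])

```text
clock: 46.05
position: [0.58, -0.4094, 0.3292]
ee_rot: [0.956, 0.271, -0.026, -0.107]
ft_force: [0.3, -0.0, -0.1]
grip_width: 0.607
```

servo_tool(motion=[[[0, 0, 0, 0, 0, 0], [0, 0, 0, 0, 0, 0], [0, 0, 0, 0, 0, 0], [0, 0, 0, 0, 0, 0]]], jaw=255, force=60)

```text
clock: 46.45
position: [0.5794, -0.41, 0.3305]
ee_rot: [0.956, 0.27, -0.026, -0.107]
ft_force: [-0.7, 1.3, -0.8]
grip_width: 0.214
```

Run:
```python
from h import *
st()
p,r,o=cur();g=WP(p+.155*r.as_matrix()[:,2]);print("cx",g[0]-45)
crank(-3,12,cx=g[0]-45)
```

```text
t 46.45 p [ 0.5794 -0.41    0.3305] x-ang 31.5 z [-0.108  0.19  -0.976] F [-0.7  1.3 -0.8] w 0.214 
 grasp [ 0.5626 -0.3805  0.1793] press [ 70.9  -0.8 179.3] q [0.06, 0.82, 0.94, 1.22, -0.67, 1.62, 1.49]
cx 25.935489081943615
now a mod 2pi 3.125 rad 45.0
[[[-0.22,-0.03,0.01,0,0,0],[-0.21,-0.08,0.02,0,0,0],[-0.18,-0.13,0.03,0,0,0],[-0.14,-0.17,0.04,0,0,0],[-0.09,-0.2,0.04,0,0,0],[-0.04,-0.22,0.05,0,0,0],[0.02,-0.22,0.05,0,0,0],[0.07,-0.21,0.05,0,0,0],[0.12,-0.18,0.04,0,0,0],[0.16,-0.15,0.03,0,0,0],[0.2,-0.1,0.02,0,0,0],[0.22,-0.05,0.01,0,0,0]]]
```

servo_tool(motion=[[[-0.22, -0.03, 0.01, 0, 0, 0], [-0.21, -0.08, 0.02, 0, 0, 0], [-0.18, -0.13, 0.03, 0, 0, 0], [-0.14, -0.17, 0.04, 0, 0, 0], [-0.09, -0.2, 0.04, 0, 0, 0], [-0.04, -0.22, 0.05, 0, 0, 0]]])

```text
clock: 47.05
position: [0.5189, -0.3984, 0.3308]
ee_rot: [0.957, 0.272, -0.023, -0.101]
ft_force: [4.2, -0.8, 1.0]
grip_width: 0.209
```

Run:
```python
from h import *
st()
crank(-3,12,cx=26)
```

```text
t 47.05 p [ 0.5189 -0.3984  0.3308] x-ang 31.7 z [-0.099  0.181 -0.978] F [ 4.2 -0.8  1. ] w 0.209 
 grasp [ 0.5035 -0.3703  0.1792] press [ 31.6 -46.  179.2] q [-0.02, 0.71, 0.99, 1.42, -0.61, 1.54, 1.55]
now a mod 2pi 1.691 rad 46.3
[[[0.03,-0.22,0.05,0,0,0],[0.06,-0.21,0.05,0,0,0],[0.11,-0.19,0.04,0,0,0],[0.15,-0.16,0.04,0,0,0],[0.19,-0.12,0.03,0,0,0],[0.21,-0.07,0.02,0,0,0],[0.22,-0.01,0.01,0,0,0],[0.22,0.04,-0.01,0,0,0],[0.2,0.09,-0.02,0,0,0],[0.17,0.14,-0.03,0,0,0],[0.13,0.18,-0.04,0,0,0],[0.08,0.2,-0.04,0,0,0]]]
```

servo_tool(motion=[[[0.03, -0.2, 0.05, 0.08, 0, 0], [0.06, -0.19, 0.05, 0.08, 0, 0], [0.11, -0.17, 0.04, 0.08, 0, 0], [0.15, -0.14, 0.04, 0.08, 0, 0], [0.19, -0.1, 0.03, 0.08, 0, 0], [0.21, -0.07, 0.02, 0, 0, 0], [0.22, -0.01, 0.01, 0, 0, 0]]])

```text
clock: 47.75
position: [0.537, -0.3321, 0.33]
ee_rot: [0.956, 0.271, -0.026, -0.112]
ft_force: [1.1, -11.5, -1.7]
grip_width: 0.212
```

Run:
```python
from h import *
st()
crank(-3,12,cx=26)
```

```text
t 47.75 p [ 0.537  -0.3321  0.33  ] x-ang 31.6 z [-0.11   0.2   -0.974] F [  1.1 -11.5  -1.7] w 0.212 
 grasp [ 0.52   -0.3011  0.1791] press [-19.1   4.  179.1] q [-0.15, 0.66, 1.0, 1.48, -0.6, 1.53, 1.46]
now a mod 2pi 6.194 rad 45.3
[[[0.22,0.05,-0.01,0,0,0],[0.2,0.1,-0.02,0,0,0],[0.17,0.14,-0.03,0,0,0],[0.13,0.18,-0.04,0,0,0],[0.08,0.21,-0.05,0,0,0],[0.02,0.22,-0.05,0,0,0],[-0.03,0.22,-0.05,0,0,0],[-0.09,0.2,-0.05,0,0,0],[-0.14,0.17,-0.04,0,0,0],[-0.18,0.14,-0.03,0,0,0],[-0.2,0.09,-0.02,0,0,0],[-0.22,0.04,-0.01,0,0,0]]]
```

servo_tool(motion=[[[0.22, 0.05, -0.01, 0, 0, 0], [0.2, 0.1, -0.02, 0, 0, 0], [0.17, 0.14, -0.03, 0, 0, 0], [0.13, 0.18, -0.04, 0, 0, 0], [0.08, 0.21, -0.05, 0, 0, 0], [0.02, 0.22, -0.05, 0, 0, 0], [-0.03, 0.22, -0.05, 0, 0, 0], [-0.09, 0.2, -0.05, 0, 0, 0]]])

```text
clock: 48.55
position: [0.6034, -0.3672, 0.3296]
ee_rot: [0.955, 0.272, -0.033, -0.116]
ft_force: [-0.5, 3.9, 1.9]
grip_width: 0.211
```

Run:
```python
from h import *
st()
crank(-3,12,cx=26)
```

```text
t 48.55 p [ 0.6034 -0.3672  0.3296] x-ang 31.8 z [-0.126  0.204 -0.971] F [-0.5  3.9  1.9] w 0.211 
 grasp [ 0.5838 -0.3356  0.1791] press [ 43.5  40.7 179.1] q [-0.01, 0.82, 0.94, 1.23, -0.67, 1.64, 1.43]
now a mod 2pi 4.305 rad 44.3
[[[-0.1,0.19,-0.05,0,0,0],[-0.16,0.15,-0.04,0,0,0],[-0.19,0.11,-0.03,0,0,0],[-0.22,0.06,-0.01,0,0,0],[-0.22,0.01,-0.0,0,0,0],[-0.22,-0.05,0.01,0,0,0],[-0.2,-0.1,0.02,0,0,0],[-0.17,-0.14,0.04,0,0,0],[-0.13,-0.18,0.04,0,0,0],[-0.08,-0.2,0.05,0,0,0],[-0.02,-0.22,0.05,0,0,0],[0.03,-0.22,0.05,0,0,0]]]
```

servo_tool(motion=[[[-0.1, 0.19, -0.05, 0, 0, 0], [-0.16, 0.15, -0.04, 0, 0, 0], [-0.19, 0.11, -0.03, 0, 0, 0], [-0.22, 0.06, -0.01, 0, 0, 0], [-0.22, 0.01, 0, 0, 0, 0], [-0.22, -0.05, 0.01, 0, 0, 0], [-0.2, -0.1, 0.02, 0, 0, 0], [-0.17, -0.14, 0.04, 0, 0, 0], [-0.13, -0.18, 0.04, 0, 0, 0], [-0.08, -0.2, 0.05, 0, 0, 0]]])

```text
clock: 49.55
position: [0.5243, -0.4059, 0.3294]
ee_rot: [0.954, 0.275, -0.029, -0.119]
ft_force: [10.4, 5.3, 2.1]
grip_width: 0.213
```

Run:
```python
from h import *
st()
crank(-1.8,10,cx=26)
```

```text
t 49.55 p [ 0.5243 -0.4059  0.3294] x-ang 32.0 z [-0.12   0.211 -0.97 ] F [10.4  5.3  2.1] w 0.213 
 grasp [ 0.5056 -0.3733  0.179 ] press [ 35.1 -45.7 179. ] q [0.02, 0.74, 0.97, 1.37, -0.62, 1.59, 1.56]
now a mod 2pi 1.768 rad 46.6
[[[0.02,-0.16,0.04,0,0,0],[0.01,-0.16,0.04,0,0,0],[0.04,-0.15,0.04,0,0,0],[0.07,-0.14,0.04,0,0,0],[0.09,-0.13,0.03,0,0,0],[0.12,-0.11,0.03,0,0,0],[0.13,-0.09,0.02,0,0,0],[0.15,-0.06,0.02,0,0,0],[0.16,-0.03,0.01,0,0,0],[0.16,-0.01,0.0,0,0,0]]]
```

servo_tool(motion=[[[0.02, -0.16, 0.04, 0, 0, 0], [0.01, -0.16, 0.04, 0, 0, 0], [0.04, -0.15, 0.04, 0, 0, 0], [0.07, -0.14, 0.04, 0, 0, 0], [0.09, -0.13, 0.03, 0, 0, 0], [0.12, -0.11, 0.03, 0, 0, 0], [0.13, -0.09, 0.02, 0, 0, 0]]])

```text
clock: 50.25
position: [0.5156, -0.3524, 0.3302]
ee_rot: [0.955, 0.274, -0.025, -0.111]
ft_force: [6.9, -6.2, -4.0]
grip_width: 0.214
```

Run:
```python
from h import *
st()
crank(-.6,5,cx=26)
```

```text
t 50.25 p [ 0.5156 -0.3524  0.3302] x-ang 31.9 z [-0.109  0.199 -0.974] F [ 6.9 -6.2 -4. ] w 0.214 
 grasp [ 0.4987 -0.3216  0.1792] press [-12.7 -24.8 179.2] q [-0.12, 0.65, 1.01, 1.5, -0.59, 1.53, 1.51]
now a mod 2pi 0.57 rad 45.9
[[[0.1,-0.03,0.01,0,0,0],[0.1,-0.04,0.01,0,0,0],[0.1,-0.03,0.01,0,0,0],[0.11,-0.01,0.0,0,0,0],[0.11,-0.0,0.0,0,0,0]]]
```

servo_tool(motion=[[[0.1, -0.05, 0.01, 0, 0, 0], [0.1, -0.04, 0.01, 0, 0, 0], [0.1, -0.03, 0.01, 0, 0, 0], [0.11, -0.02, 0, 0, 0, 0]]])

```text
clock: 50.65
position: [0.5255, -0.3384, 0.3305]
ee_rot: [0.956, 0.271, -0.027, -0.107]
ft_force: [-0.8, -3.4, -3.0]
grip_width: 0.215
```

Run:
```python
from h import *
st()
crank(-.6,5,cx=26)
```

```text
t 50.65 p [ 0.5255 -0.3384  0.3305] x-ang 31.6 z [-0.11   0.19  -0.976] F [-0.8 -3.4 -3. ] w 0.215 
 grasp [ 0.5084 -0.3091  0.1792] press [-18.3 -10.  179.2] q [-0.15, 0.65, 1.01, 1.5, -0.59, 1.52, 1.48]
now a mod 2pi 0.222 rad 45.4
[[[0.11,-0.01,0.0,0,0,0],[0.11,-0.0,0.0,0,0,0],[0.11,0.01,-0.0,0,0,0],[0.11,0.02,-0.0,0,0,0],[0.1,0.03,-0.01,0,0,0]]]
```

servo_tool(motion=[[[0.11, 0, 0, 0, 0, 0], [0.11, 0, 0, 0, 0, 0], [0.11, 0.01, 0, 0, 0, 0]]])

```text
clock: 50.95
position: [0.5377, -0.3309, 0.3302]
ee_rot: [0.957, 0.269, -0.03, -0.108]
ft_force: [-9.8, -3.6, 3.7]
grip_width: 0.209
```

Run:
```python
from h import *
st()
crank(-.6,5,cx=26)
```

```text
t 50.95 p [ 0.5377 -0.3309  0.3302] x-ang 31.4 z [-0.115  0.19  -0.975] F [-9.8 -3.6  3.7] w 0.209 
 grasp [ 0.5199 -0.3015  0.1791] press [-18.8   3.8 179.1] q [-0.16, 0.66, 1.01, 1.48, -0.6, 1.53, 1.45]
now a mod 2pi 6.199 rad 45.0
[[[0.11,0.02,-0.0,0,0,0],[0.1,0.03,-0.01,0,0,0],[0.1,0.04,-0.01,0,0,0],[0.09,0.05,-0.01,0,0,0],[0.09,0.06,-0.01,0,0,0]]]
```

servo_tool(motion=[[[0.12, 0.01, 0, 0, 0, 0], [0.14, 0.01, 0, 0, 0, 0], [0.16, 0.01, 0, 0, 0, 0]]])

```text
clock: 51.25
position: [0.5494, -0.3268, 0.3299]
ee_rot: [0.958, 0.263, -0.038, -0.107]
ft_force: [-20.3, -9.4, 6.2]
grip_width: 0.206
```

Run:
```python
from h import *
st()
crank(-.6,5,cx=26)
```

```text
t 51.25 p [ 0.5494 -0.3268  0.3299] x-ang 30.8 z [-0.13   0.186 -0.974] F [-20.3  -9.4   6.2] w 0.206 
 grasp [ 0.5292 -0.298   0.179 ] press [-16.9  13.5 179. ] q [-0.16, 0.69, 1.0, 1.46, -0.6, 1.55, 1.42]
now a mod 2pi 5.978 rad 45.0
[[[0.1,0.04,-0.01,0,0,0],[0.1,0.05,-0.01,0,0,0],[0.09,0.06,-0.02,0,0,0],[0.08,0.07,-0.02,0,0,0],[0.07,0.08,-0.02,0,0,0]]]
```

servo_tool(motion=[[[0.1, 0.03, -0.01, 0, 0, 0], [0.1, 0.03, -0.01, 0, 0, 0]]])

```text
clock: 51.45
position: [0.553, -0.3276, 0.3295]
ee_rot: [0.959, 0.258, -0.046, -0.111]
ft_force: [-24.1, 1.0, 8.9]
grip_width: 0.211
```

Run:
```python
from h import *
st()
crank(-.6,5,cx=26)
```

```text
t 51.45 p [ 0.553  -0.3276  0.3295] x-ang 30.4 z [-0.146  0.189 -0.971] F [-24.1   1.    8.9] w 0.211 
 grasp [ 0.5302 -0.2983  0.179 ] press [-16.2  14.3 179. ] q [-0.15, 0.7, 1.0, 1.44, -0.6, 1.57, 1.41]
now a mod 2pi 5.956 rad 44.5
[[[0.1,0.03,-0.01,0,0,0],[0.1,0.05,-0.01,0,0,0],[0.09,0.06,-0.02,0,0,0],[0.08,0.07,-0.02,0,0,0],[0.07,0.08,-0.02,0,0,0]]]
```

servo_tool(motion=[[[-0.05, 0, 0, 0, 0, 0], [0, 0, 0, 0, 0, 0]]])

```text
clock: 51.65
position: [0.5474, -0.3301, 0.3293]
ee_rot: [0.959, 0.256, -0.05, -0.114]
ft_force: [-7.5, -3.0, 2.9]
grip_width: 0.209
```

Run:
```python
from h import *
st()
crank(-.6,5,cx=26)
crop("side","s43.png",170,150,150,120,5)
```

```text
t 51.65 p [ 0.5474 -0.3301  0.3293] x-ang 30.2 z [-0.155  0.193 -0.969] F [-7.5 -3.   2.9] w 0.209 
 grasp [ 0.5233 -0.3002  0.1791] press [-18.1   7.4 179.1] q [-0.15, 0.7, 1.0, 1.44, -0.59, 1.57, 1.41]
now a mod 2pi 6.118 rad 44.7
[[[0.11,0.01,-0.01,0,0,0],[0.1,0.03,-0.01,0,0,0],[0.1,0.04,-0.02,0,0,0],[0.09,0.06,-0.02,0,0,0],[0.08,0.07,-0.02,0,0,0]]]
```

servo_tool(motion=[[[-0.03, 0, 0, 0, 0, 0], [0, 0, 0, 0, 0, 0]]])

```text
clock: 51.9
position: [0.545, -0.3314, 0.3293]
ee_rot: [0.959, 0.255, -0.051, -0.115]
ft_force: [-2.3, -1.2, 1.2]
grip_width: 0.208
```

Run:
```python
from h import *
st()
crank(-.6,5,cx=26)
```

```text
t 51.9 p [ 0.545  -0.3314  0.3293] x-ang 30.1 z [-0.157  0.194 -0.968] F [-2.3 -1.2  1.2] w 0.208 
 grasp [ 0.5207 -0.3014  0.1792] press [-18.4   4.5 179.2] q [-0.15, 0.7, 1.0, 1.45, -0.59, 1.57, 1.41]
now a mod 2pi 6.182 rad 44.7
[[[0.11,0.01,-0.01,0,0,0],[0.1,0.03,-0.01,0,0,0],[0.1,0.04,-0.01,0,0,0],[0.09,0.05,-0.02,0,0,0],[0.09,0.06,-0.02,0,0,0]]]
```

servo_tool(motion=[[[0, 0, 0, 0, 0, 0], [0, 0, 0, 0, 0, 0], [0, 0, 0, 0, 0, 0], [0, 0, 0, 0, 0, 0]]], jaw=90)

```text
clock: 52.3
position: [0.5463, -0.3299, 0.3285]
ee_rot: [0.958, 0.256, -0.051, -0.116]
ft_force: [0.3, 0.1, -0.3]
grip_width: 0.648
```

Run:
```python
from h import *
st()
p,r,o=cur()
plan([(p+[0,0,.06],r),(p+[.03,-.05,.28],RT(31.3,3))])
crop("side","s44.png",170,150,150,120,5)
```

```text
t 52.3 p [ 0.5463 -0.3299  0.3285] x-ang 30.2 z [-0.157  0.196 -0.968] F [ 0.3  0.1 -0.3] w 0.648 
 grasp [ 0.5219 -0.2996  0.1784] press [-19.4   6.5 178.4] q [-0.15, 0.7, 1.0, 1.45, -0.59, 1.57, 1.41]
8 rows
[[[-0.02,-0.15,-0.58,0,0,0.0],[-0.02,-0.15,-0.58,0,0,0.0],[-0.03,0.01,-0.76,-0.38,0.07,-0.05],[-0.02,0.03,-0.76,-0.38,0.07,-0.05],[-0.02,0.06,-0.76,-0.38,0.07,-0.05],[-0.01,0.08,-0.75,-0.38,0.07,-0.05],[-0.01,0.11,-0.75,-0.38,0.07,-0.05],[0,0.13,-0.75,-0.38,0.07,-0.05]]]
```

View pics/s44.png

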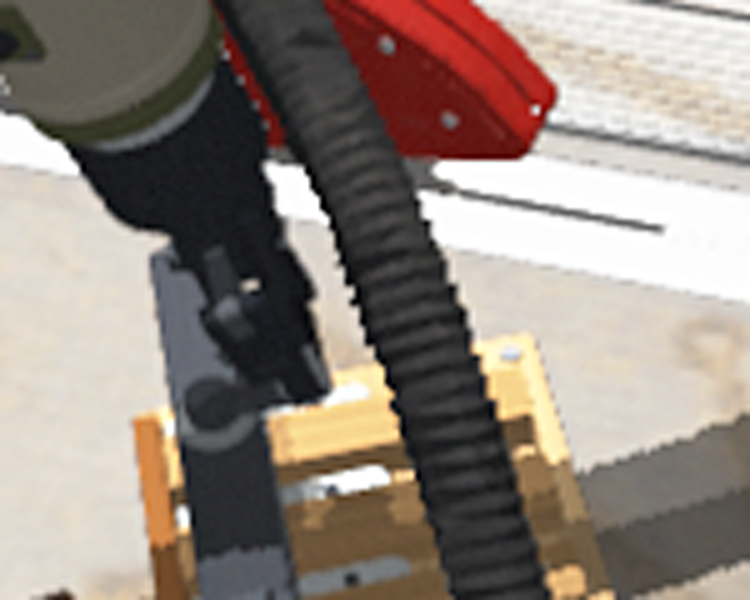

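Lift vertically clear.

servo_tool(motion=[[[-0.02, -0.13, -0.55, 0, 0, 0], [-0.02, -0.13, -0.55, 0, 0, 0], [-0.03, 0.05, -0.7, -0.38, 0.07, 0], [-0.02, 0.06, -0.75, -0.38, 0.07, 0], [-0.02, 0.08, -0.75, -0.38, 0.07, 0], [-0.01, 0.1, -0.75, -0.38, 0.07, 0], [-0.01, 0.11, -0.75, -0.38, 0.07, 0], [0, 0.1, -0.5, 0, 0, 0]]])

```text
clock: 53.15
position: [0.5806, -0.3802, 0.5936]
ee_rot: [0.965, 0.26, -0.016, -0.04]
ft_force: [0.4, -0.3, -0.0]
grip_width: 0.647
```

Run:
```python
from h import *
st()
plan([(PW(-230,80,600),RT(60))])
c=crop("side","s45.png",170,160,150,120,5)
x0,y0,s=170,160,5
for a in np.arange(-.5,.5,.1):print(round(a,1),[((proj(c,PW(25-45*np.cos(a),-45*np.sin(a),z))[0]-[x0,y0]+.5)*s).round().tolist() for z in(140,185)])
```

```text
t 53.15 p [ 0.5806 -0.3802  0.5936] x-ang 30.2 z [-0.051  0.068 -0.996] F [ 0.4 -0.3 -0. ] w 0.647 
 grasp [ 0.5727 -0.3696  0.4392] press [ 66.8  13.5 439.2] q [0.08, 0.68, 1.04, 0.82, -0.62, 1.95, 1.33]
8 rows
[[[0.15,-0.78,0.05,-0.12,-0.02,-0.75],[0.2,-0.77,0.04,-0.12,-0.02,-0.75],[0.25,-0.75,0.03,-0.12,-0.02,-0.75],[0.3,-0.73,0.02,-0.12,-0.02,-0.75],[0.34,-0.71,0.01,-0.12,-0.02,-0.75],[0.39,-0.69,0.01,-0.12,-0.02,-0.75],[0.43,-0.66,0,-0.12,-0.02,-0.75],[0.48,-0.63,-0.01,-0.12,-0.02,-0.75]]]
-0.5 [[302.0, 362.0], [286.0, 294.0]]
-0.4 [[305.0, 355.0], [289.0, 287.0]]
-0.3 [[307.0, 348.0], [291.0, 280.0]]
-0.2 [[308.0, 341.0], [292.0, 273.0]]
-0.1 [[308.0, 334.0], [292.0, 266.0]]
-0.0 [[307.0, 328.0], [291.0, 259.0]]
0.1 [[305.0, 321.0], [290.0, 253.0]]
0.2 [[302.0, 315.0], [287.0, 246.0]]
0.3 [[299.0, 309.0], [283.0, 241.0]]
0.4 [[294.0, 304.0], [279.0, 235.0]]
```

View pics/s45.png

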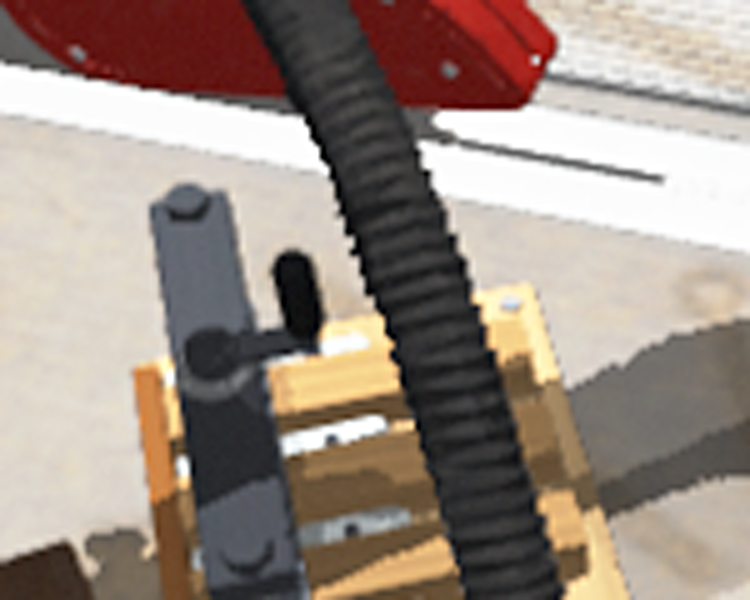

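servo_tool(motion=[[[0.15, -0.78, 0, -0.12, 0, -0.75], [0.2, -0.77, 0, -0.12, 0, -0.75], [0.25, -0.75, 0, -0.12, 0, -0.75], [0.3, -0.73, 0, -0.12, 0, -0.75], [0.34, -0.71, 0, -0.12, 0, -0.75], [0.39, -0.69, 0, -0.12, 0, -0.75], [0.43, -0.66, 0, -0.12, 0, -0.75], [0.6, -0.5, 0, 0, 0, -0.7], [0.7, -0.4, 0, 0, 0, -0.7], [0.7, -0.3, 0, 0, 0, 0], [0, 0, 0, 0, 0, 0]]])

```text
clock: 54.3
position: [0.4892, -0.0063, 0.6084]
ee_rot: [0.851, 0.525, 0.002, -0.009]
ft_force: [-0.4, -0.0, 0.9]
grip_width: 0.645
```

Run:
```python
from h import *
st()
def ov(c,n,x0,y0,w,h,s):
    im=cv2.resize(c["color"][y0:y0+h,x0:x0+w,::-1],None,fx=s,fy=s,interpolation=cv2.INTER_CUBIC)
    for y in(62,0,-62):
        q=(proj(c,np.array([PW(*p) for p in[(-60,y+18,38),(-130,y+18,38),(-130,y-18,38),(-60,y-18,38)]]))-[x0,y0]+.5)*s
        cv2.polylines(im,[q.astype(int)],False,(0,0,255),1)
    cv2.imwrite(n,im)
c1=cams.camera("side");c2=cams.camera("top")
ov(c1,"pics/s48.png",180,180,150,120,5);ov(c2,"pics/t48.png",330,190,140,110,5)
cv2.imwrite("pics/s49.png",c1["color"][:,:,::-1])
```

```text
t 54.3 p [ 0.4892 -0.0063  0.6084] x-ang 63.3 z [-0.006  0.018 -1.   ] F [-0.4 -0.   0.9] w 0.645 
 grasp [ 0.4883 -0.0034  0.4534] press [-289.9  131.6  453.4] q [-1.1, -0.07, 0.99, 1.46, 0.04, 1.73, 1.0]
```

View pics/s48.png

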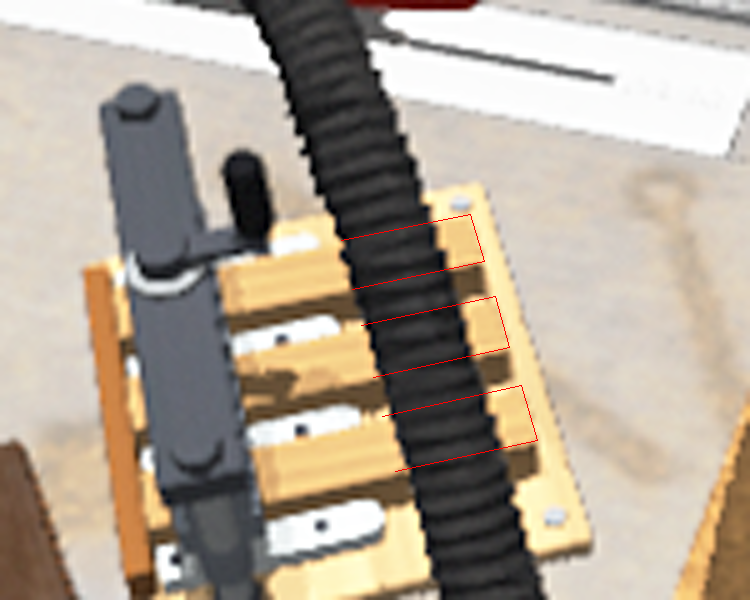

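View pics/t48.png

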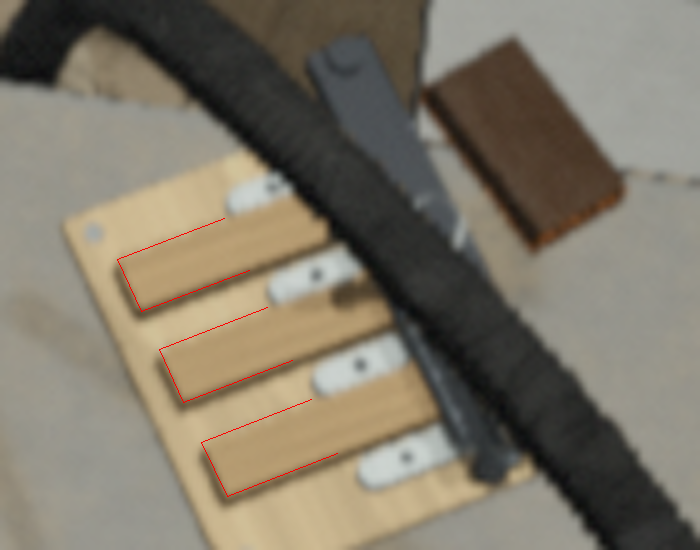

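View pics/s49.png

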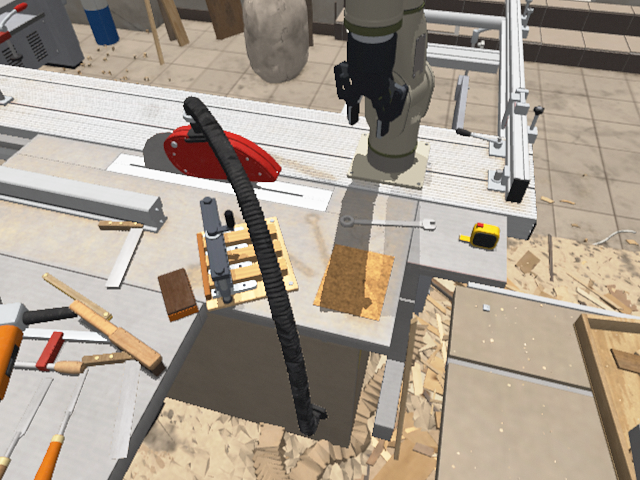

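Run:
```python
from h import *
print(order.hand_in());st()
```

```text
the job is handed in; nothing more can be done
None
the job is handed in; nothing more can be done
```

I cranked the press fully open, slid all three slats home (one to each lane), then cranked the beam down on them. I released everything and handed in at about 54 s.

**Last checks**
- **Slats:** in both final pictures the near ends of all three slats sit on the predicted home line, press x about -130 mm, in lanes 1, 2 and 3.
- **Beam:** it met the slats at about crank 6.28. I pressed on to about 5.96 with roughly 20–25 N at the knob.
- **Tape measure and sanding block:** they looked unmoved in the pictures. I did not measure their positions.

**What disagreed or went less than perfectly**
- **Grip on the beam:** the crank sprang back as I eased off and now rests at about 6.2 (from the picture, ± 0.1). The beam is held only by the crank's own friction. I estimate about 60 N of clamping force left on the slats, well below what I pressed with.
- **Press on the mat:** one descent onto the first slat went about 6 mm too low, and the wrist force reached about 48 N before I lifted.
- **Force at the end stop:** driving the slats home gave wrist forces of about 35–57 N, part of it vertical, so the tilted fingers or the slat probably bore on the bed.
- **Black hose over the press:** I treated it as solid and saw no sign of contact, but could not confirm the clearance directly.

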